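Clamp a pack of plywood blanks and scribe the cutting line

ROBOT

A 6-joint arm with a two-finger parallel gripper is mounted at the origin on the work surface. World frame = base frame: x ahead of the robot, y to its left, z up, the work surface at z = 0. Lengths are in mm, angles in rad, forces in N, time in s.
With the tool pointing down it reaches from about 350 to 775 mm from the base axis. Payload 7.3 kg.
Tool frame: the origin (TCP) lies at the very end of the fingers, on their centre line; the grasp point (between the pads) lies 19 mm behind it; z points along the fingers, x is the direction in which the jaws open and shut, and the axes are right-handed (so a half turn about z gives the same grasp; the last joint's range is limited). The gripper opens to 92 mm and grips with 3 to 60 N. Pads are 19 mm wide; open, the fingers measure 130 mm over their backs; the gripper's body (75 mm by 190 mm) begins 47 mm behind the grasp point.
Start: joints at [1.033, 0.342, 1.524, -0, 1.275, -0.146], TCP at [200.46, 485.243, 226.741] pointing down, gripper open.
Joint ranges: [-2.53, 2.53], [-0.77, 2.02], [0.04, 2.7], [-1, 4.14], [0.28, 2.66], [-3.11, 3.11]. Speed limits (rad/s): [2.57, 2.57, 3.14, 3.14, 3.14, 3.14].

INTERFACE

Orientations are given as [roll, pitch, yaw] about the fixed x, y, z axes, in that order (R = Rz(yaw) Ry(pitch) Rx(roll)).
In Python, from plant import bot, capture, camera_params gives the robot as it stands.
- The arm moves only by the shell command python3 -m jog 'ROWS' [OPENING]. ROWS is a JSON object of lists of equal length, an entry for each row: "xyz": the shift along the world's x, y, z as a fraction of full scale, a list of three; "angular": the turn, a rotation vector about the world's x, y, z as a fraction of full scale, a list of three. In form: {"xyz": [[x, y, z], ...], "angular": [[wx, wy, wz], ...]}. A call has 1 to 10 rows; each row shifts and turns the pose as measured when the row begins; what a row does not reach is not made up. Full scale, the value 1, is 2 cm for a shift and 6 degrees for a turn. A row lasts 1/10 s, in which the tool goes at most 50 mm and 8.59 degrees, less where a joint would pass 70% of its speed; a pose out of reach is approached as far as the arm can. A call with a number of a shift or a turn outside -1 to 1 is refused whole. A call with a gripper value outside its range is refused whole. OPENING is the closure, from -1 (fully open) to 1 (shut), set as the call begins (- or left out, the last holds). The fingers move at their own pace and stop on an object; the grip force is fixed at half the most. Time passes only in rows, so rows that do not move let the fingers close. It gives the time, the measured TCP pose, the force and the opening at its end, in the units of the state.
- bot.get_obs(): the state, without advancing time (a new reading comes with each control period).
- capture(name): name is "scene" or "top" or "wrist"; returns the picture (420x560x3 uint8, red, green, blue); there is no depth.
- camera_params(name): a dict with "fx", "fy", "cx", "cy" (pixels), "k1" (the pictures are not rectified: a ray, as slopes to the right and down, at radius r is drawn at 1 + k1 r^2 times it, then the intrinsics apply), "rvec" (rotation vector, rad) and "tvec" (3), from world to camera coordinates, as OpenCV has them. Camera axes: x right, y down, z forward; pixel columns grow to the right and rows downward; lengths in mm; the calibration is good to about 2 mm. A picture is of the moment at which its call begins: read the wrist's pose just before it. camera_params takes no time and is no camera call; for the wrist camera it gives the pose at the moment of the call.
- bot.close_job(): hands the job in, once; it reports no verdict.
The state is a dict: "time": time; "joint_positions": joint angles; "dq": joint speeds; "tau": joint torques, N m; "tool_pos": TCP position; "tcp_rot": TCP orientation; "contact_force": force on the tool from outside, world axes, zero at the start; "moment": the same for the moment, N m; "grip_width": finger opening in mm.
Only numpy, scipy, OpenCV 4.12 (cv2) and the standard library are available. Lean on these libraries where they do the work, as an engineer would, in place of code of your own. Each camera call takes 0.05 s, during which the arm holds its last target.

TASK

Raise the clamp with its knob, stack all the T-shaped plywood blanks lying on the bench flat on one another on the clamp's bed, crosspiece first under the pressure bar, each snug against the back fence and the left stop, and screw the clamp down firmly on the pack. Then take the awl and, keeping its point close against the front edge of the pressure bar, draw it slowly across the top blank from the left end of its crosspiece to the right end (left as seen facing the clamp from its open front), scratching the pack nowhere else, and put the awl back upright in its hole in the tool block. Leave the pack clamped for sawing and the other things on the bench where they are.

Things in the scene. Friction and masses are not known exactly. Their poses are not given: they have to be found in the camera images.
- jig: Screw-down clamp fixed to the bench (mm): grey bed 196 wide (y), from x = -105 to +62, top at z = 15. Origin under the bed on the bench, x pointing in from the open front, y left as seen from the front, z up. Behind the fence two 14 dia columns at x = 34, y = +-80 carry a bridge, x 20 to 48, y +-95, z 93 to 111. A blank snug against fence and stop has its origin at x = -52, y = +3 here.
- corner (a point): Where the bed top, the front face of the steel back fence (plane x = +8 of the jig, reaching 118 mm to the right of the corner) and the inner face of the steel left stop (plane y = +58, reaching 38 mm to the front) meet. Fence and stop stand 19 mm above the bed. Axes as the jig's.
- knob (a joint): Angle of the clamp knob (rad), 0 to 7.3, growing counter-clockwise seen from above: screw, knob and pressure bar then RISE 3.82 mm per rad (24 per turn); clockwise lowers them. At 0 the bar's underside meets the bare bed; gap = 3.82 mm x angle + value of joint bar. Stays where left (friction 0.15 N m), hard stops at both ends. Starts 0.3 to 1.5 rad.
- bar (a joint): How far the pressure bar is pushed up against its coil springs, relative to the screw (m), 0 to 0.008; 0 = hanging free, more = pressing on something (4 N preload, then 4 N per mm). Screwing down 0.5 to 1 rad beyond first contact with the pack (2 to 4 mm of spring) is a firm clamping.
- knob_top (a point): Centre of the top of the clamp knob: round, fluted, black plastic, 40 mm dia, 24 high, on the vertical screw at x = 34, y = 0 of the jig. It rises and sinks with the screw: 147 mm above the bench at knob angle 0, 175 at 7.3. Nothing is near it but the bridge, 12 mm below the knob's underside at angle 0.
- edge (a point): Middle of the lower front edge of the steel pressure bar (104 mm wide along y, front face 29 high); moves up and down with the bar, at x = -30 of the jig. Axes as the jig's: x into the clamp, y left, z up.
- awl: Scratch awl, 145 mm long, 70 g, standing point down in the tool block: steel shank 5 dia, 75 long with a rounded point, then a straight wooden handle 22 dia, 70 long with a brass ferrule. Origin at the point, z towards the handle.
- awl_tip (a point): Point of the awl (its origin).
- awl_grip (a point): Middle of the awl's handle, on its axis, 110 mm above the point.
- block: Dark wooden tool block fixed to the bench, 50 (x) x 110 (y) x 85 mm high, origin at the centre of its underside. The awl's hole is at y = +27; a needle file (fixed, its wooden handle 36 high above the block, 17 dia) stands at y = -27.
- hole (a point): Centre of the mouth of the awl's hole, on the top face of the block: 11 mm dia, chamfered, 80 deep. When home the awl's handle sits on the block and its point is 75 mm below this point.
- blank1: T-shaped plywood blank (mm) 6 thick, 35 g, lying flat (may be absent). Origin on its underside, in the middle of the line where stem and crosspiece join. Crosspiece: x from 0 to +60, y from -55 to +55. Stem: x from -66 to 0, 24 wide (y -12 to +12). All blanks are alike.
- blank2: T-shaped plywood blank (mm) 6 thick, 35 g, lying flat (may be absent). Origin on its underside, in the middle of the line where stem and crosspiece join. Crosspiece: x from 0 to +60, y from -55 to +55. Stem: x from -66 to 0, 24 wide (y -12 to +12). All blanks are alike.
- blank3: T-shaped plywood blank (mm) 6 thick, 35 g, lying flat (may be absent). Origin on its underside, in the middle of the line where stem and crosspiece join. Crosspiece: x from 0 to +60, y from -55 to +55. Stem: x from -66 to 0, 24 wide (y -12 to +12). All blanks are alike.
- wire_spool: Bystander, to be left alone: white plastic spool of steel wire, standing, 68 dia, 50 high. Sizes in mm, origin at its underside.
- chain_spool: Bystander, to be left alone: white plastic spool of light chain, standing, 68 dia, 50 high. Sizes in mm, origin at its underside.
- pliers: Bystander, to be left alone: pair of pliers lying flat, 175 long, black rubber handles, 12 high. Sizes in mm, origin at its underside.
- tape: Bystander, to be left alone: roll of paper tape lying flat, 90 dia, 22 high. Sizes in mm, origin at its underside.
- jar: Bystander, to be left alone: amber glass jar with a steel lid, 64 dia, 75 high. Sizes in mm, origin at its underside.
- bottle: Bystander, to be left alone: white plastic bottle with a red cap, 54 dia, 130 high. Sizes in mm, origin at its underside.
- brush: Bystander, to be left alone: paint brush lying flat. Sizes in mm, origin at its underside.

How it is judged:
By the outcome, as a careful person would: the job done as asked, in the order asked, and still so for the second after the job is handed in, with the robot touching nothing.
Of blank1, blank2, blank3 only 2 to 3 are there at a start; the rules pass over those that are not, and their reading is None.
At some moment in a run one of blank1, blank2, blank3 may be knocked a few centimetres aside while the robot is not near it.
It also fails if it takes over 210 s, if anything falls off the work surface, if the arm or the gripper's body presses on something with over 40 N, if the wrist force passes 120 N, or if a joint passes its speed limit or range.

## Working session

There is one attempt and no reset: what is moved stays moved. The work goes in short steps, Python scripts to look and compute and a shell command to move; the robot and the scene stay as the last step left them, time stands still between calls to the robot, and variables do not carry over. Pictures are saved under pics/ and viewed, and the job is handed in when it is done.

```bash
ls; mkdir -p pics
python3 - <<'E'
from plant import bot,capture,camera_params
import cv2
for n in ["scene","top","wrist"]:
    p=camera_params(n); print(n,p)
    cv2.imwrite(f"pics/{n}0.png",capture(n)[:,:,::-1])
print(bot.get_obs())
E
```

```text
pics
scene {'fx': 476.91680650876776, 'fy': 476.91680650876776, 'cx': 281.08461769922366, 'cy': 210.61434386387418, 'k1': -0.05617525400475866, 'rvec': array([ 1.73299647,  1.45901922, -0.82109643]), 'tvec': array([-114.97902772, -213.7042668 , 1721.5377468 ])}
top {'fx': 397.90547494559695, 'fy': 397.90547494559695, 'cx': 279.4336294913981, 'cy': 204.1350603473403, 'k1': -0.010825617295436483, 'rvec': array([ 2.13508917, -2.11355697,  0.22985725]), 'tvec': array([-4.31645027e-01,  5.64820208e+02,  9.89116220e+02])}
wrist {'fx': 312.72270322761835, 'fy': 312.72270322761835, 'cx': 275.05038955298267, 'cy': 209.89398100587238, 'k1': -0.019891945038146414, 'rvec': array([-2.39600854, -1.60147209, -0.23890994]), 'tvec': array([-523.26828663,  -37.4103705 ,  390.51170647])}
{'time': 0.15, 'joint_positions': array([ 1.03297046e+00,  3.42562488e-01,  1.52476042e+00, -2.93180497e-06,
        1.27536672e+00, -1.45983410e-01]), 'dq': array([ 1.15578983e-03, -2.31453315e-03, -1.80257877e-03,  2.31812445e-05,
       -1.43268402e-03, -3.51185414e-04]), 'tau': array([ 2.39302746e-03, -4.31468368e+01, -2.44353855e+01,  7.19287922e-02,
        5.37738064e-02, -1.34034790e-04]), 'tool_pos': array([200.32153352, 484.97888714, 226.21767309]), 'tcp_rot': array([-3.14143585e+00,  1.08572004e-03,  1.17895481e+00]), 'contact_force': array([ 0.40153555,  0.02032291, -0.14206778]), 'moment': array([-0.04386095,  0.00586051,  0.01054066]), 'grip_width': 91.79551390514929}
```

View pics/scene0.png

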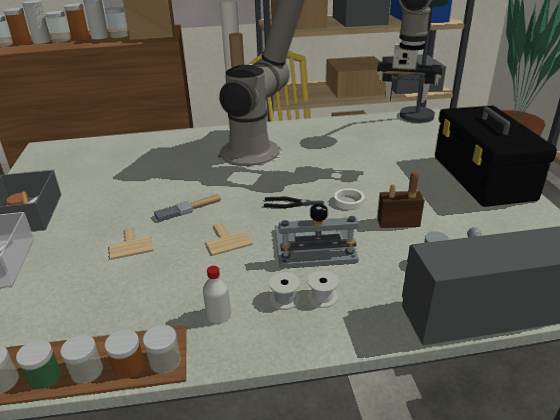

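View pics/top0.png

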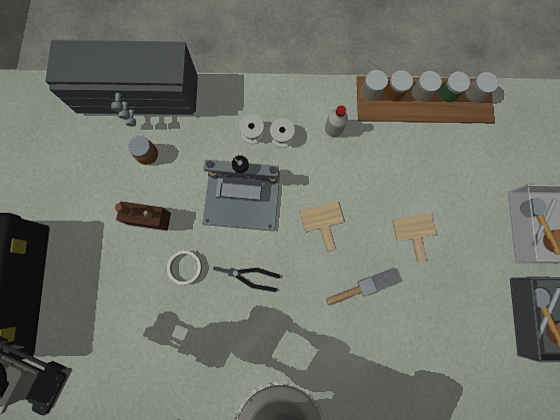

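View pics/wrist0.png

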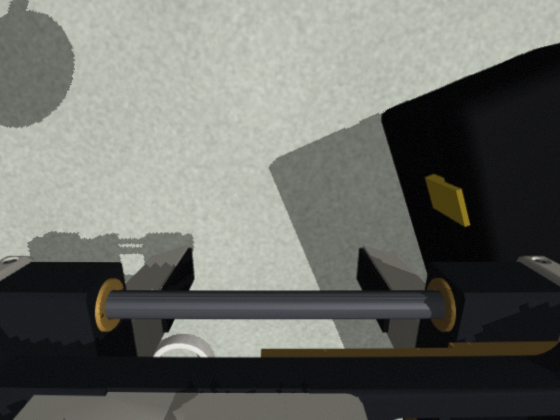

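```bash
cat > h.py <<'E'
import numpy as np, cv2
from plant import bot,capture,camera_params
from scipy.spatial.transform import Rotation as R
def cam(n):
    p=camera_params(n); K=np.array([[p['fx'],0,p['cx']],[0,p['fy'],p['cy']],[0,0,1.]])
    # drawn at (1+k1 r^2) = opencv k1
    return K,np.array([p['k1'],0,0,0.]),p['rvec'],p['tvec']
def proj(P,c):
    K,d,r,t=c; return cv2.projectPoints(np.float64(P).reshape(-1,3),r,t,K,d)[0][:,0]
def unproj(uv,z,c):
    K,d,r,t=c; u=cv2.undistortPoints(np.float64(uv).reshape(-1,1,2),K,d)[:,0]
    M=R.from_rotvec(np.ravel(r)).as_matrix(); C=-M.T@np.ravel(t)
    D=np.c_[u,np.ones(len(u))]@M; s=(np.asarray(z)-C[2])/D[:,2]
    return C+s[:,None]*D
def snap(n,name):
    c=cam(n); im=capture(n)[:,:,::-1].copy(); cv2.imwrite(f"pics/{name}.png",im); return im,c
def crop(im,x0,y0,x1,y1,s,name):
    cv2.imwrite(f"pics/{name}.png",cv2.resize(im[y0:y1,x0:x1],None,fx=s,fy=s,interpolation=cv2.INTER_CUBIC))
def st():
    o=bot.get_obs(); print("t",round(o['time'],2),"tcp",o['tool_pos'].round(2),"rpy",o['tcp_rot'].round(4),"F",o['contact_force'].round(2),"M",o['moment'].round(3),"w",round(o['grip_width'],2),"q",o['joint_positions'].round(3))
E
python3 - <<'E'
from h import *
im=cv2.imread("pics/top0.png")
crop(im,190,130,290,240,5,"a1"); crop(im,100,120,180,240,5,"a2"); crop(im,290,190,450,270,5,"a3")
c=cam("top"); print(np.round(-R.from_rotvec(c[2]).as_matrix().T@c[3]))
w=cam("wrist"); print(np.round(-R.from_rotvec(w[2]).as_matrix().T@w[3]),R.from_rotvec(w[2]).as_matrix().round(2))
E
```

```text
[ 358.   22. 1081.]
[127. 515. 383.] [[ 0.38  0.92 -0.  ]
 [ 0.88 -0.37  0.29]
 [ 0.27 -0.11 -0.96]]
```

View pics/a1.png

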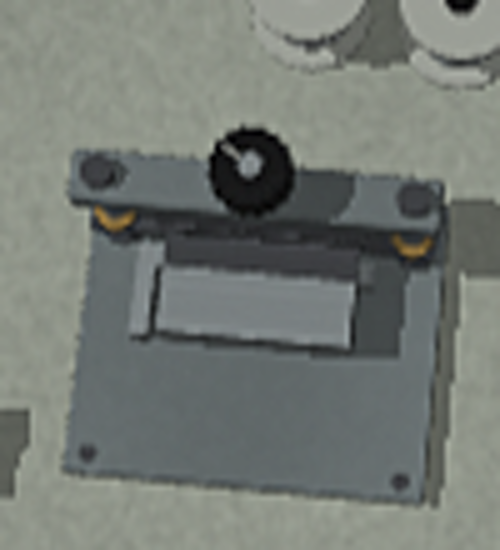

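View pics/a2.png

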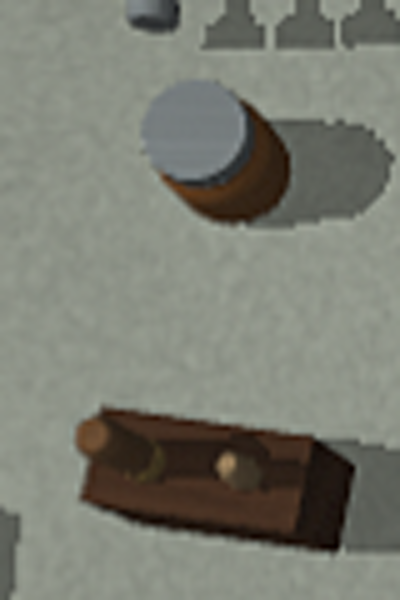

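View pics/a3.png

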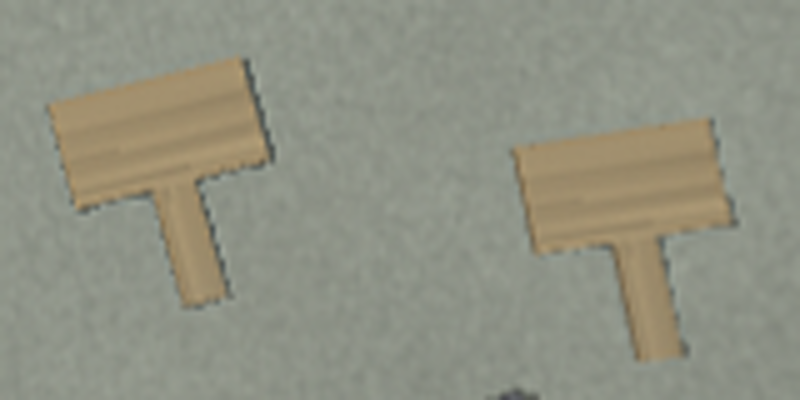

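```bash
cat >> h.py <<'E'
from scipy.optimize import least_squares
def fit(obj,uv,c,x0=(600,50,0)):
    obj=np.float64(obj);uv=np.float64(uv)
    def W(p):
        a=p[2]; x=obj[:,0]*np.cos(a)-obj[:,1]*np.sin(a)+p[0]; y=obj[:,0]*np.sin(a)+obj[:,1]*np.cos(a)+p[1]
        return np.c_[x,y,obj[:,2]]
    f=lambda p:(proj(W(p),c)-uv).ravel()
    r=least_squares(f,x0,x_scale=(10,10,.1)); return r.x,np.abs(r.fun).max()
def cr(l,x0,y0,s): return (np.float64(l)+.5)/s-.5+np.array([x0,y0])
E
python3 - <<'E'
from h import *
c=cam("top")
T=[[60,55,6],[60,-55,6],[0,-55,6],[0,55,6],[-66,12,6],[-66,-12,6]]
print("A",fit(T,cr([(47,105),(243,57),(273,160),(78,210),(185,307),(230,296)],290,190,5),c,(550,-100,0)))
print("B",fit(T,cr([(513,148),(712,119),(736,224),(537,253),(640,360),(686,354)],290,190,5),c,(550,-300,0)))
print("jig",fit([[-105,98,15],[-105,-98,15],[20,95,111],[48,95,111],[48,-95,111],[20,-95,111]],
  cr([(65,468),(420,497),(72,199),(74,150),(445,182),(441,235)],190,130,5),c,(600,90,0)))
# block top corners: y+ is left
print("block",fit([[25,55,85],[-25,55,85],[25,-55,85],[-25,-55,85]],cr([(105,407),(81,497),(314,437),(297,530)],100,120,5),c,(550,300,0)))
print(unproj(cr([(92,437),(238,468)],100,120,5),[155,121],c), unproj(cr([(251,166)],190,130,5),[150],c))
E
```

```text
A (array([ 5.13930241e+02, -1.19429935e+02,  2.59246315e-01]), np.float64(0.5118269353104097))
B (array([ 4.87010666e+02, -3.71827183e+02,  1.58370351e-01]), np.float64(0.639646809536714))
jig (array([ 6.13480840e+02,  1.06684573e+02, -8.10869624e-02]), np.float64(1.333671867715367))
block (array([ 5.31665591e+02,  3.59737847e+02, -1.37268805e-01]), np.float64(0.6328324620202466))
[[533.46611377 387.47911397 155.        ]
 [525.35646289 328.63065692 121.        ]] [[647.39239971 104.14298213 150.        ]]
```

```bash
python3 -m jog '{"xyz":[[0.89,-0.76,0],[0.89,-0.76,0],[0.89,-0.76,0],[0.89,-0.76,0],[0.89,-0.76,0],[0.89,-0.76,0],[0.89,-0.76,0],[0.89,-0.76,0],[0.89,-0.76,0],[0.89,-0.76,0]],"angular":[[0,0,-1],[0,0,-1],[0,0,-1],[0,0,-1],[0,0,-1],[0,0,-1],[0,0,-1],[0,0,-1],[0,0,-1],[0,0,-1]]}' -1
```

```text
time: 1.15
tool_pos: [380.8, 327.2, 223.4]
tcp_rot: [3.142, 0.007, 0.096]
contact_force: [0.1, 1.3, 0.6]
grip_width: 91.5
```

```bash
python3 -m jog '{"xyz":[[0.89,-0.75,0.02],[0.89,-0.75,0.02],[0.89,-0.75,0.02],[0.89,-0.75,0.02],[0.89,-0.75,0.02],[0.89,-0.75,0.02],[0.89,-0.75,0.02],[0.89,-0.75,0.02],[0.89,-0.75,0.02],[0.89,-0.75,0.02]],"angular":[[0,0,-1],[0,0,-1],[0,0,-1],[0,0,-1],[0,0,-1],[0,0,-1],[0,0,-1],[0,0,-1],[0,0,-1],[0,0,-1]]}'
python3 - <<'E'
from h import *
st(); snap("wrist","w1");
E
```

```text
time: 2.15
tool_pos: [564.1, 169.4, 224.4]
tcp_rot: [3.137, 0.012, -0.997]
contact_force: [0.1, 0.0, -0.1]
grip_width: 91.8
t 2.15 tcp [564.08 169.37 224.41] rpy [ 3.1366  0.0118 -0.9967] F [ 0.06  0.03 -0.15] M [-0.093  0.154 -0.029] w 91.77 q [0.157 0.467 1.336 0.009 1.348 1.151]
```

View pics/w1.png

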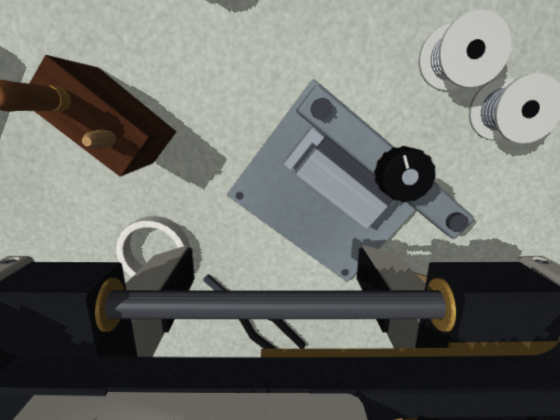

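Run:
```python
from h import *
im=cv2.imread("pics/w1.png"); crop(im,220,70,480,290,3,"b1")
```

```text
(no output)
```

View pics/b1.png

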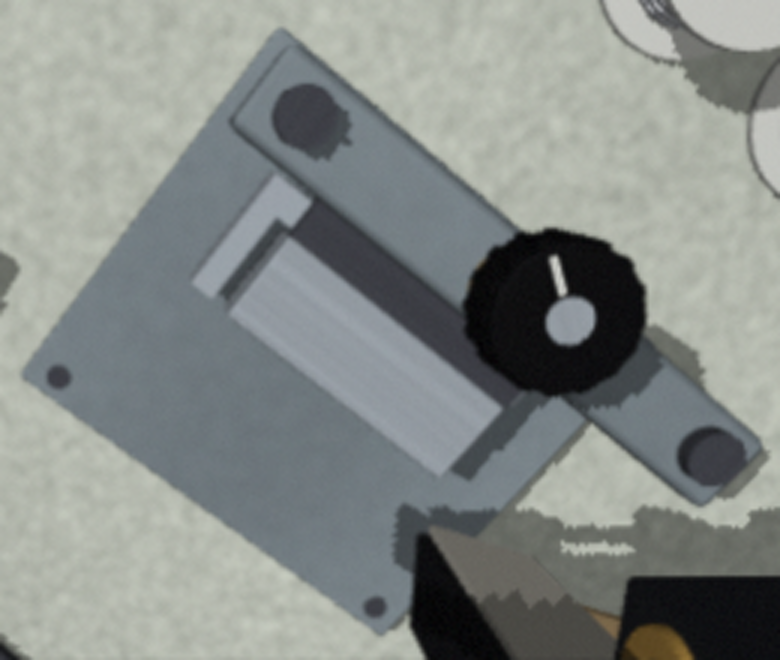

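Run:
```python
from h import *
c=cam("wrist")
obj=[[-105,98,15],[-105,-98,15],[62,98,15],[20,95,111],[20,-95,111],[48,-95,111],[-30,58,34]]
uv=cr([(23,376),(381,633),(281,28),(232,121),(702,505),(758,453),(217,298)],220,70,3)
p,e=fit(obj,uv,c,(613,106,0)); print(p,e)
a=p[2]
W=lambda o:[np.cos(a)*o[0]-np.sin(a)*o[1]+p[0],np.sin(a)*o[0]+np.cos(a)*o[1]+p[1],o[2]]
print((proj([W(o) for o in obj],c)-uv).round(1))
# knob height
for z in (148,150,152,154): print(z,unproj(cr([(571,320)],220,70,3),[z],c)[0].round(1), np.round(W([34,0,z]),1))
# bar front edge: top front corners (230,312),(440,474) : height?
for g in (1,3,6): print(g,(proj([W([-30,52,15+g+29]),W([-30,-52,15+g+29])],c)).round(1), cr([(230,312),(440,474)],220,70,3).round(1))
```

```text
[ 6.16617953e+02  1.03096760e+02 -9.40166218e-02] 4.579547326499437
[[-2.6 -0.3]
 [-0.5  2.3]
 [-0.  -2. ]
 [-0.9  0.2]
 [ 0.5  3.4]
 [ 4.6 -1.7]
 [-2.1 -0.1]]
148 [650.7  98.6 148. ] [650.5  99.9 148. ]
150 [650.5  99.6 150. ] [650.5  99.9 150. ]
152 [650.4 100.5 152. ] [650.5  99.9 152. ]
154 [650.3 101.4 154. ] [650.5  99.9 154. ]
1 [[294.6 174.1]
 [365.3 229.2]] [[296.3 173.7]
 [366.3 227.7]]
3 [[294.7 174.4]
 [365.7 229.8]] [[296.3 173.7]
 [366.3 227.7]]
6 [[294.8 175. ]
 [366.5 230.8]] [[296.3 173.7]
 [366.3 227.7]]
```

```bash
cat >> h.py <<'E'
import pickle
def snap(n,name):
    c=cam(n); im=capture(n)[:,:,::-1].copy(); cv2.imwrite(f"pics/{name}.png",im); pickle.dump(c,open(f"pics/{name}.pkl","wb")); return im,c
def ld(name): return cv2.imread(f"pics/{name}.png"),pickle.load(open(f"pics/{name}.pkl","rb"))
E
python3 - <<'E'
from h import *
st(); im,c=snap("wrist","w2"); st(); crop(im,220,70,480,290,3,"b2")
E
```

```text
t 2.2 tcp [566.68 166.71 224.15] rpy [ 3.1374  0.0095 -1.0045] F [ 0.96 -2.1   0.22] M [-0.173  0.095  0.033] w 91.55 q [0.153 0.469 1.332 0.007 1.348 1.155]
t 2.25 tcp [565.22 168.   223.99] rpy [ 3.1367  0.0109 -0.9971] F [ 0.22  0.16 -0.05] M [-0.027  0.156 -0.02 ] w 91.71 q [0.155 0.468 1.335 0.008 1.348 1.15 ]
```

View pics/b2.png

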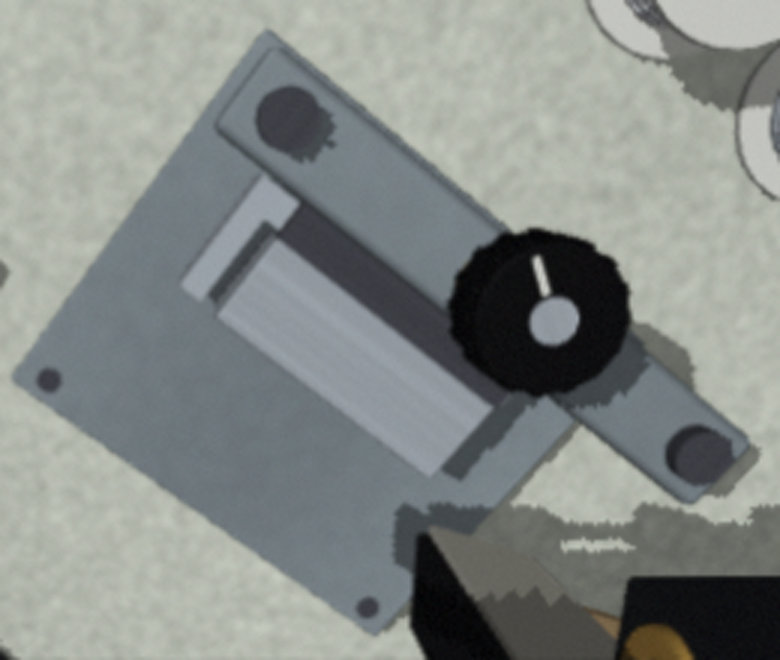

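Run:
```python
from h import *
im,c=ld("w2")
obj=[[-105,98,15],[-105,-98,15],[62,98,15],[20,95,111],[20,-95,111],[48,-95,111],[-30,58,34]]
uv=cr([(13,376),(374,633),(267,29),(217,123),(692,502),(749,443),(206,300)],220,70,3)
p,e=fit(obj,uv,c,(613,106,0)); print(p,e)
a=p[2]
W=lambda o:[np.cos(a)*o[0]-np.sin(a)*o[1]+p[0],np.sin(a)*o[0]+np.cos(a)*o[1]+p[1],o[2]]
print((proj([W(o) for o in obj],c)-uv).round(1))
for z in (148,150,152,154): print(z,unproj(cr([(555,320)],220,70,3),[z],c)[0].round(1), np.round(W([34,0,z]),1))
for g in (1,3,6): print(g,(proj([W([-30,52,15+g+29]),W([-30,-52,15+g+29])],c)).round(1), cr([(219,313),(432,474)],220,70,3).round(1))
# 
print(proj([W([34,0,150])],c),cr([(555,320)],220,70,3))
```

```text
[ 6.15059359e+02  1.06584955e+02 -8.27160238e-02] 4.091349958335172
[[-2.1  0.5]
 [ 0.3  1.8]
 [ 0.  -2.4]
 [-1.5 -0.3]
 [ 0.6  2.8]
 [ 4.1 -0.1]
 [-1.9 -0.6]]
148 [648.5 102.  148. ] [648.9 103.8 148. ]
150 [648.4 102.9 150. ] [648.9 103.8 150. ]
152 [648.3 103.9 152. ] [648.9 103.8 152. ]
154 [648.2 104.8 154. ] [648.9 103.8 154. ]
1 [[291.  174.2]
 [362.6 228.5]] [[292.7 174. ]
 [363.7 227.7]]
3 [[291.1 174.5]
 [363.  229.1]] [[292.7 174. ]
 [363.7 227.7]]
6 [[291.2 175.1]
 [363.7 230.1]] [[292.7 174. ]
 [363.7 227.7]]
[[404.27520337 175.13173716]] [[404.66666667 176.33333333]]
```

```bash
python3 -m jog '{"xyz":[[0.41,-0.32,0],[0.41,-0.32,0],[0.41,-0.32,0],[0.41,-0.32,0],[0.41,-0.32,0],[0.41,-0.32,0],[0.41,-0.32,0],[0.41,-0.32,0],[0.41,-0.32,0],[0.41,-0.32,0]],"angular":[[0,0,-1],[0,0,-1],[0,0,-1],[0,0,-1],[0,0,-1],[0,0,-1],[0,0,-1],[0,0,-1],[0,0,-1],[0,0,-1]]}' && python3 -m jog '{"xyz":[[0,0,0],[0,0,0]],"angular":[[0,0,-0.3],[0,0,0]]}' && python3 -c "from h import *;st()"
```

```text
time: 3.25
tool_pos: [642.8, 108.4, 220.8]
tcp_rot: [3.126, 0.013, -2.063]
contact_force: [0.9, 0.2, 0.2]
grip_width: 91.3
time: 3.45
tool_pos: [642.4, 108.7, 219.8]
tcp_rot: [3.124, 0.012, -2.095]
contact_force: [-0.0, -0.7, 0.3]
grip_width: 91.6
t 3.45 tcp [642.42 108.71 219.77] rpy [ 3.124   0.0124 -2.0953] F [-0.04 -0.7   0.27] M [-0.026  0.158 -0.008] w 91.57 q [0.04  0.59  1.14  0.02  1.42  2.132]
```

```bash
cat >> h.py <<'E'
def need(x=None,y=None,z=None,yaw=None,rpy=None):
    o=bot.get_obs(); p=o['tool_pos']; t=[p[i] if v is None else v for i,v in enumerate((x,y,z))]
    Rc=R.from_euler('xyz',o['tcp_rot'])
    if rpy is None: rpy=[np.pi,0,o['tcp_rot'][2] if yaw is None else yaw]
    w=(R.from_euler('xyz',rpy)*Rc.inv()).as_rotvec()
    print("t",round(o['time'],2),"tcp",p.round(2),"rpy",o['tcp_rot'].round(4),"F",o['contact_force'].round(1),"w",round(o['grip_width'],1),"j6",o['joint_positions'][5].round(2))
    print("  xyz units",((np.array(t)-p)/20).round(3),"ang units",(np.degrees(w)/6).round(3))
E
python3 -c "
from h import *
need(648.2,103.7,132)"
```

```text
t 3.45 tcp [642.42 108.71 219.77] rpy [ 3.124   0.0124 -2.0953] F [-0.  -0.7  0.3] w 91.6 j6 2.13
  xyz units [ 0.289 -0.251 -4.388] ang units [-0.187 -0.087 -0.001]
```

```bash
python3 -m jog '{"xyz":[[0.15,-0.12,0],[0.15,-0.12,-0.8],[0,0,-0.9],[0,0,-0.9],[0,0,-0.9],[0,0,-0.7],[0,0,0]],"angular":[[-0.1,-0.05,0],[-0.09,-0.04,0],[0,0,0],[0,0,0],[0,0,0],[0,0,0],[0,0,0]]}' && python3 -c "
from h import *
need(648.2,103.7,132)"
```

```text
time: 4.15
tool_pos: [647.2, 106.6, 133.7]
tcp_rot: [-3.138, -0.002, -2.079]
contact_force: [0.3, -0.4, 0.2]
grip_width: 91.8
t 4.15 tcp [647.17 106.63 133.69] rpy [-3.1376e+00 -1.8000e-03 -2.0790e+00] F [ 0.3 -0.4  0.2] w 91.8 j6 2.13
  xyz units [ 0.052 -0.146 -0.085] ang units [ 0.033  0.025 -0.   ]
```

```bash
python3 -m jog '{"xyz":[[0.05,-0.15,-0.05],[0,0,0]],"angular":[[0,0,0],[0,0,0]]}' && python3 -m jog '{"xyz":[[0,0,0],[0,0,0],[0,0,0],[0,0,0],[0,0,0],[0,0,0]],"angular":[[0,0,0],[0,0,0],[0,0,0],[0,0,0],[0,0,0],[0,0,0]]}' 1 && python3 -c "
from h import *
need(648.2,103.7,132)"
```

```text
time: 4.35
tool_pos: [648.5, 104.0, 133.7]
tcp_rot: [-3.137, -0.002, -2.077]
contact_force: [-0.8, -0.3, -0.8]
grip_width: 91.5
time: 4.95
tool_pos: [649.9, 103.9, 136.9]
tcp_rot: [-3.132, 0.001, -2.076]
contact_force: [0.6, -0.2, 0.5]
grip_width: 48.4
t 4.95 tcp [649.89 103.94 136.85] rpy [-3.132e+00  1.100e-03 -2.076e+00] F [ 0.6 -0.2  0.5] w 48.4 j6 2.12
  xyz units [-0.084 -0.012 -0.243] ang units [0.035 0.085 0.   ]
```

```bash
python3 -m jog '{"xyz":[[-0.03,0,-0.1],[-0.03,0,-0.1],[0,0,-0.1],[0,0,-0.05]],"angular":[[0,0,0],[0,0,0],[0,0,0],[0,0,0]]}' && python3 -c "
from h import *
need(648.2,103.7,132)"
```

```text
time: 5.35
tool_pos: [649.3, 103.6, 135.0]
tcp_rot: [-3.127, 0.003, -2.076]
contact_force: [-2.0, 0.4, 2.0]
grip_width: 38.9
t 5.35 tcp [649.31 103.55 134.98] rpy [-3.1272e+00  2.7000e-03 -2.0756e+00] F [-2.   0.4  2. ] w 38.9 j6 2.12
  xyz units [-0.056  0.007 -0.149] ang units [0.044 0.133 0.   ]
```

```bash
python3 -m jog '{"xyz":[[-0.01,0,0.02],[-0.01,0,0.02],[-0.01,0,0.02],[0,0,0.02],[0,0,0.02],[0,0,0.02]],"angular":[[0.02,0.04,0.5],[0.02,0.04,0.8],[0,0.03,1],[0,0,1],[0,0,1],[0,0,1]]}' && python3 -c "
from h import *
need(648.2,103.7,135)
st()"
```

```text
time: 5.95
tool_pos: [649.5, 104.7, 137.1]
tcp_rot: [-3.138, 0.004, -1.502]
contact_force: [-0.6, 0.3, 2.1]
grip_width: 38.9
t 5.95 tcp [649.46 104.67 137.11] rpy [-3.1376  0.0045 -1.5021] F [-0.6  0.3  2.1] w 38.9 j6 1.54
  xyz units [-0.063 -0.048 -0.106] ang units [-0.045  0.035  0.   ]
t 5.95 tcp [649.46 104.67 137.11] rpy [-3.1376  0.0045 -1.5021] F [-0.55  0.32  2.11] M [-0.156  0.213 -0.24 ] w 38.87 q [0.041 0.656 1.25  0.005 1.232 1.542]
```

```bash
R='x'; python3 -m jog '{"xyz":[[0,0,0.02],[0,0,0.02],[0,0,0.02],[0,0,0.02],[0,0,0.02],[0,0,0.02],[0,0,0.02],[0,0,0.02],[0,0,0.02],[0,0,0.02]],"angular":[[0,0,1],[0,0,1],[0,0,1],[0,0,1],[0,0,1],[0,0,1],[0,0,1],[0,0,1],[0,0,1],[0,0,1]]}' && python3 -c "
from h import *
need(648.2,103.7,135)
st()"
```

```text
time: 6.95
tool_pos: [648.3, 106.4, 141.3]
tcp_rot: [-3.137, 0.006, -0.412]
contact_force: [-1.9, 0.4, 1.3]
grip_width: 39.4
t 6.95 tcp [648.32 106.4  141.3 ] rpy [-3.1369  0.0061 -0.4119] F [-1.9  0.4  1.3] w 39.4 j6 0.45
  xyz units [-0.006 -0.135 -0.315] ang units [-0.064 -0.035  0.   ]
t 6.95 tcp [648.32 106.4  141.3 ] rpy [-3.1369  0.0061 -0.4119] F [-1.93  0.38  1.31] M [-0.179  0.016 -0.219] w 39.41 q [0.043 0.655 1.24  0.007 1.25  0.452]
```

```bash
python3 -m jog '{"xyz":[[0,-0.02,0.02],[0,-0.02,0.02],[0,-0.02,0.02],[0,-0.02,0.02],[0,-0.01,0.02],[0,0,0.02],[0,0,0.02],[0,0,0.02],[0,0,0.02],[0,0,0.02]],"angular":[[-0.02,-0.02,1],[-0.02,0,1],[-0.02,0,1],[0,0,1],[0,0,1],[0,0,1],[0,0,1],[0,0,1],[0,0,1],[0,0,1]]}' && python3 -m jog '{"xyz":[[0,0,0.02],[0,0,0.02],[0,0,0.02],[0,0,0.02],[0,0,0.02],[0,0,0.02],[0,0,0.02],[0,0,0.02],[0,0,0.02],[0,0,0.02]],"angular":[[0,0,1],[0,0,1],[0,0,1],[0,0,1],[0,0,1],[0,0,1],[0,0,1],[0,0,1],[0,0,1],[0,0,1]]}' && python3 -c "
from h import *
need(648.2,103.7,135)
st()"
```

```text
time: 7.95
tool_pos: [646.2, 106.2, 145.4]
tcp_rot: [-3.138, 0.005, 0.676]
contact_force: [-2.1, -0.9, 0.9]
grip_width: 39.4
time: 8.95
tool_pos: [645.5, 104.2, 149.6]
tcp_rot: [-3.137, 0.005, 1.761]
contact_force: [1.3, -1.4, 1.9]
grip_width: 39.3
t 8.95 tcp [645.48 104.22 149.6 ] rpy [-3.1374  0.005   1.7611] F [ 1.3 -1.4  1.9] w 39.3 j6 -1.71
  xyz units [ 0.136 -0.026 -0.73 ] ang units [ 0.055 -0.03   0.   ]
t 8.95 tcp [645.48 104.22 149.6 ] rpy [-3.1374  0.005   1.7611] F [ 1.31 -1.36  1.92] M [ 0.128  0.099 -0.219] w 39.26 q [ 0.046  0.643  1.239 -0.006  1.263 -1.714]
```

```bash
python3 -m jog '{"xyz":[[0,0,0.02],[0,0,0.02],[0,0,0.02],[0,0,0.02],[0,0,0.02],[0,0,0.02],[0,0,0.02],[0,0,0.02],[0,0,0.02],[0,0,0.02]],"angular":[[0,0,1],[0,0,1],[0,0,1],[0,0,1],[0,0,1],[0,0,1],[0,0,1],[0,0,1],[0,0,1],[0,0,1]]}' && python3 -c "
from h import *
need(648.2,103.7,135)
st()"
```

```text
time: 9.95
tool_pos: [646.8, 102.6, 153.7]
tcp_rot: [-3.14, 0.006, 2.846]
contact_force: [1.0, -0.1, 1.5]
grip_width: 39.2
t 9.95 tcp [646.84 102.65 153.74] rpy [-3.1404  0.0065  2.8461] F [ 1.  -0.1  1.5] w 39.2 j6 -2.8
  xyz units [ 0.068  0.053 -0.937] ang units [0.029 0.056 0.   ]
t 9.95 tcp [646.84 102.65 153.74] rpy [-3.1404  0.0065  2.8461] F [ 0.99 -0.1   1.46] M [ 0.188  0.323 -0.137] w 39.17 q [ 0.042  0.636  1.24  -0.003  1.26  -2.803]
```

```bash
python3 -m jog '{"xyz":[[0,0,0],[0,0,0],[0.04,0.08,0]],"angular":[[0,0,0],[0,0,0],[0,0,0]]}' -0.3 && python3 -m jog '{"xyz":[[0,0,-0.04],[0,0,-0.04],[0,0,-0.04],[0,0,-0.04],[0,0,-0.02],[0,0,0],[0,0,0],[0,0,0],[0,0,0],[0,0,0]],"angular":[[0,0,-1],[0,0,-1],[0,0,-1],[0,0,-1],[0,0,-1],[0,0,-1],[0,0,-1],[0,0,-1],[0,0,-1],[0,0,-1]]}' && python3 -c "
from h import *
need(647.6,104.5,150)
st()"
```

```text
time: 10.25
tool_pos: [647.4, 104.1, 153.1]
tcp_rot: [-3.14, 0.006, 2.842]
contact_force: [-0.1, -0.2, -0.8]
grip_width: 57.3
time: 11.25
tool_pos: [646.7, 106.1, 147.5]
tcp_rot: [-3.138, 0.004, 1.737]
contact_force: [-0.2, -0.7, -0.4]
grip_width: 59.5
t 11.25 tcp [646.69 106.12 147.53] rpy [-3.1378  0.004   1.7371] F [-0.2 -0.7 -0.4] w 59.5 j6 -1.69
  xyz units [ 0.045 -0.081  0.123] ang units [ 0.044 -0.029  0.   ]
t 11.25 tcp [646.69 106.12 147.53] rpy [-3.1378  0.004   1.7371] F [-0.2  -0.74 -0.38] M [ 0.137  0.051 -0.048] w 59.5 q [ 0.048  0.647  1.237 -0.005  1.261 -1.688]
```

```bash
python3 -m jog '{"xyz":[[0.02,-0.04,0.03],[0.02,-0.04,0.03],[0,0,0],[0,0,0],[0,0,0],[0,0,0],[0,0,0],[0,0,0],[0,0,0],[0,0,0]],"angular":[[0.02,0,-1],[0.02,0,-1],[0,0,-1],[0,0,-1],[0,0,-1],[0,0,-1],[0,0,-1],[0,0,-1],[0,0,-1],[0,0,-1]]}' && python3 -c "
from h import *
need(647.6,104.5,150)
st()"
```

```text
time: 12.25
tool_pos: [646.9, 106.3, 146.9]
tcp_rot: [-3.135, 0.001, 0.628]
contact_force: [0.6, -0.7, 0.1]
grip_width: 59.5
t 12.25 tcp [646.86 106.34 146.87] rpy [-3.1353e+00  1.0000e-03  6.2840e-01] F [ 0.6 -0.7  0.1] w 59.5 j6 -0.59
  xyz units [ 0.037 -0.092  0.156] ang units [-0.043 -0.043  0.   ]
t 12.25 tcp [646.86 106.34 146.87] rpy [-3.1353e+00  1.0000e-03  6.2840e-01] F [ 0.65 -0.7   0.11] M [-0.056  0.011 -0.031] w 59.5 q [ 0.044  0.648  1.237  0.005  1.261 -0.586]
```

```bash
python3 -m jog '{"xyz":[[0.04,-0.1,0.1],[0,0,0],[0,0,0],[0,0,0],[0,0,0]],"angular":[[-0.04,-0.04,0],[0,0,0],[0,0,0],[0,0,0],[0,0,0]]}' 1 && python3 -m jog '{"xyz":[[0,0,0.02],[0,0,0.02],[0,0,0.02],[0,0,0.02],[0,0,0.02],[0,0,0.02]],"angular":[[0,0,1],[0,0,1],[0,0,1],[0,0,1],[0,0,1],[0,0,1]]}' && python3 -c "
from h import *
need(647.6,104.5,150)
st()"
```

```text
time: 12.75
tool_pos: [647.6, 104.5, 148.7]
tcp_rot: [-3.141, 0.001, 0.631]
contact_force: [-0.1, -1.3, 0.2]
grip_width: 39.0
time: 13.35
tool_pos: [647.6, 104.5, 151.2]
tcp_rot: [-3.141, -0.0, 1.284]
contact_force: [-0.4, -0.8, 0.5]
grip_width: 39.4
t 13.35 tcp [647.6  104.53 151.2 ] rpy [-3.1409e+00 -1.0000e-04  1.2838e+00] F [-0.4 -0.8  0.5] w 39.4 j6 -1.24
  xyz units [ 0.    -0.002 -0.06 ] ang units [-0.003 -0.006 -0.   ]
t 13.35 tcp [647.6  104.53 151.2 ] rpy [-3.1409e+00 -1.0000e-04  1.2838e+00] F [-0.41 -0.75  0.5 ] M [ 0.005  0.041 -0.237] w 39.42 q [ 0.043  0.643  1.233  0.     1.266 -1.241]
```

```bash
for i in 1; do python3 -m jog '{"xyz":[[0,0,0.02],[0,0,0.02],[0,0,0.02]],"angular":[[0,0,1],[0,0,1],[0,0,1]]}' >/dev/null; python3 -c "from h import *;st()"; python3 -m jog '{"xyz":[[0,0,0.02],[0,0,0.02],[0,0,0.02]],"angular":[[0,0,1],[0,0,1],[0,0,1]]}' >/dev/null; python3 -c "from h import *;st()"; done
```

```text
t 13.65 tcp [647.59 104.57 152.48] rpy [-3.1409e+00 -4.0000e-04  1.6120e+00] F [-0.38 -0.82  0.19] M [-0.077  0.007 -0.188] w 39.01 q [ 0.043  0.642  1.231  0.     1.269 -1.569]
t 13.95 tcp [647.58 104.62 153.72] rpy [-3.1409e+00 -7.0000e-04  1.9401e+00] F [-0.03  0.44  0.97] M [ 0.098  0.005 -0.219] w 39.49 q [ 0.043  0.642  1.229  0.     1.272 -1.897]
```

```bash
python3 -m jog '{"xyz":[[0,0,0.02],[0,0,0.02]],"angular":[[0,0,1],[0,0,1]]}' >/dev/null; python3 -c "from h import *;st()"; python3 -m jog '{"xyz":[[0,0,0.02],[0,0,0.02]],"angular":[[0,0,1],[0,0,1]]}' >/dev/null; python3 -c "from h import *;st()"
```

```text
t 14.15 tcp [647.46 104.61 153.8 ] rpy [-3.1405e+00 -1.7000e-03  2.1567e+00] F [ 1.8   1.07 -3.4 ] M [ 0.055 -0.11  -0.765] w 39.1 q [ 4.300e-02  6.420e-01  1.229e+00  1.000e-03  1.273e+00 -2.114e+00]
t 14.35 tcp [647.41 104.59 153.66] rpy [-3.1405e+00 -3.0000e-03  2.3726e+00] F [ 0.49  1.41 -2.  ] M [ 0.128 -0.087 -0.898] w 39.21 q [ 4.300e-02  6.420e-01  1.228e+00  2.000e-03  1.274e+00 -2.330e+00]
```

```bash
python3 -m jog '{"xyz":[[0,0,0],[0,0,0.1],[0,0,0.7],[0,0,1],[0,0,0.7],[-0.5,-0.5,0],[-0.85,-0.95,0],[-0.85,-0.95,0],[-0.85,-0.95,0],[-0.85,-0.95,0]],"angular":[[0,0,0],[0,0,0],[0,0,0],[0,0,0],[0,0,0],[0,0,0],[0,0,-0.5],[0,0,-0.5],[0,0,-0.5],[0,0,-0.5]]}' -1 && python3 -c "
from h import *
need(430,-140,190,1.83)"
```

```text
time: 15.35
tool_pos: [568.2, 18.9, 206.9]
tcp_rot: [3.14, -0.001, 2.143]
contact_force: [0.0, -0.5, 0.4]
grip_width: 91.6
t 15.35 tcp [568.19  18.86 206.9 ] rpy [ 3.1401e+00 -8.0000e-04  2.1426e+00] F [ 0.  -0.5  0.4] w 91.6 j6 -2.25
  xyz units [-6.909 -7.943 -0.845] ang units [-0.013  0.01  -2.985]
```

```bash
python3 -m jog '{"xyz":[[-0.86,-1,-0.1],[-0.86,-1,-0.1],[-0.86,-1,-0.1],[-0.86,-1,-0.1],[-0.86,-1,-0.1],[-0.86,-1,-0.1],[-0.86,-0.9,-0.1],[-0.4,-0.4,0],[0,0,0],[0,0,0]],"angular":[[0,0,-0.4],[0,0,-0.4],[0,0,-0.4],[0,0,-0.4],[0,0,-0.4],[0,0,-0.4],[0,0,-0.4],[0,0,-0.2],[0,0,0],[0,0,0]]}'
python3 - <<'E'
from h import *
need(430,-140,190,1.83)
im,c=snap("wrist","w3");im,c=snap("top","t3"); crop(im,190,120,450,280,3,"t3c")
E
```

```text
time: 16.35
tool_pos: [434.2, -133.7, 197.1]
tcp_rot: [3.134, 0.005, 1.794]
contact_force: [1.1, -0.1, 0.1]
grip_width: 91.8
t 16.35 tcp [ 434.19 -133.73  197.09] rpy [3.1337 0.0052 1.7939] F [ 1.1 -0.1  0.1] w 91.8 j6 -2.26
  xyz units [-0.21  -0.314 -0.355] ang units [0.03  0.085 0.345]
```

View pics/w3.png

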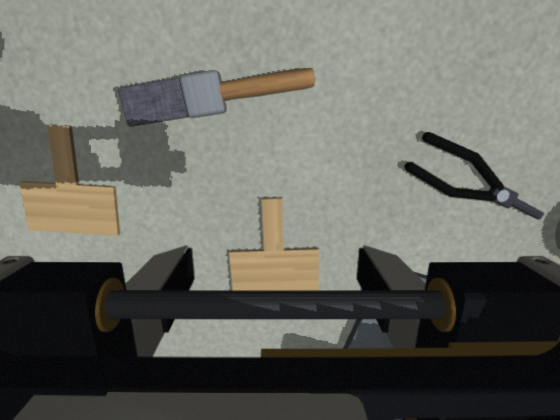

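View pics/t3c.png

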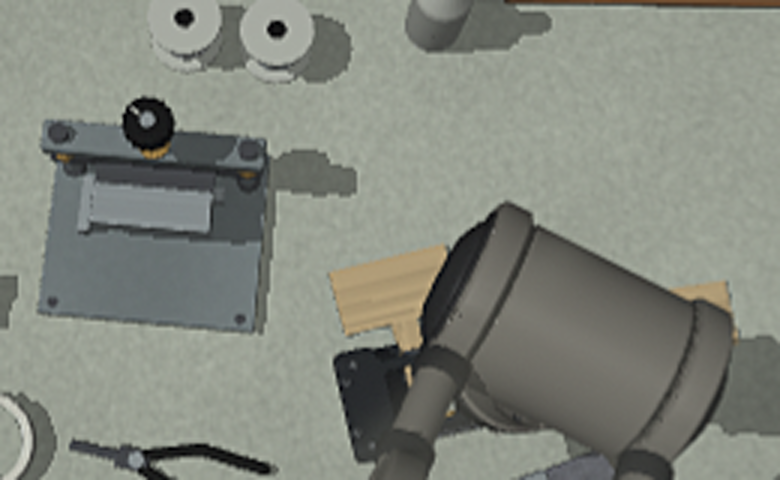

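Run:
```python
from h import *
im,c=ld("w3"); crop(im,220,190,330,295,6,"b3"); crop(im,10,115,130,245,5,"b4")
```

View pics/b3.png

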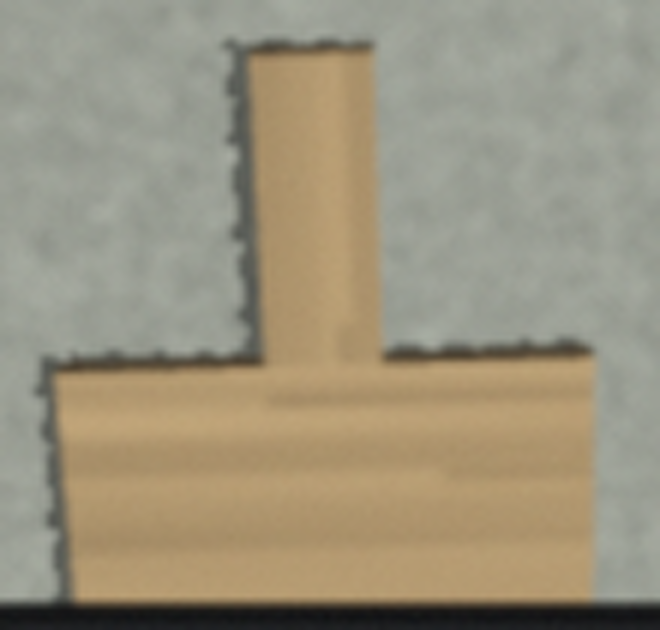

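View pics/b4.png

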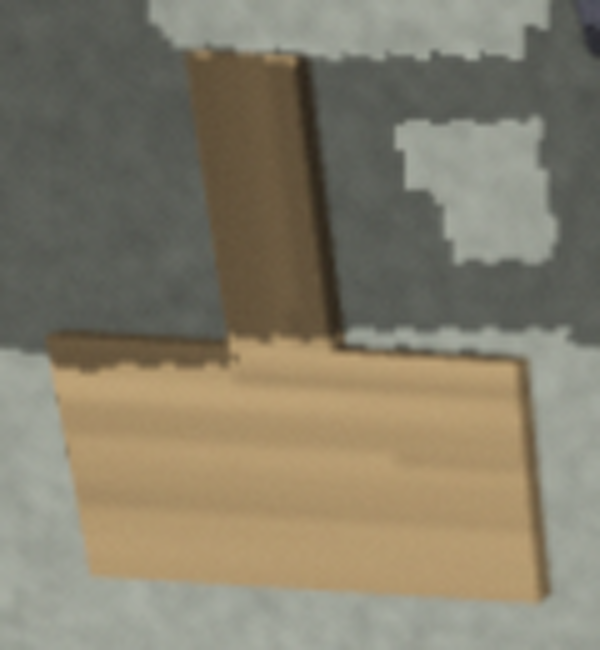

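Run:
```python
from h import *
im,c=ld("w3")
p,e=fit([[-66,-12,6],[-66,12,6],[0,-12,6],[0,12,6],[0,-55,6],[0,55,6]],cr([(250,50),(373,46),(264,366),(383,359),(54,371),(594,352)],220,190,6),c,(514,-119,.26));print("A",p,e)
T=p
p,e=fit([[-66,-12,6],[-66,12,6],[0,-55,6],[0,55,6],[60,-55,6],[60,55,6]],cr([(189,54),(300,60),(48,335),(521,358),(90,577),(540,600)],10,115,5),c,(487,-371,.16));print("B",p,e)
g=40;print("grip",T[0]-g*np.cos(T[2]),T[1]-g*np.sin(T[2]),T[2]+np.pi/2)
need(T[0]-g*np.cos(T[2]),T[1]-g*np.sin(T[2]),60,T[2]+np.pi/2)
```

```text
A [ 5.13615477e+02 -1.20266405e+02  2.59562056e-01] 0.3227611073987191
B [ 4.86741468e+02 -3.71007599e+02  1.58501098e-01] 1.0740646848309723
grip 474.9553783031688 -130.53269676633747 1.8303583826754017
t 16.45 tcp [ 434.39 -133.44  196.94] rpy [3.1339 0.0052 1.7952] F [ 0.3  0.3 -0.1] w 91.7 j6 -2.26
  xyz units [ 2.028  0.145 -6.847] ang units [0.03  0.083 0.335]
```

```bash
python3 -m jog '{"xyz":[[0.5,0.04,-0.8],[0.5,0.04,-0.9],[0.5,0.04,-0.9],[0.5,0.03,-0.9],[0,0,-0.9],[0,0,-0.9],[0,0,-0.7],[0,0,-0.5],[0,0,0],[0,0,0]],"angular":[[0.03,0.08,0.33],[0,0,0],[0,0,0],[0,0,0],[0,0,0],[0,0,0],[0,0,0],[0,0,0],[0,0,0],[0,0,0]]}' && python3 -c "
from h import *
need(474.95,-130.5,2.5,1.830)"
```

```text
time: 17.45
tool_pos: [483.1, -123.5, 62.2]
tcp_rot: [3.137, 0.002, 1.845]
contact_force: [0.4, -0.0, 0.7]
grip_width: 91.8
t 17.45 tcp [ 483.08 -123.46   62.15] rpy [3.1368e+00 1.9000e-03 1.8448e+00] F [ 0.4 -0.   0.7] w 91.8 j6 -2.25
  xyz units [-0.406 -0.352 -2.983] ang units [ 0.006  0.049 -0.141]
```

```bash
python3 -m jog '{"xyz":[[-0.4,-0.35,0],[0,0,-0.8],[0,0,-0.8],[0,0,-0.6],[0,0,0]],"angular":[[0,0.05,-0.14],[0,0,0],[0,0,0],[0,0,0],[0,0,0]]}' && python3 -c "
from h import *
need(474.95,-130.5,2.5,1.830)"
```

```text
time: 17.95
tool_pos: [475.9, -133.4, 21.1]
tcp_rot: [3.137, 0.006, 1.827]
contact_force: [0.5, 0.3, 0.6]
grip_width: 91.8
t 17.95 tcp [ 475.93 -133.41   21.11] rpy [3.1367 0.006  1.8271] F [0.5 0.3 0.6] w 91.8 j6 -2.25
  xyz units [-0.049  0.145 -0.931] ang units [0.044 0.06  0.027]
```

```bash
python3 -m jog '{"xyz":[[-0.05,0.14,-0.3],[0,0,-0.3],[0,0,-0.2],[0,0,-0.1]],"angular":[[0.04,0.06,0.03],[0,0,0],[0,0,0],[0,0,0]]}' && python3 -c "
from h import *
need(474.95,-130.5,2.5,1.830)"
```

```text
time: 18.35
tool_pos: [475.9, -131.8, 4.5]
tcp_rot: [3.139, 0.003, 1.829]
contact_force: [0.1, -0.3, 0.1]
grip_width: 91.8
t 18.35 tcp [ 475.92 -131.75    4.5 ] rpy [3.1388e+00 2.8000e-03 1.8293e+00] F [ 0.1 -0.3  0.1] w 91.8 j6 -2.25
  xyz units [-0.048  0.063 -0.1  ] ang units [0.019 0.033 0.007]
```

```bash
python3 -m jog '{"xyz":[[-0.04,0.06,-0.1],[0,0,-0.05],[0,0,0],[0,0,0],[0,0,0],[0,0,0],[0,0,0]],"angular":[[0.02,0.03,0],[0,0,0],[0,0,0],[0,0,0],[0,0,0],[0,0,0],[0,0,0]]}' 1 && python3 -c "
from h import *
need(474.95,-130.5,2,1.830)"
```

```text
time: 19.05
tool_pos: [475.4, -130.5, 1.6]
tcp_rot: [3.141, 0.0, 1.83]
contact_force: [0.1, -0.3, 0.1]
grip_width: 41.0
t 19.05 tcp [ 475.39 -130.46    1.57] rpy [3.1410e+00 2.0000e-04 1.8296e+00] F [ 0.1 -0.3  0.1] w 41.0 j6 -2.25
  xyz units [-0.022 -0.002  0.021] ang units [0.    0.006 0.004]
```

```bash
python3 -m jog '{"xyz":[[0,0,0],[0,0,0],[0,0,0],[0,0,0],[0,0,0]],"angular":[[0,0,0],[0,0,0],[0,0,0],[0,0,0],[0,0,0]]}' 1 && python3 -c "
from h import *
need(474.95,-130.5,2,1.830)"
```

```text
time: 19.55
tool_pos: [475.4, -130.5, 1.7]
tcp_rot: [3.141, 0.0, 1.83]
contact_force: [0.0, 0.3, -0.4]
grip_width: 23.3
t 19.55 tcp [ 475.45 -130.52    1.66] rpy [3.1408e+00 4.0000e-04 1.8296e+00] F [ 0.   0.3 -0.4] w 23.3 j6 -2.25
  xyz units [-0.025  0.001  0.017] ang units [0.001 0.008 0.004]
```

```bash
python3 -m jog '{"xyz":[[0,0,0.5],[0,0,0.8],[0,0,0.8],[0,0.4,0.8],[0,0.8,0],[0,0.9,0],[0,0.9,0],[0,0.9,0],[0,0.9,0],[0,0.9,0]],"angular":[[0,0,0],[0,0,0],[0,0,0],[0,0,0],[0,0,-0.4],[0,0,-0.4],[0,0,-0.4],[0,0,-0.4],[0,0,-0.4],[0,0,-0.4]]}' && python3 -c "
from h import *
need(472.7,118.9,50,1.489)"
```

```text
time: 20.55
tool_pos: [476.1, -14.9, 68.5]
tcp_rot: [3.136, 0.002, 1.565]
contact_force: [0.6, -0.5, -0.4]
grip_width: 23.7
t 20.55 tcp [476.12 -14.87  68.53] rpy [3.1359e+00 2.3000e-03 1.5647e+00] F [ 0.6 -0.5 -0.4] w 23.7 j6 -1.76
  xyz units [-0.171  6.688 -0.927] ang units [ 0.024  0.053 -0.723]
```

```bash
python3 -m jog '{"xyz":[[0,0.85,0],[-0.1,0.85,0],[-0.1,0.85,0],[0,0.85,0],[0,0.85,-0.1],[0,0.85,-0.1],[0,0.7,-0.1],[0,0.4,-0.1],[0,0,-0.1],[0,0,0]],"angular":[[0,0.05,-0.2],[0,0,-0.2],[0,0,-0.2],[0,0,-0.2],[0,0,0],[0,0,0],[0,0,0],[0,0,0],[0,0,0],[0,0,0]]}' && python3 -c "
from h import *
need(472.7,118.9,50,1.489)"
```

```text
time: 21.55
tool_pos: [472.2, 116.1, 64.8]
tcp_rot: [3.136, 0.002, 1.479]
contact_force: [-0.2, 0.3, -0.4]
grip_width: 23.5
t 21.55 tcp [472.18 116.14  64.8 ] rpy [3.1357e+00 2.0000e-03 1.4794e+00] F [-0.2  0.3 -0.4] w 23.5 j6 -1.39
  xyz units [ 0.026  0.138 -0.74 ] ang units [0.024 0.054 0.092]
```

```bash
python3 -m jog '{"xyz":[[0.02,0.12,-0.6],[0,0,-0.6],[0,0,-0.5],[0,0,-0.3],[0,0,0]],"angular":[[0.02,0.05,0.09],[0,0,0],[0,0,0],[0,0,0],[0,0,0]]}' && python3 -c "
from h import *
need(472.7,118.9,19.3,1.489)"
```

```text
time: 22.05
tool_pos: [472.7, 116.5, 21.4]
tcp_rot: [-3.141, 0.0, 1.487]
contact_force: [-1.3, -0.1, 0.2]
grip_width: 23.3
t 22.05 tcp [472.65 116.47  21.43] rpy [-3.1407e+00  5.0000e-04  1.4874e+00] F [-1.3 -0.1  0.2] w 23.3 j6 -1.4
  xyz units [ 0.002  0.121 -0.107] ang units [ 0.004 -0.009  0.015]
```

```bash
python3 -m jog '{"xyz":[[0.3,0.02,-0.08],[0.5,-0.04,0],[0.5,-0.04,0],[0.4,-0.03,0],[0.3,-0.02,0],[0,0,0]],"angular":[[0,0,0],[0,0,0],[0,0,0],[0,0,0],[0,0,0],[0,0,0]]}' && python3 -c "
from h import *
need(522.8,117.8,19.3,1.489)"
```

```text
time: 22.65
tool_pos: [518.4, 113.8, 20.8]
tcp_rot: [3.139, -0.0, 1.487]
contact_force: [0.4, -0.1, -1.3]
grip_width: 23.1
t 22.65 tcp [518.37 113.82  20.78] rpy [ 3.139e+00 -1.000e-04  1.487e+00] F [ 0.4 -0.1 -1.3] w 23.1 j6 -1.41
  xyz units [ 0.222  0.199 -0.074] ang units [0.002 0.025 0.019]
```

```bash
python3 -m jog '{"xyz":[[0.08,0,-0.1],[0.06,0,-0.06],[0.04,0,0]],"angular":[[0,0.02,0.02],[0,0,0],[0,0,0]]}' && python3 -c "
from h import *
need(522.8,117.8,17,1.489)"
```

```text
time: 22.95
tool_pos: [520.9, 114.0, 17.1]
tcp_rot: [-3.139, 0.0, 1.489]
contact_force: [-2.1, 0.8, -0.3]
grip_width: 23.7
t 22.95 tcp [520.87 114.01  17.07] rpy [-3.1393e+00  2.0000e-04  1.4893e+00] F [-2.1  0.8 -0.3] w 23.7 j6 -1.42
  xyz units [ 0.096  0.189 -0.004] ang units [ 0.    -0.022 -0.003]
```

```bash
python3 -m jog '{"xyz":[[0.04,0,0],[0.04,0,0]],"angular":[[0,0,0],[0,0,0]]}' >/dev/null&& python3 -c "
from h import *
need(522.8,117.8,17,1.489)"; python3 -m jog '{"xyz":[[0.04,0,0],[0.04,0,0]],"angular":[[0,0,0],[0,0,0]]}' >/dev/null&& python3 -c "
from h import *
need(522.8,117.8,17,1.489)"
```

```text
t 23.15 tcp [520.99 114.16  16.68] rpy [-3.1362e+00  5.0000e-04  1.4892e+00] F [-2.6  0.   2.9] w 23.5 j6 -1.42
  xyz units [0.091 0.182 0.016] ang units [ 0.    -0.052 -0.002]
t 23.35 tcp [521.04 114.23  16.66] rpy [-3.1329e+00  9.0000e-04  1.4893e+00] F [-4.8  1.7  3.7] w 23.2 j6 -1.42
  xyz units [0.088 0.178 0.017] ang units [ 0.002 -0.083 -0.003]
```

```bash
python3 -m jog '{"xyz":[[0,0.06,0.02],[0.01,0.06,0],[0.01,0.06,0]],"angular":[[0,-0.08,0],[0,0,0],[0,0,0]]}' >/dev/null&& python3 -c "
from h import *
need(522.8,117.8,17,1.489)"; python3 -m jog '{"xyz":[[0.01,0.06,0],[0.01,0.06,0]],"angular":[[0,0,0],[0,0,0]]}' >/dev/null&& python3 -c "
from h import *
need(522.8,117.8,17,1.489)"
```

```text
t 23.65 tcp [521.52 117.49  16.92] rpy [3.1411e+00 7.0000e-04 1.4888e+00] F [-2.4 -1.4 -1. ] w 23.0 j6 -1.41
  xyz units [0.064 0.015 0.004] ang units [0.007 0.004 0.002]
t 23.85 tcp [521.27 118.3   16.65] rpy [-3.1402  0.0036  1.4891] F [-3.4 -9.3  3.4] w 23.6 j6 -1.4
  xyz units [ 0.076 -0.025  0.017] ang units [ 0.033 -0.016 -0.001]
```

```bash
python3 -m jog '{"xyz":[[0,0,0.02],[0,0,0.02],[0,0,0],[0,0,0.3],[0,0,0.6],[-0.5,-0.3,0.6],[-0.8,-0.8,0.6],[-0.8,-1,0.3],[0,-1,0],[0,-1,0]],"angular":[[0,0,0],[0,0,0],[0,0,0],[0,0,0],[0,0,0],[0,0,0],[0,0,0],[0,0,0],[0,0,0],[0,0,0]]}' -1
python3 - <<'E'
from h import *
need(447,-377,120,1.73)
im,c=snap("top","t4"); crop(im,190,120,450,280,3,"t4c")
im,c=snap("wrist","w4")
E
```

```text
time: 24.85
tool_pos: [483.3, 37.2, 73.9]
tcp_rot: [3.128, 0.001, 1.495]
contact_force: [-0.4, 0.1, -0.3]
grip_width: 91.3
t 24.85 tcp [483.33  37.22  73.92] rpy [3.128e+00 1.200e-03 1.495e+00] F [-0.4  0.1 -0.3] w 91.3 j6 -1.57
  xyz units [ -1.817 -20.711   2.304] ang units [0.006 0.131 2.244]
```

View pics/t4c.png

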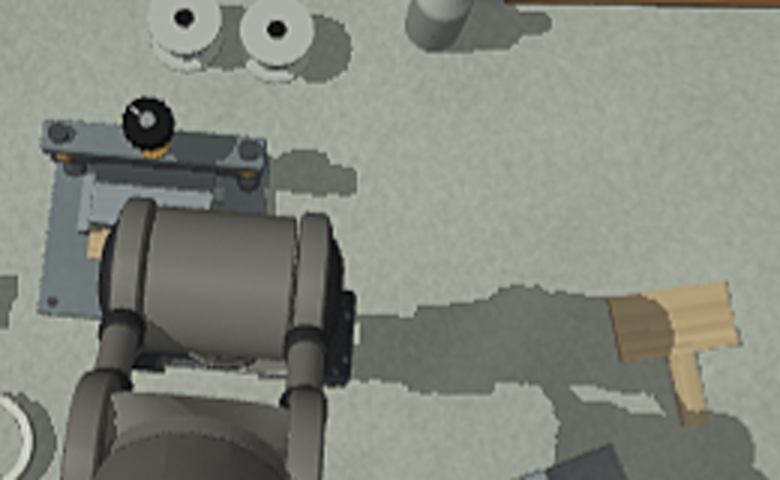

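```bash
python3 -m jog '{"xyz":[[-0.1,-1,0.3],[-0.1,-1,0.3],[-0.1,-1,0.3],[-0.1,-1,0.3],[-0.1,-1,0.3],[-0.1,-1,0.3],[-0.1,-1,0.3],[-0.1,-1,0.3],[-0.1,-1,0.3],[-0.1,-1,0.3]],"angular":[[0,0.1,0.1],[0,0,0.1],[0,0,0.1],[0,0,0.1],[0,0,0.1],[0,0,0.1],[0,0,0.1],[0,0,0.1],[0,0,0.1],[0,0,0.1]]}' && python3 -m jog '{"xyz":[[-0.1,-1,0.3],[-0.1,-1,0.3],[-0.1,-1,0.3],[-0.1,-1,0.3],[-0.1,-1,0],[-0.1,-1,0],[-0.1,-1,0],[-0.1,-1,0],[-0.1,-1,0],[-0.1,-0.7,0]],"angular":[[0,0,0.1],[0,0,0.1],[0,0,0.1],[0,0,0.1],[0,0,0.1],[0,0,0.1],[0,0,0.1],[0,0,0.1],[0,0,0.1],[0,0,0.1]]}' && python3 -m jog '{"xyz":[[0,0,0],[0,0,0]],"angular":[[0,0,0],[0,0,0]]}'
python3 - <<'E'
from h import *
need(447.7,-377.2,2.5,1.729)
im,c=snap("wrist","w5")
E
```

```text
time: 25.95
tool_pos: [466.2, -162.9, 141.9]
tcp_rot: [3.132, 0.001, 1.606]
contact_force: [0.2, 0.2, 0.0]
grip_width: 92.0
time: 26.95
tool_pos: [451.4, -358.8, 174.8]
tcp_rot: [3.123, 0.005, 1.719]
contact_force: [0.1, 0.0, 0.8]
grip_width: 91.6
time: 27.15
tool_pos: [452.0, -359.0, 175.4]
tcp_rot: [3.122, 0.005, 1.717]
contact_force: [0.9, 0.5, 0.9]
grip_width: 91.4
t 27.15 tcp [ 452.05 -359.01  175.38] rpy [3.1217 0.0051 1.717 ] F [0.9 0.5 0.9] w 91.4 j6 -2.53
  xyz units [-0.217 -0.91  -8.644] ang units [0.019 0.195 0.114]
```

View pics/w5.png

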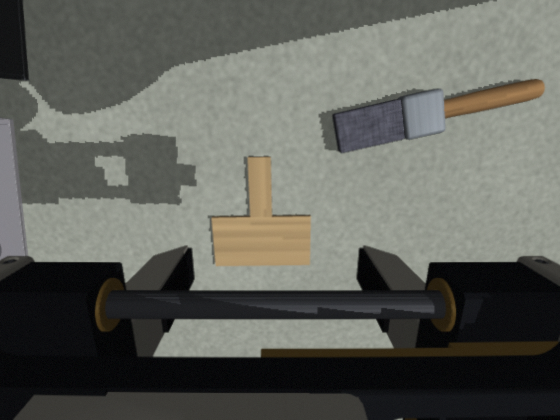

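Run:
```python
from h import *
im,c=ld("w5"); crop(im,200,145,320,275,5,"b5")
```

```text
(no output)
```

View pics/b5.png

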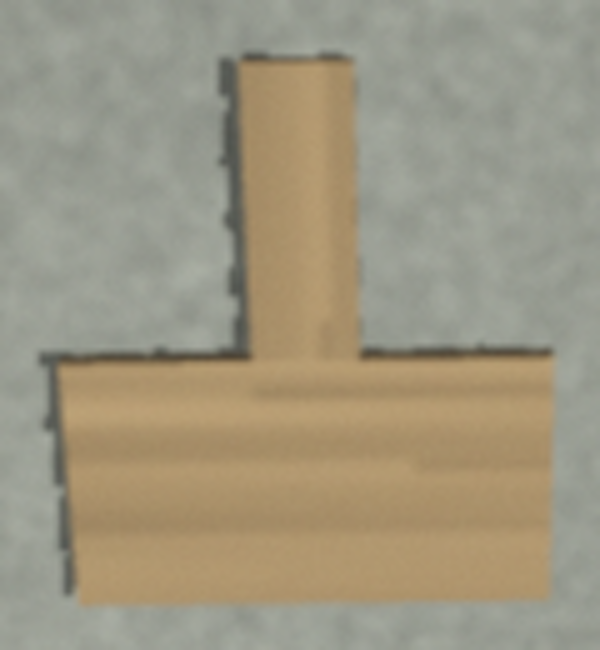

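Run:
```python
from h import *
im,c=ld("w5")
p,e=fit([[-66,-12,6],[-66,12,6],[0,-12,6],[0,12,6],[0,-55,6],[0,55,6],[60,-55,6],[60,55,6]],cr([(239,60),(355,59),(250,360),(360,355),(58,361),(553,353),(80,605),(550,600)],200,145,5),c,(487,-371,.16));print("B",p,e)
T=p;g=39.5
need(T[0]-g*np.cos(T[2]),T[1]-g*np.sin(T[2]),60,T[2]+np.pi/2); print(T[0]-g*np.cos(T[2]),T[1]-g*np.sin(T[2]),T[2]+np.pi/2)
```

```text
B [ 4.86495345e+02 -3.72247201e+02  1.62103847e-01] 0.5520270666531815
t 27.2 tcp [ 452.1  -358.91  175.43] rpy [3.1217 0.0053 1.7175] F [ 0.6 -0.2 -0.3] w 91.8 j6 -2.53
  xyz units [-0.229 -0.986 -5.772] ang units [0.021 0.195 0.147]
447.5131936110911 -378.62229646715537 1.7329001740113519
```

```bash
python3 -m jog '{"xyz":[[-0.1,-0.5,-0.5],[-0.1,-0.4,-0.9],[0,0,-0.9],[0,0,-0.9],[0,0,-0.9],[0,0,-0.9],[0,0,-0.7],[0,0,0]],"angular":[[0.02,0.19,0.13],[0,0,0],[0,0,0],[0,0,0],[0,0,0],[0,0,0],[0,0,0],[0,0,0]]}' && python3 -c "
from h import *
need(447.6,-378,2.2,1.731)"
```

```text
time: 28.0
tool_pos: [448.9, -374.3, 54.0]
tcp_rot: [-3.135, -0.003, 1.742]
contact_force: [0.5, -0.1, -0.1]
grip_width: 91.6
t 28.0 tcp [ 448.95 -374.34   54.04] rpy [-3.1351e+00 -2.7000e-03  1.7420e+00] F [ 0.5 -0.1 -0.1] w 91.6 j6 -2.56
  xyz units [-0.067 -0.183 -2.592] ang units [-0.015 -0.065 -0.105]
```

```bash
python3 -m jog '{"xyz":[[-0.06,-0.17,-0.5],[0,0,-0.8],[0,0,-0.6],[0,0,-0.3],[0,0,0]],"angular":[[-0.01,-0.06,-0.1],[0,0,0],[0,0,0],[0,0,0],[0,0,0]]}' && python3 -c "
from h import *
need(447.6,-378,2.2,1.731)"
```

```text
time: 28.5
tool_pos: [448.6, -378.9, 8.4]
tcp_rot: [3.141, 0.002, 1.732]
contact_force: [-0.9, 1.0, -0.5]
grip_width: 91.4
t 28.5 tcp [ 448.6  -378.89    8.4 ] rpy [3.1408e+00 1.7000e-03 1.7319e+00] F [-0.9  1.  -0.5] w 91.4 j6 -2.56
  xyz units [-0.05   0.044 -0.31 ] ang units [ 0.015  0.01  -0.008]
```

```bash
python3 -m jog '{"xyz":[[-0.05,0.04,-0.2],[0,0,-0.1],[0,0,0]],"angular":[[0.01,0.01,0],[0,0,0],[0,0,0]]}' 0.2 && python3 -c "
from h import *
need(447.6,-378,2.2,1.731)"
```

```text
time: 28.8
tool_pos: [448.1, -378.7, 3.1]
tcp_rot: [3.141, 0.002, 1.732]
contact_force: [0.3, -0.2, -0.0]
grip_width: 72.2
t 28.8 tcp [ 448.07 -378.71    3.1 ] rpy [3.1406e+00 2.3000e-03 1.7319e+00] F [ 0.3 -0.2 -0. ] w 72.2 j6 -2.56
  xyz units [-0.023  0.036 -0.045] ang units [ 0.02   0.012 -0.009]
```

```bash
python3 -m jog '{"xyz":[[-0.02,0.03,-0.06],[0,0,-0.01],[0,0,0],[0,0,0],[0,0,0],[0,0,0],[0,0,0],[0,0,0],[0,0,0],[0,0,0]],"angular":[[0.02,0.01,0],[0,0,0],[0,0,0],[0,0,0],[0,0,0],[0,0,0],[0,0,0],[0,0,0],[0,0,0],[0,0,0]]}' 1 && python3 -c "
from h import *
need(447.6,-378,2.2,1.731)"
```

```text
time: 29.8
tool_pos: [448.2, -378.6, 2.7]
tcp_rot: [3.14, 0.002, 1.732]
contact_force: [0.1, -0.0, -0.4]
grip_width: 23.2
t 29.8 tcp [ 448.15 -378.6     2.72] rpy [3.1402e+00 1.6000e-03 1.7319e+00] F [ 0.1 -0.  -0.4] w 23.2 j6 -2.56
  xyz units [-0.028  0.03  -0.026] ang units [ 0.013  0.015 -0.008]
```

```bash
python3 -m jog '{"xyz":[[0,0,0.5],[0,0,0.8],[0,0,0.8],[0,0.4,0.8],[0,0.8,0.6],[0,0.9,0],[0,0.9,0],[0,0.9,0],[0,0.9,0],[0,0.9,0]],"angular":[[0,0,0],[0,0,0],[0,0,0],[0,0,0],[0,0,-0.2],[0,0,-0.2],[0,0,-0.2],[0,0,-0.2],[0,0,-0.2],[0,0,-0.2]]}'
python3 - <<'E'
from h import *
need(472.7,118.9,60,1.489)
im,c=snap("top","t6"); crop(im,190,130,300,240,5,"t6c")
E
```

```text
time: 30.8
tool_pos: [448.5, -263.7, 82.3]
tcp_rot: [3.136, 0.007, 1.598]
contact_force: [0.4, -0.0, -0.4]
grip_width: 22.9
t 30.8 tcp [ 448.51 -263.69   82.27] rpy [3.1355 0.0067 1.5984] F [ 0.4 -0.  -0.4] w 22.9 j6 -2.28
  xyz units [ 1.209 19.13  -1.113] ang units [ 0.066  0.056 -1.045]
```

View pics/t6c.png

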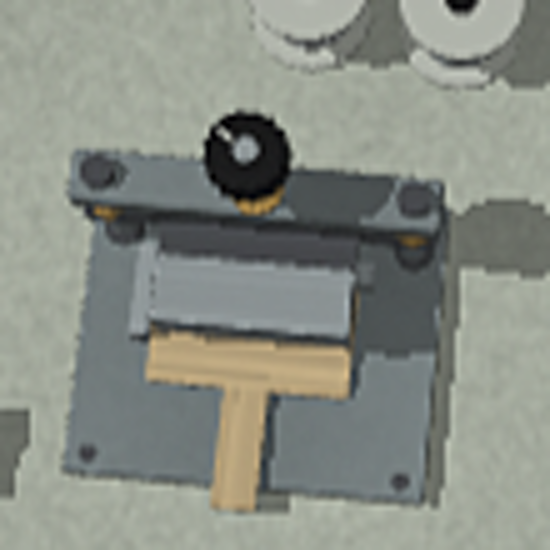

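```bash
python3 -m jog '{"xyz":[[0.1,1,0],[0.1,1,0],[0.1,1,0],[0.1,1,0],[0.1,1,0],[0.1,1,0],[0.1,1,0],[0.1,1,0],[0.1,1,0],[0.1,1,0]],"angular":[[0.06,0.05,-0.1],[0,0,-0.1],[0,0,-0.1],[0,0,-0.1],[0,0,-0.1],[0,0,-0.1],[0,0,-0.1],[0,0,-0.1],[0,0,-0.1],[0,0,-0.1]]}' && python3 -c "
from h import *
need(472,118.9,60,1.489)"
```

```text
time: 31.85
tool_pos: [470.9, -57.9, 89.3]
tcp_rot: [3.133, 0.003, 1.49]
contact_force: [0.3, 0.0, -0.7]
grip_width: 22.9
t 31.85 tcp [470.86 -57.86  89.31] rpy [3.1334 0.0032 1.4901] F [ 0.3  0.  -0.7] w 22.9 j6 -1.77
  xyz units [ 0.057  8.838 -1.465] ang units [ 0.037  0.076 -0.011]
```

```bash
python3 -m jog '{"xyz":[[0,1,-0.1],[0,1,-0.1],[0,1,-0.1],[0,1,-0.1],[0,1,-0.1],[0,1,-0.1],[0,1,-0.1],[0,0.8,-0.1],[0,0.5,-0.1],[0,0,0]],"angular":[[0.03,0.07,0],[0,0,0],[0,0,0],[0,0,0],[0,0,0],[0,0,0],[0,0,0],[0,0,0],[0,0,0],[0,0,0]]}' && python3 -c "
from h import *
need(472,117,27,1.489)"
```

```text
time: 32.85
tool_pos: [474.6, 114.7, 77.3]
tcp_rot: [3.131, 0.001, 1.495]
contact_force: [0.3, -1.5, -0.1]
grip_width: 23.1
t 32.85 tcp [474.59 114.74  77.32] rpy [3.1313e+00 9.0000e-04 1.4951e+00] F [ 0.3 -1.5 -0.1] w 23.1 j6 -1.41
  xyz units [-0.13   0.113 -2.516] ang units [ 0.017  0.097 -0.058]
```

```bash
python3 -m jog '{"xyz":[[-0.12,0.05,-0.5],[-0.03,0,-0.7],[0,0,-0.6],[0,0,-0.4],[0,0,-0.1],[0,0,0]],"angular":[[0.02,0.1,-0.05],[0,0,0],[0,0,0],[0,0,0],[0,0,0],[0,0,0]]}' && python3 -c "
from h import *
need(472,116,27,1.489)"
```

```text
time: 33.45
tool_pos: [471.6, 112.4, 28.5]
tcp_rot: [-3.139, 0.0, 1.486]
contact_force: [0.6, -0.7, -0.8]
grip_width: 22.6
t 33.45 tcp [471.59 112.38  28.53] rpy [-3.1394e+00  2.0000e-04  1.4860e+00] F [ 0.6 -0.7 -0.8] w 22.6 j6 -1.41
  xyz units [ 0.021  0.181 -0.076] ang units [-0.    -0.021  0.029]
```

```bash
python3 -m jog '{"xyz":[[0.3,0.14,-0.05],[0.5,0.02,0],[0.5,-0.02,0],[0.4,-0.02,0],[0.3,-0.02,0],[0,0,0]],"angular":[[0,-0.02,0.03],[0,0,0],[0,0,0],[0,0,0],[0,0,0],[0,0,0]]}' && python3 -c "
from h import *
need(521.8,118.3,24.3,1.489)"
```

```text
time: 34.05
tool_pos: [517.6, 114.4, 29.2]
tcp_rot: [3.137, -0.001, 1.489]
contact_force: [-1.1, -0.2, -0.7]
grip_width: 22.8
t 34.05 tcp [517.57 114.4   29.15] rpy [ 3.1369e+00 -7.0000e-04  1.4891e+00] F [-1.1 -0.2 -0.7] w 22.8 j6 -1.42
  xyz units [ 0.212  0.195 -0.243] ang units [-0.003  0.045 -0.001]
```

```bash
python3 -m jog '{"xyz":[[0.06,0,-0.12],[0.06,0,-0.1],[0.05,0,0]],"angular":[[0,0.04,0],[0,0,0],[0,0,0]]}' && python3 -c "
from h import *
need(521.8,118.3,24.3,1.489)"
```

```text
time: 34.35
tool_pos: [520.5, 114.4, 24.1]
tcp_rot: [-3.14, -0.0, 1.489]
contact_force: [0.0, 0.2, 0.4]
grip_width: 23.0
t 34.35 tcp [520.46 114.36  24.14] rpy [-3.1403e+00 -2.0000e-04  1.4891e+00] F [0.  0.2 0.4] w 23.0 j6 -1.42
  xyz units [0.067 0.197 0.008] ang units [-0.002 -0.012 -0.001]
```

```bash
python3 -m jog '{"xyz":[[0.05,0,-0.01],[0.05,0,0]],"angular":[[0,0,0],[0,0,0]]}' >/dev/null&& python3 -c "
from h import *
need(521.8,118.3,24.3,1.489)"; python3 -m jog '{"xyz":[[0.04,0.0,0],[0.04,0,0]],"angular":[[0,0,0],[0,0,0]]}' >/dev/null&& python3 -c "
from h import *
need(521.8,118.3,24.3,1.489)"
```

```text
t 34.55 tcp [522.11 114.39  23.77] rpy [-3.1395 -0.      1.4892] F [-0.3  0.1  0.2] w 23.2 j6 -1.42
  xyz units [-0.016  0.195  0.027] ang units [-0.002 -0.02  -0.002]
t 34.75 tcp [522.23 114.51  23.69] rpy [-3.1362e+00  3.0000e-04  1.4893e+00] F [-3.7 -0.3  2.7] w 23.0 j6 -1.42
  xyz units [-0.021  0.189  0.03 ] ang units [-0.001 -0.051 -0.003]
```

```bash
python3 -m jog '{"xyz":[[0.01,0.06,0.02],[0.01,0.06,0],[0.01,0.06,0]],"angular":[[0,-0.05,0],[0,0,0],[0,0,0]]}' >/dev/null&& python3 -c "
from h import *
need(521.8,118.3,24.3,1.489)"; python3 -m jog '{"xyz":[[0.02,0.05,0],[0.02,0.05,0]],"angular":[[0,0,0],[0,0,0]]}' >/dev/null&& python3 -c "
from h import *
need(521.8,118.3,24.3,1.489)"
```

```text
t 35.05 tcp [522.69 117.82  24.  ] rpy [-3.1416e+00  5.0000e-04  1.4888e+00] F [-3.  -4.8 -0.1] w 23.0 j6 -1.41
  xyz units [-0.044  0.024  0.015] ang units [ 0.004 -0.001  0.002]
t 35.25 tcp [522.4  118.32  23.71] rpy [-3.1389  0.0034  1.489 ] F [-4.2 -7.8  2.3] w 23.2 j6 -1.4
  xyz units [-0.03  -0.001  0.03 ] ang units [ 0.03  -0.028  0.   ]
```

```bash
python3 -m jog '{"xyz":[[0,0,0.02],[0,0,0.02],[0,0,0.02],[0,0,0.4],[0,0,0.8],[0,0,1],[0,0.4,1],[0.2,0.7,1],[0.5,0.7,1],[0.5,0.7,1]],"angular":[[0,0,0],[0,0,0],[0,0,0],[0,0,0],[0,0,0],[0,0,0],[0,0,1],[0,0,1],[0,0,1],[0,0,1]]}' -1 && python3 -m jog '{"xyz":[[0.5,0.8,1],[0.5,0.8,0.6],[0.5,0.3,0],[0.4,0,0],[0.3,0,0],[0.1,0,0],[0,0,0],[0,0,0],[0,0,0],[0,0,0]],"angular":[[0,0,1],[0,0,1],[0,0,1],[0,0,1],[0,0,1],[0,0,1],[0,0,1],[0,0,1],[0,0,1],[0,0,0]]}'
python3 - <<'E'
from h import *
need(647.6,104.5,152,2.85)
im,c=snap("wrist","w7")
im,c=snap("top","t7"); crop(im,190,130,300,240,5,"t7c")
E
```

```text
time: 36.25
tool_pos: [546.8, 169.6, 155.3]
tcp_rot: [-3.14, 0.003, 1.921]
contact_force: [0.6, -0.5, 0.3]
grip_width: 91.2
time: 37.25
tool_pos: [597.4, 214.5, 200.9]
tcp_rot: [3.127, 0.011, 2.91]
contact_force: [0.1, 0.4, -0.7]
grip_width: 92.2
t 37.25 tcp [597.36 214.54 200.93] rpy [3.1272 0.011  2.9105] F [ 0.1  0.4 -0.7] w 92.2 j6 -2.69
  xyz units [ 2.512 -5.502 -2.446] ang units [-0.106  0.137 -0.578]
```

View pics/w7.png

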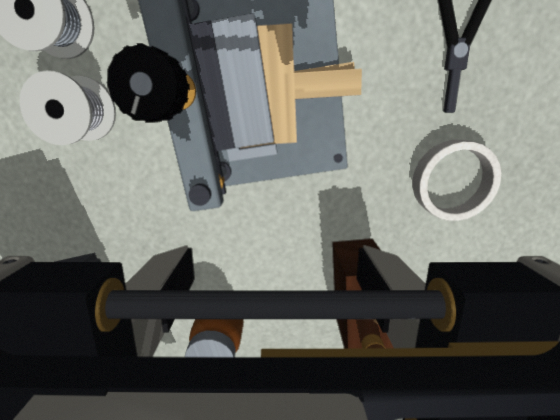

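Run:
```python
from h import *
im,c=ld("w7"); crop(im,180,5,370,190,4,"b7")
```

```text
(no output)
```

View pics/b7.png

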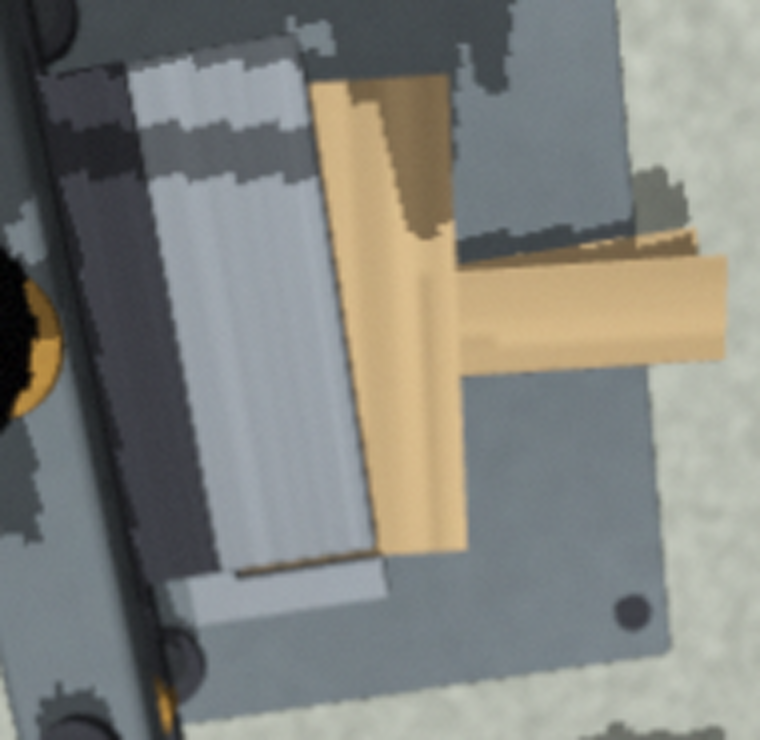

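Run:
```python
from h import *
im,c=ld("w7")
p,e=fit([[0,55,27],[0,-55,27],[-66,12,27],[-66,-12,27],[0,12,27],[0,-12,27]],cr([(466,551),(448,75),(724,358),(727,255),(462,376),(457,268)],180,5,4),c,(562,114,-.08));print("top blank",p,e)
J=np.array([614.0,107.3]);a=-.082
d=p[:2]-J; print("in jig",d[0]*np.cos(a)+d[1]*np.sin(a),-d[0]*np.sin(a)+d[1]*np.cos(a),p[2]-a)
q,e=fit([[-105,98,15],[-105,-98,15],[20,95,111]][:1]+[[-30,58,34],[-105+6.5,98-6.5,15]][:1],cr([(667,650),(387,596)],180,5,4),c,(613,107,-.08));print(q,e)
```

```text
top blank [ 5.57907913e+02  1.15833013e+02 -1.73085712e-01] 0.7970483556680392
in jig -56.60253440869915 3.9099425852454903 -0.09108571206752687
[6.24505565e+02 1.17699855e+02 3.58775820e-02] 2.9604733750989
```

View pics/t7c.png

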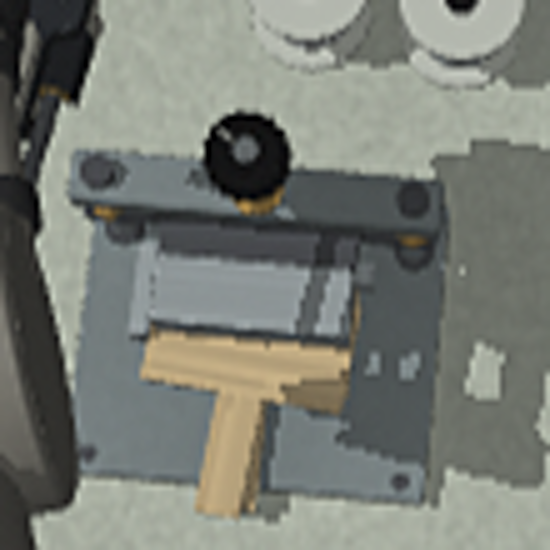

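```bash
python3 -m jog '{"xyz":[[-0.4,-0.5,0],[-0.4,-0.5,0],[-0.4,-0.5,0],[-0.4,-0.5,0],[-0.4,-0.5,0],[-0.4,-0.5,0],[-0.4,-0.5,-0.1],[-0.4,-0.5,-0.3],[-0.3,-0.4,-0.5],[-0.1,-0.2,-0.8]],"angular":[[0,0,-1],[0,0,-1],[0,0,-1],[0,0,-1],[0,0,-1],[0,0,-1],[0,0,-1],[0,0,-1],[0,0,-1],[0,0,-1]]}' && python3 -m jog '{"xyz":[[0,0,-0.8],[0,0,-0.8],[0,0,-0.6],[0,0,-0.2],[0,0,0],[0,0,0]],"angular":[[0,0,-1],[0,0,-1],[0,0,-1],[0,0,-0.5],[0,0,0],[0,0,0]]}'
python3 - <<'E'
from h import *
need(521.5,118.3,17,1.489)
im,c=snap("wrist","w8")
E
```

```text
time: 38.35
tool_pos: [523.6, 120.6, 170.4]
tcp_rot: [3.119, 0.013, 1.792]
contact_force: [-0.5, 0.2, -0.8]
grip_width: 92.1
time: 38.95
tool_pos: [522.3, 120.0, 120.6]
tcp_rot: [3.12, 0.014, 1.394]
contact_force: [0.3, -0.0, -0.9]
grip_width: 92.1
t 38.95 tcp [522.34 120.02 120.56] rpy [3.1195 0.0138 1.3939] F [ 0.3 -0.  -0.9] w 92.1 j6 -1.29
  xyz units [-0.042 -0.086 -5.178] ang units [0.158 0.192 0.907]
```

```bash
python3 -m jog '{"xyz":[[-0.04,-0.08,-0.4],[0,0,-0.8],[0,0,-0.8],[0,0,-0.8],[0,0,-0.8],[0,0,-0.6],[0,0,-0.2],[0,0,0]],"angular":[[0.15,0.19,0.9],[0,0,0],[0,0,0],[0,0,0],[0,0,0],[0,0,0],[0,0,0],[0,0,0]]}'
python3 - <<'E'
from h import *
need(521.5,118.3,17,1.489)
E
```

```text
time: 39.8
tool_pos: [525.3, 118.8, 34.8]
tcp_rot: [3.13, -0.002, 1.496]
contact_force: [-0.4, -0.1, 1.0]
grip_width: 92.1
t 39.8 tcp [525.33 118.84  34.82] rpy [ 3.1305e+00 -1.9000e-03  1.4959e+00] F [-0.4 -0.1  1. ] w 92.1 j6 -1.42
  xyz units [-0.191 -0.027 -0.891] ang units [-0.01   0.107 -0.066]
```

```bash
python3 -m jog '{"xyz":[[-0.18,-0.02,-0.3],[0,0,-0.3],[0,0,-0.2],[0,0,0]],"angular":[[-0.01,0.1,-0.06],[0,0,0],[0,0,0],[0,0,0]]}'
python3 - <<'E'
from h import *
need(521.5,118.3,17.2,1.489)
E
```

```text
time: 40.2
tool_pos: [522.6, 118.6, 19.3]
tcp_rot: [3.139, -0.0, 1.489]
contact_force: [0.7, 0.4, 0.2]
grip_width: 92.0
t 40.2 tcp [522.64 118.56  19.31] rpy [ 3.1385e+00 -4.0000e-04  1.4894e+00] F [0.7 0.4 0.2] w 92.0 j6 -1.41
  xyz units [-0.057 -0.013 -0.105] ang units [-0.001  0.03  -0.004]
```

```bash
python3 -m jog '{"xyz":[[-0.05,-0.03,-0.1],[0,0,-0.02],[0,0,0],[0,0,0],[0,0,0],[0,0,0],[0,0,0],[0,0,0],[0,0,0],[0,0,0]],"angular":[[0,0.03,0],[0,0,0],[0,0,0],[0,0,0],[0,0,0],[0,0,0],[0,0,0],[0,0,0],[0,0,0],[0,0,0]]}' 1
python3 - <<'E'
from h import *
need(521.5,118.3,17.2,1.489)
E
python3 -m jog '{"xyz":[[0,0,0],[0,0,0],[0,0,0]],"angular":[[0,0,0],[0,0,0],[0,0,0]]}'
python3 - <<'E'
from h import *
need(521.5,118.3,17.2,1.489)
E
```

```text
time: 41.2
tool_pos: [522.1, 118.0, 17.4]
tcp_rot: [3.141, -0.0, 1.489]
contact_force: [-0.1, -0.7, -0.5]
grip_width: 23.9
t 41.2 tcp [522.1  117.95  17.39] rpy [ 3.1405e+00 -3.0000e-04  1.4894e+00] F [-0.1 -0.7 -0.5] w 23.9 j6 -1.41
  xyz units [-0.03   0.017 -0.01 ] ang units [-0.002  0.011 -0.004]
time: 41.5
tool_pos: [522.2, 117.9, 17.4]
tcp_rot: [3.14, -0.0, 1.489]
contact_force: [0.4, -0.2, 0.5]
grip_width: 23.3
t 41.5 tcp [522.15 117.94  17.42] rpy [ 3.1404e+00 -4.0000e-04  1.4892e+00] F [ 0.4 -0.2  0.5] w 23.3 j6 -1.41
  xyz units [-0.033  0.018 -0.011] ang units [-0.003  0.011 -0.002]
```

```bash
python3 -m jog '{"xyz":[[0,0,0],[0,0,0],[0,0,0],[0,0,0.15],[0,0,0.13],[0,0,0]],"angular":[[0,0,0],[0,0,0],[0,0,0],[0,0,0],[0,0,0],[0,0,0]]}' 0.2 && python3 -m jog '{"xyz":[[0,0,0],[0,0,0],[0,0,0],[0,0,0],[0,0,0]],"angular":[[0,0,0],[0,0,0],[0,0,0],[0,0,0],[0,0,0]]}' 1
python3 - <<'E'
from h import *
need(521.5,118.3,23.5,1.489)
E
```

```text
time: 42.1
tool_pos: [522.2, 118.0, 23.5]
tcp_rot: [3.14, -0.0, 1.489]
contact_force: [0.6, -0.3, -0.5]
grip_width: 36.4
time: 42.6
tool_pos: [522.3, 118.0, 23.7]
tcp_rot: [3.14, -0.0, 1.489]
contact_force: [0.0, -0.0, 0.8]
grip_width: 23.0
t 42.6 tcp [522.28 118.    23.75] rpy [ 3.1400e+00 -4.0000e-04  1.4895e+00] F [ 0.  -0.   0.8] w 23.0 j6 -1.41
  xyz units [-0.039  0.015 -0.012] ang units [-0.003  0.016 -0.005]
```

```bash
python3 -m jog '{"xyz":[[0.06,-0.03,0],[0.06,0,0],[0.05,0,0]],"angular":[[0,0.01,0],[0,0,0],[0,0,0]]}' >/dev/null && python3 -c "
from h import *
need(526,118.3,23.7,1.489)"
python3 -m jog '{"xyz":[[0.04,0,0],[0.04,0,0]],"angular":[[0,0,0],[0,0,0]]}' >/dev/null && python3 -c "
from h import *
need(526,118.3,23.7,1.489)"
```

```text
t 42.9 tcp [525.27 117.39  23.71] rpy [-3.1407e+00 -2.0000e-04  1.4895e+00] F [-1.3  0.4  1.9] w 23.1 j6 -1.41
  xyz units [ 0.037  0.045 -0.001] ang units [-0.003 -0.008 -0.005]
t 43.1 tcp [525.39 117.38  23.7 ] rpy [-3.1371e+00  2.0000e-04  1.4895e+00] F [-4.6  0.3  5.5] w 23.1 j6 -1.41
  xyz units [0.03  0.046 0.   ] ang units [-0.001 -0.043 -0.005]
```

```bash
python3 -m jog '{"xyz":[[0.02,0.04,0.01],[0.02,0.05,0]],"angular":[[0,-0.04,0],[0,0,0]]}' >/dev/null && python3 -c "
from h import *
need(526,118.3,23.7,1.489)"
python3 -m jog '{"xyz":[[0.02,0.05,0],[0.02,0.04,0]],"angular":[[0,0,0],[0,0,0]]}' >/dev/null && python3 -c "
from h import *
need(526,118.3,23.7,1.489)"
```

```text
t 43.3 tcp [525.23 118.16  23.68] rpy [-3.1392e+00  1.8000e-03  1.4898e+00] F [-3.8 -6.4  5.6] w 23.2 j6 -1.41
  xyz units [0.039 0.007 0.001] ang units [ 0.015 -0.024 -0.008]
t 43.5 tcp [525.15 118.38  23.69] rpy [-3.1372  0.0045  1.4899] F [-4.4 -5.   3.8] w 23.1 j6 -1.4
  xyz units [ 0.043 -0.004  0.001] ang units [ 0.039 -0.045 -0.008]
```

```bash
python3 -m jog '{"xyz":[[0,0,0.01],[0,0,0]],"angular":[[0.03,-0.04,0],[0,0,0]]}' && python3 -m jog '{"xyz":[[0,0,0],[0,0,0],[0,0,0],[0,0,0.2],[0,0,0.5],[0,0,0.8],[0,0,0.8],[0,0,0.8],[0,0,0.8],[0,0,0]],"angular":[[0,0,0],[0,0,0],[0,0,0],[0,0,0],[0,0,0],[0,0,0],[0,0,0],[0,0,0],[0,0,0],[0,0,0]]}' 0.2 && python3 -m jog '{"xyz":[[0.2,0.5,0.8],[0.4,0.7,0.8],[0.5,0.8,0.8],[0.5,0.8,0.5],[0.5,0.8,0.5],[0.5,0.8,0.3],[0.5,0.3,0],[0.4,0,0],[0.3,0,0],[0.1,0,0]],"angular":[[0,0,1],[0,0,1],[0,0,1],[0,0,1],[0,0,1],[0,0,1],[0,0,1],[0,0,1],[0,0,1],[0,0,1]]}' -1 && python3 -m jog '{"xyz":[[0,0,0],[0,0,0],[0,0,0],[0,0,0]],"angular":[[0,0,1],[0,0,1],[0,0,0.9],[0,0,0]]}'
python3 - <<'E'
from h import *
need(647.6,104.5,152,2.9)
im,c=snap("wrist","w9");crop(im,180,5,370,190,4,"b9")
E
```

```text
time: 43.7
tool_pos: [525.5, 118.2, 23.7]
tcp_rot: [3.141, 0.001, 1.49]
contact_force: [-1.8, -1.3, 2.6]
grip_width: 23.0
time: 44.7
tool_pos: [528.1, 119.3, 108.6]
tcp_rot: [3.134, -0.001, 1.49]
contact_force: [0.4, 1.0, -0.1]
grip_width: 36.7
time: 45.7
tool_pos: [606.3, 217.6, 182.7]
tcp_rot: [3.137, -0.001, 2.579]
contact_force: [-0.7, -0.3, -0.1]
grip_width: 91.8
time: 46.1
tool_pos: [605.7, 217.5, 179.7]
tcp_rot: [3.139, -0.004, 2.897]
contact_force: [-0.2, 0.2, -0.3]
grip_width: 91.9
t 46.1 tcp [605.74 217.53 179.67] rpy [ 3.139  -0.0044  2.8968] F [-0.2  0.2 -0.3] w 91.9 j6 -2.67
  xyz units [ 2.093 -5.652 -1.384] ang units [-0.034 -0.034  0.031]
```

View pics/b9.png

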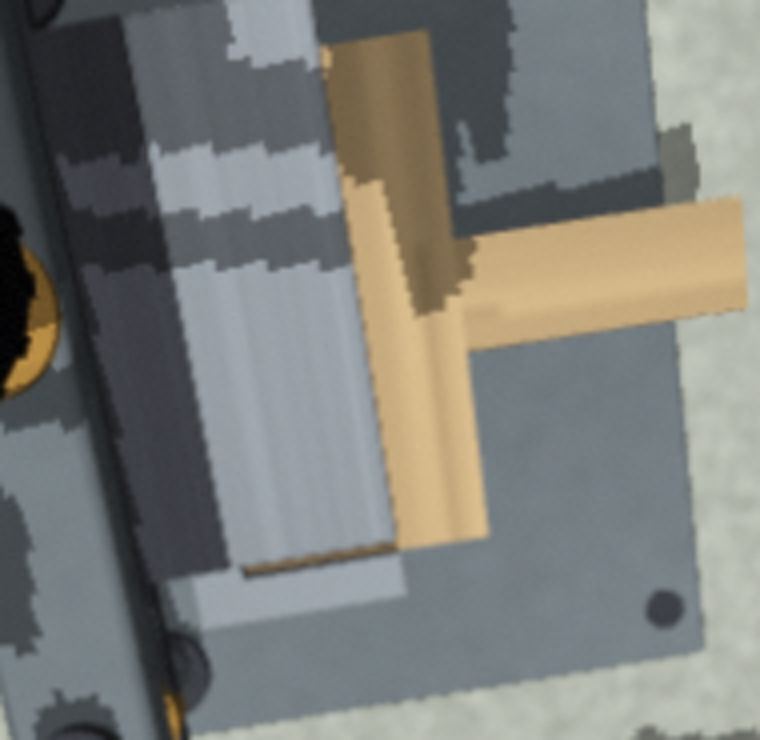

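```bash
python3 -m jog '{"xyz":[[0,0,0.7],[0.3,-0.8,0.5],[0.3,-0.9,0],[0.35,-0.9,0],[0.35,-0.9,0],[0.35,-0.9,0],[0.25,-0.7,0],[0.1,-0.3,0],[0,0,0],[0,0,0]],"angular":[[0,0,0],[0,0,0],[0,0,0],[0,0,0],[0,0,0],[0,0,0],[0,0,0],[0,0,0],[0,0,0],[0,0,0]]}'
python3 - <<'E'
from h import *
need(647.6,104.5,157,2.9)
E
```

```text
time: 47.15
tool_pos: [648.0, 95.1, 201.3]
tcp_rot: [-3.141, -0.007, 2.877]
contact_force: [-0.4, -0.0, -0.4]
grip_width: 91.6
t 47.15 tcp [648.01  95.09 201.3 ] rpy [-3.1412 -0.007   2.8769] F [-0.4 -0.  -0.4] w 91.6 j6 -2.85
  xyz units [-0.02   0.47  -2.215] ang units [-0.013 -0.066  0.221]
```

```bash
python3 -m jog '{"xyz":[[0,0.45,-0.1],[0,0,-0.6],[0,0,-0.7],[0,0,-0.5],[0,0,0]],"angular":[[-0.01,-0.06,0.2],[0,0,0],[0,0,0],[0,0,0],[0,0,0]]}'
python3 - <<'E'
from h import *
need(647.6,104.5,157,2.9)
E
```

```text
time: 47.65
tool_pos: [646.3, 109.2, 159.9]
tcp_rot: [3.141, -0.001, 2.905]
contact_force: [0.5, 0.5, -0.3]
grip_width: 91.7
t 47.65 tcp [646.32 109.22 159.87] rpy [ 3.1409e+00 -1.3000e-03  2.9052e+00] F [ 0.5  0.5 -0.3] w 91.7 j6 -2.86
  xyz units [ 0.064 -0.236 -0.144] ang units [-0.01  -0.011 -0.05 ]
```

```bash
python3 -m jog '{"xyz":[[0.06,-0.23,-0.1],[0,0,0],[0,0,0],[0,0,0],[0,0,0],[0,0,0]],"angular":[[0,0,0],[0,0,0],[0,0,0],[0,0,0],[0,0,0],[0,0,0]]}' -0.1
python3 - <<'E'
from h import *
need(647.6,104.5,157,2.9)
E
```

```text
time: 48.25
tool_pos: [648.4, 104.6, 159.1]
tcp_rot: [3.14, 0.001, 2.906]
contact_force: [0.7, -0.4, -0.4]
grip_width: 51.7
t 48.25 tcp [648.35 104.56 159.07] rpy [3.1402e+00 1.1000e-03 2.9057e+00] F [ 0.7 -0.4 -0.4] w 51.7 j6 -2.86
  xyz units [-0.038 -0.003 -0.104] ang units [-0.01   0.013 -0.055]
```

```bash
python3 -m jog '{"xyz":[[-0.04,0,-0.1],[0,0,0],[0,0,0],[0,0,0]],"angular":[[-0.01,0.01,0],[0,0,0],[0,0,0],[0,0,0]]}' 1
python3 - <<'E'
from h import *
need(647.6,104.5,157,2.9); st()
E
```

```text
time: 48.65
tool_pos: [647.4, 104.5, 157.2]
tcp_rot: [-3.142, 0.0, 2.906]
contact_force: [-0.3, -0.8, 0.0]
grip_width: 39.4
t 48.65 tcp [647.44 104.54 157.18] rpy [-3.1416e+00  4.0000e-04  2.9057e+00] F [-0.3 -0.8  0. ] w 39.4 j6 -2.86
  xyz units [ 0.008 -0.002 -0.009] ang units [ 0.001  0.004 -0.054]
t 48.65 tcp [647.44 104.54 157.18] rpy [-3.1416e+00  4.0000e-04  2.9057e+00] F [-0.33 -0.85  0.02] M [0.032 0.127 0.005] w 39.39 q [ 0.043  0.638  1.227 -0.     1.277 -2.862]
```

```bash
python3 -m jog '{"xyz":[[0,0,-0.02],[0,0,-0.02],[0,0,-0.02],[0,0,-0.02],[0,0,-0.02],[0,0,-0.02],[0,0,-0.02],[0,0,-0.02],[0,0,-0.02],[0,0,-0.02]],"angular":[[0,0,-0.6],[0,0,-1],[0,0,-1],[0,0,-1],[0,0,-1],[0,0,-1],[0,0,-1],[0,0,-1],[0,0,-1],[0,0,-1]]}' >/dev/null;python3 -c "from h import *;st()"; python3 -m jog '{"xyz":[[0,0,-0.02],[0,0,-0.02],[0,0,-0.02],[0,0,-0.02],[0,0,-0.02],[0,0,-0.02],[0,0,-0.02],[0,0,-0.02],[0,0,-0.02],[0,0,-0.02]],"angular":[[0,0,-1],[0,0,-1],[0,0,-1],[0,0,-1],[0,0,-1],[0,0,-1],[0,0,-1],[0,0,-1],[0,0,-1],[0,0,-1]]}' >/dev/null;python3 -c "from h import *;st()"
```

```text
t 49.65 tcp [647.43 104.57 153.18] rpy [-3.1409e+00  1.1000e-03  1.8639e+00] F [-0.24 -0.68  0.12] M [0.114 0.051 0.176] w 39.34 q [ 4.400e-02  6.410e-01  1.231e+00 -1.000e-03  1.269e+00 -1.820e+00]
t 50.65 tcp [647.44 104.6  149.04] rpy [-3.141e+00  1.600e-03  7.746e-01] F [0.26 0.11 0.16] M [-0.012 -0.041  0.12 ] w 39.35 q [ 4.400e-02  6.460e-01  1.235e+00 -1.000e-03  1.262e+00 -7.310e-01]
```

```bash
python3 -m jog '{"xyz":[[0,0,-0.02],[0,0,-0.02],[0,0,-0.02],[0,0,-0.02],[0,0,-0.02],[0,0,-0.02],[0,0,-0.02],[0,0,-0.02],[0,0,-0.02],[0,0,-0.02]],"angular":[[0,0,-1],[0,0,-1],[0,0,-1],[0,0,-1],[0,0,-1],[0,0,-1],[0,0,-1],[0,0,-1],[0,0,-1],[0,0,-1]]}' >/dev/null;python3 -c "from h import *;st()"; python3 -m jog '{"xyz":[[0,0,-0.02],[0,0,-0.02],[0,0,-0.02],[0,0,-0.02],[0,0,-0.02],[0,0,-0.02],[0,0,-0.02],[0,0,-0.02],[0,0,-0.02],[0,0,-0.02]],"angular":[[0,0,-1],[0,0,-1],[0,0,-1],[0,0,-1],[0,0,-1],[0,0,-1],[0,0,-1],[0,0,-1],[0,0,-1],[0,0,-1]]}' >/dev/null;python3 -c "from h import *;st()"
```

```text
t 51.65 tcp [647.48 104.59 144.86] rpy [ 3.1412e+00  1.6000e-03 -3.1440e-01] F [-0.79 -0.42 -0.93] M [-0.152  0.058  0.169] w 39.36 q [0.043 0.649 1.24  0.    1.254 0.358]
t 52.65 tcp [647.48 104.58 140.72] rpy [ 3.1404e+00  7.0000e-04 -1.4031e+00] F [ 0.73 -1.36 -0.7 ] M [-0.032  0.175  0.146] w 39.16 q [4.300e-02 6.530e-01 1.246e+00 1.000e-03 1.244e+00 1.446e+00]
```

```bash
python3 -m jog '{"xyz":[[0,0,-0.02],[0,0,-0.02],[0,0,-0.02],[0,0,-0.02],[0,0,-0.02],[0,0,-0.01]],"angular":[[0,0,-1],[0,0,-1],[0,0,-1],[0,0,-1],[0,0,-0.9],[0,0,-0.5]]}' >/dev/null;python3 -c "from h import *;st()"
```

```text
t 53.25 tcp [647.49 104.53 138.49] rpy [ 3.1405  0.     -1.992 ] F [-0.05 -0.58 -0.14] M [0.056 0.205 0.193] w 39.11 q [4.300e-02 6.540e-01 1.249e+00 1.000e-03 1.239e+00 2.035e+00]
```

```bash
python3 -m jog '{"xyz":[[0,0,0],[0,0,0],[0,0,0.3],[0,0,0.8],[0,0,0.9],[0,0,0.9],[-0.3,0.2,0.9],[-0.7,0.6,0.4],[-0.7,0.6,0],[-0.7,0.6,0]],"angular":[[0,0,0],[0,0,0],[0,0,0],[0,0,0],[0,0,0],[0,0,0],[0,0,1],[0,0,1],[0,0,1],[0,0,1]]}' -1 && python3 -m jog '{"xyz":[[-0.7,0.6,0],[-0.7,0.6,0],[-0.2,0.3,0],[0,0,0],[0,0,0],[0,0,0]],"angular":[[0,0,1],[0,0,1],[0,0,1],[0,0,1],[0,0,1],[0,0,0]]}'
python3 - <<'E'
from h import *
need(534,387,180,-0.137)
im,c=snap("wrist","w10")
E
```

```text
time: 54.25
tool_pos: [599.7, 143.6, 228.7]
tcp_rot: [-3.139, -0.001, -1.553]
contact_force: [0.1, 0.0, 0.1]
grip_width: 91.9
time: 54.85
tool_pos: [565.0, 177.1, 233.7]
tcp_rot: [-3.133, -0.002, -0.997]
contact_force: [-0.2, -0.3, -0.8]
grip_width: 92.1
t 54.85 tcp [564.95 177.14 233.72] rpy [-3.1334e+00 -1.5000e-03 -9.9720e-01] F [-0.2 -0.3 -0.8] w 92.1 j6 1.17
  xyz units [-1.548 10.493 -2.686] ang units [-0.06   0.056  8.215]
```

View pics/w10.png

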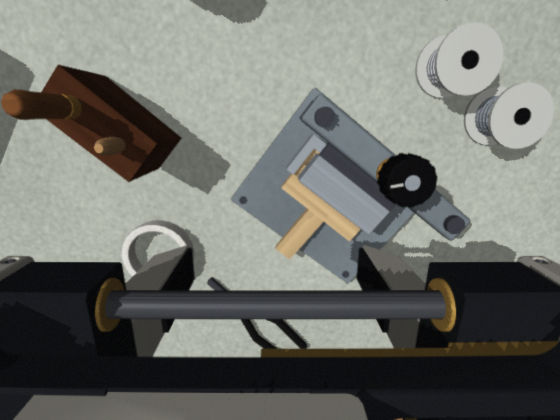

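Run:
```python
from h import *
im,c=ld("w10");crop(im,225,80,405,290,4,"b10"); crop(im,0,55,190,190,4,"b11")
```

```text
(no output)
```

View pics/b10.png

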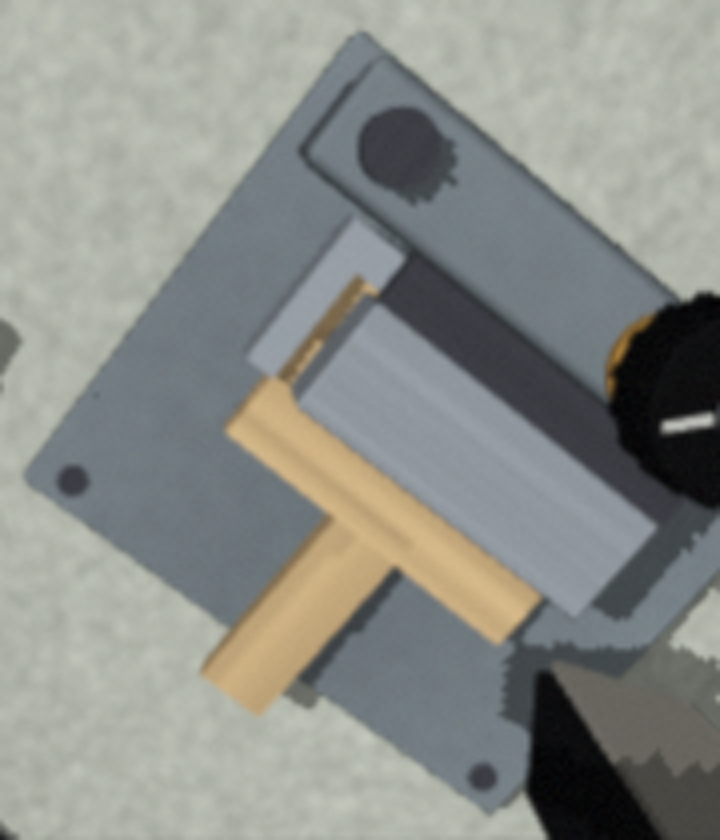

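View pics/b11.png

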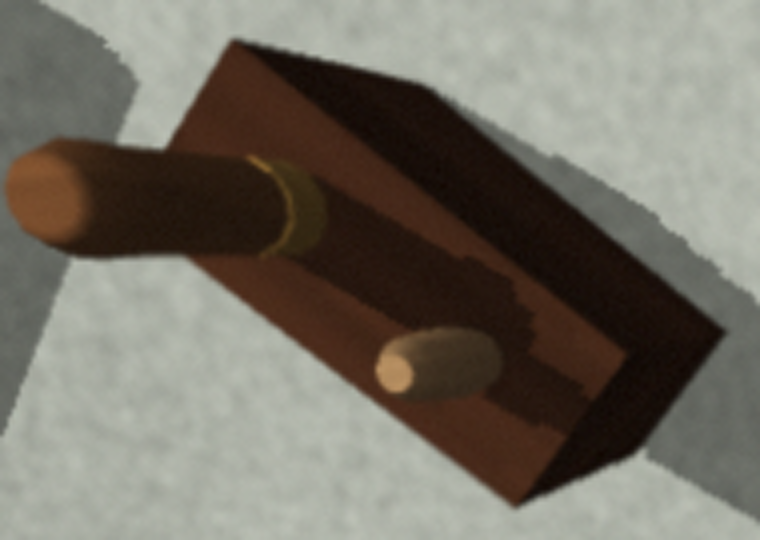

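Run:
```python
from h import *
im,c=ld("w10")
p,e=fit([[0,55,27],[0,-55,27],[-66,12,27],[-66,-12,27],[0,-12,27]],cr([(227,430),(502,643),(203,673),(260,715),(393,572)],225,80,4),c,(562,114,-.08));print("top blank",p,e)
uv=cr([(25,474),(489,812),(361,32),(301,152),(273,377)],225,80,4)
q,e=fit([[-105,98,15],[-105,-98,15],[62,98,15],[20,95,111],[-30,58,34]],uv,c,(613,107,-.08));print("jig",q,e)
J=q[:2];a=q[2]
d=p[:2]-J; print("in jig",d[0]*np.cos(a)+d[1]*np.sin(a),-d[0]*np.sin(a)+d[1]*np.cos(a),p[2]-a)
print("awl",unproj(cr([(46,197),(275,207)],0,55,4),[155,85],c).round(1))
b,e=fit([[25,55,85],[-25,-55,85],[25,-55,85]],cr([(233,40),(517,505),(626,354)],0,55,4),c,(532,360,-.137));print("block",b,e, b[0]-27*np.sin(b[2]),b[1]+27*np.cos(b[2]))
```

```text
top blank [ 5.62185814e+02  1.13063839e+02 -1.03262852e-01] 1.8609952545691328
jig [ 6.14704397e+02  1.06188033e+02 -8.35253934e-02] 2.3251514089907204
in jig -52.90912897889913 2.4702984888726762 -0.019737459066120552
awl [[536.1 384.7 155. ]
 [535.  386.6  85. ]]
block [ 5.32070962e+02  3.58493059e+02 -1.30353229e-01] 1.1411410275067908 535.5805406301139 385.2639925250994
```

Run:
```python
from h import *
def test(name,segs,J=(614.2,107.0,-.0825)):
    im,c=ld(name); a=J[2]
    W=lambda o:[np.cos(a)*o[0]-np.sin(a)*o[1]+J[0],np.sin(a)*o[0]+np.cos(a)*o[1]+J[1],o[2]]
    for n,A,B,m in segs:
        P=proj([W(A),W(B)],c); m=np.float64(m)
        an=lambda q:np.degrees(np.arctan2(*(q[1]-q[0])[::-1]))
        print(name,n,"pred",an(P).round(2),"meas",an(m).round(2),P.round(1).tolist(), m.round(1).tolist())
test("w10",[("bed",[-105,98,15],[-105,-98,15],cr([(25,474),(489,812)],225,80,4)),
("bar",[-30,52,56],[-30,-52,56],cr([(298,403),(577,613)],225,80,4)),
("blank",[-52,58,27],[-52,-52,27],cr([(227,430),(502,643)],225,80,4)),
("stemL",[-52,15,27],[-118,15,27],cr([(330,517),(203,673)],225,80,4)),
("bedL",[62,98,15],[-105,98,15],cr([(361,32),(25,474)],225,80,4))])
test("w9",[("bedfront",[-105,98,15],[-105,0,15],cr([(703,648),(648,0)],180,5,4)),
("bar",[-30,52,73],[-30,-20,73],cr([(395,545),(330,100)],180,5,4)),
("blank",[-52,58,27],[-52,-52,27],cr([(488,538),(430,30)],180,5,4)),
("stem",[-52,15,27],[-118,15,27],cr([(470,351),(747,308)],180,5,4)),
("bedL",[-105,98,15],[62,98,15],cr([(703,648),(190,733)],180,5,4))])
```

```text
w10 bed pred 35.71 meas 36.07 [[228.5, 199.2], [347.0, 284.3]] [[230.9, 198.1], [346.9, 282.6]]
w10 bar pred 37.58 meas 36.97 [[297.5, 180.7], [368.0, 235.0]] [[299.1, 180.4], [368.9, 232.9]]
w10 blank pred 37.04 meas 37.76 [[280.2, 187.3], [349.5, 239.6]] [[281.4, 187.1], [350.1, 240.4]]
w10 stemL pred 129.76 meas 129.15 [[308.2, 208.4], [275.1, 248.2]] [[307.1, 208.9], [275.4, 247.9]]
w10 bedL pred 126.91 meas 127.24 [[314.0, 85.3], [228.5, 199.2]] [[314.9, 87.6], [230.9, 198.1]]
w9 bedfront pred -95.17 meas -94.85 [[356.8, 169.2], [347.7, 68.1]] [[355.4, 166.6], [341.6, 4.6]]
w9 bar pred -98.99 meas -98.31 [[279.4, 141.4], [264.4, 46.7]] [[278.4, 140.9], [262.1, 29.6]]
w9 blank pred -97.87 meas -96.51 [[301.9, 139.8], [284.4, 13.2]] [[301.6, 139.1], [287.1, 12.1]]
w9 stem pred -9.72 meas -8.82 [[295.5, 93.3], [366.2, 81.2]] [[297.1, 92.4], [366.4, 81.6]]
w9 bedL pred 170.78 meas 170.59 [[356.8, 169.2], [199.6, 194.8]] [[355.4, 166.6], [227.1, 187.9]]
```

Run:
```python
from h import *
im,c=ld("w10");crop(im,278,125,330,195,11,"b12")
```

```text
(no output)
```

View pics/b12.png

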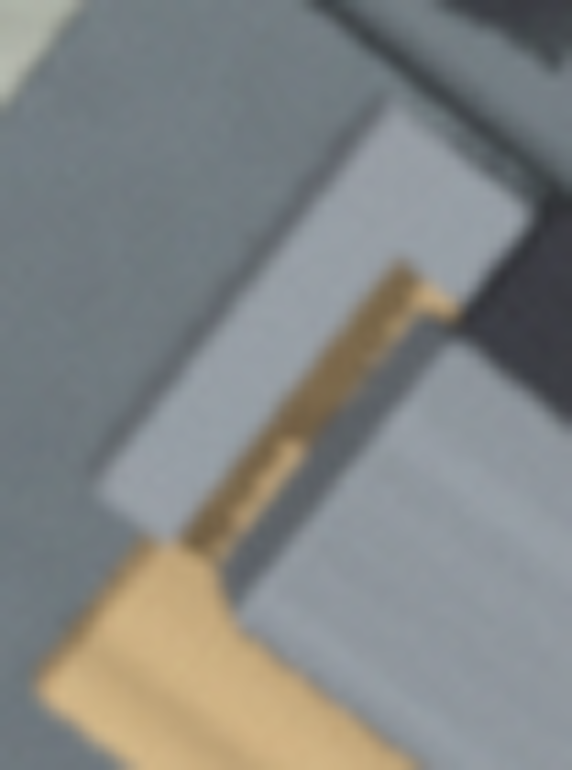

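```bash
python3 -m jog '{"xyz":[[-0.1,0.8,0],[-0.15,1,-0.1],[-0.15,1,-0.1],[-0.15,1,-0.1],[-0.15,1,-0.1],[-0.15,1,-0.1],[-0.15,1,-0.1],[-0.15,1,-0.1],[-0.15,1,0],[-0.15,0.9,0]],"angular":[[0,0,0.8],[0,0,0.9],[0,0,0.9],[0,0,0.9],[0,0,0.9],[0,0,0.9],[0,0,0.9],[0,0,0.9],[0,0,0.8],[0,0,0.2]]}' && python3 -m jog '{"xyz":[[0,0.3,0],[0,0,0],[0,0,0]],"angular":[[0,0,0],[0,0,0],[0,0,0]]}'
python3 - <<'E'
from h import *
need(535.5,385.8,180,-0.135)
E
```

```text
time: 55.9
tool_pos: [537.0, 374.5, 221.6]
tcp_rot: [-3.131, -0.004, -0.152]
contact_force: [1.2, -0.5, 0.2]
grip_width: 91.7
time: 56.2
tool_pos: [536.6, 382.4, 221.4]
tcp_rot: [-3.132, -0.004, -0.157]
contact_force: [-0.4, -1.0, -0.4]
grip_width: 92.1
t 56.2 tcp [536.63 382.39 221.36] rpy [-3.1315 -0.004  -0.1566] F [-0.4 -1.  -0.4] w 92.1 j6 0.66
  xyz units [-0.057  0.171 -2.068] ang units [-0.089  0.052  0.207]
```

```bash
python3 -m jog '{"xyz":[[-0.05,0.17,0],[0,0,-0.6],[0,0,-0.8],[0,0,-0.6],[0,0,-0.2],[0,0,0]],"angular":[[-0.09,0.05,0.2],[0,0,0],[0,0,0],[0,0,0],[0,0,0],[0,0,0]]}'
python3 - <<'E'
from h import *
need(535.5,385.8,101,-0.135)
E
```

```text
time: 56.8
tool_pos: [536.5, 382.7, 173.9]
tcp_rot: [3.139, 0.0, -0.14]
contact_force: [1.2, -0.3, -0.9]
grip_width: 91.9
t 56.8 tcp [536.49 382.71 173.85] rpy [ 3.1392e+00  4.0000e-04 -1.4000e-01] F [ 1.2 -0.3 -0.9] w 91.9 j6 0.64
  xyz units [-0.05   0.155 -3.643] ang units [ 0.022 -0.007  0.048]
```

```bash
python3 -m jog '{"xyz":[[-0.05,0.15,0],[0,0.03,-0.7],[0,0.03,-0.8],[0,0.02,-0.8],[0,0.02,-0.7],[0,0,-0.3],[0,0,0]],"angular":[[0.02,-0.01,0.05],[0,0,0],[0,0,0],[0,0,0],[0,0,0],[0,0,0],[0,0,0]]}'
python3 - <<'E'
from h import *
need(535.5,385.8,101,-0.135)
E
```

```text
time: 57.5
tool_pos: [535.9, 388.7, 104.8]
tcp_rot: [-3.139, -0.004, -0.134]
contact_force: [-0.8, 0.4, 0.4]
grip_width: 92.0
t 57.5 tcp [535.86 388.74 104.79] rpy [-3.1391 -0.0035 -0.1342] F [-0.8  0.4  0.4] w 92.0 j6 0.65
  xyz units [-0.018 -0.147 -0.189] ang units [-0.019  0.037 -0.008]
```

```bash
python3 -m jog '{"xyz":[[-0.01,-0.15,-0.15],[0,0,-0.05],[0,0,0],[0,0,0],[0,0,0],[0,0,0]],"angular":[[-0.02,0.04,0],[0,0,0],[0,0,0],[0,0,0],[0,0,0],[0,0,0]]}' 0.3
python3 - <<'E'
from h import *
need(535.5,385.8,101,-0.135)
E
```

```text
time: 58.1
tool_pos: [537.0, 386.1, 103.2]
tcp_rot: [-3.139, -0.003, -0.134]
contact_force: [0.4, -0.2, -0.1]
grip_width: 48.1
t 58.1 tcp [536.99 386.15 103.16] rpy [-3.1391 -0.0032 -0.1342] F [ 0.4 -0.2 -0.1] w 48.1 j6 0.64
  xyz units [-0.074 -0.017 -0.108] ang units [-0.02   0.034 -0.007]
```

```bash
python3 -m jog '{"xyz":[[-0.07,-0.02,-0.1],[0,0,0],[0,0,0],[0,0,0],[0,0,0],[0,0,0]],"angular":[[-0.02,0.035,0],[0,0,0],[0,0,0],[0,0,0],[0,0,0],[0,0,0]]}' 1
python3 - <<'E'
from h import *
need(535.5,385.8,101,-0.135)
E
```

```text
time: 58.7
tool_pos: [535.4, 385.8, 101.3]
tcp_rot: [3.141, 0.0, -0.134]
contact_force: [-0.6, 0.3, 0.1]
grip_width: 21.8
t 58.7 tcp [535.42 385.82 101.26] rpy [ 3.1414e+00  2.0000e-04 -1.3400e-01] F [-0.6  0.3  0.1] w 21.8 j6 0.64
  xyz units [ 0.004 -0.001 -0.013] ang units [ 0.001 -0.002 -0.01 ]
```

```bash
python3 -m jog '{"xyz":[[0,0,0.2],[0,0,0.4],[0,0,0.4]],"angular":[[0,0,0],[0,0,0],[0,0,0]]}' >/dev/null; python3 -c "
from h import *
need(535.4,385.8,225,-0.135)"; python3 -m jog '{"xyz":[[0,0,0.6],[0,0,0.6],[0,0,0.6]],"angular":[[0,0,0],[0,0,0],[0,0,0]]}' >/dev/null; python3 -c "
from h import *
need(535.4,385.8,225,-0.135)"
```

```text
t 59.0 tcp [534.76 385.41 121.19] rpy [ 3.1398e+00  2.5000e-03 -1.3410e-01] F [-0.1  0.1  0.2] w 21.6 j6 0.64
  xyz units [0.032 0.02  5.19 ] ang units [ 0.014 -0.026 -0.009]
t 59.3 tcp [534.82 385.44 160.73] rpy [ 3.1401e+00  2.0000e-03 -1.3410e-01] F [-0.4 -0.7 -0.8] w 21.3 j6 0.64
  xyz units [0.029 0.018 3.213] ang units [ 0.011 -0.02  -0.009]
```

```bash
python3 -m jog '{"xyz":[[0,0,0.9],[0,0,0.9],[0,0,0.9],[0.3,-0.3,0.5],[0.4,-0.8,0],[0.3,-1,0],[0.2,-1,0],[0.1,-1,0],[0.1,-1,0],[0.1,-1,0]],"angular":[[0,0,0],[0,0,0.5],[0,0,1],[0,0,1],[0,0,1],[0,0,1],[0,0,1],[0,0,1],[0,0,1],[0,0,1]]}' && python3 -m jog '{"xyz":[[0.1,-1,0],[0.1,-1,0],[0.1,-1,0],[0.1,-1,0],[0.1,-0.8,0],[0.1,-0.3,0],[0,0,0],[0,0,0]],"angular":[[0,0,1],[0,0,1],[0,0,1],[0,0,1],[0,0,1],[0,0,1],[0,0,0.9],[0,0,0]]}'
python3 - <<'E'
from h import *
need(579.5,155.3,130,1.489)
E
```

```text
time: 60.3
tool_pos: [566.2, 263.1, 242.2]
tcp_rot: [-3.141, -0.014, 0.796]
contact_force: [0.5, -0.2, -0.4]
grip_width: 21.5
time: 61.1
tool_pos: [579.4, 153.4, 252.1]
tcp_rot: [3.134, -0.017, 1.547]
contact_force: [0.4, 0.3, -0.6]
grip_width: 21.6
t 61.1 tcp [579.41 153.45 252.12] rpy [ 3.1337 -0.017   1.5472] F [ 0.4  0.3 -0.6] w 21.6 j6 -1.43
  xyz units [ 5.000e-03  9.300e-02 -6.106e+00] ang units [-0.158  0.084 -0.555]
```

```bash
python3 -m jog '{"xyz":[[0,0.09,-0.3],[0,0,-0.8],[0,0,-0.8],[0,0,-0.8],[0,0,-0.8],[0,0,-0.6],[0,0,-0.3],[0,0,0]],"angular":[[-0.15,0.08,-0.5],[0,0,0],[0,0,0],[0,0,0],[0,0,0],[0,0,0],[0,0,0],[0,0,0]]}'
python3 - <<'E'
from h import *
need(579.5,155.3,130,1.489)
snap("wrist","w12"); im,c=snap("scene","s12"); crop(im,260,190,380,280,6,"s12c")
E
```

```text
time: 61.9
tool_pos: [580.4, 157.0, 167.5]
tcp_rot: [3.133, -0.003, 1.475]
contact_force: [0.9, -0.9, -0.5]
grip_width: 21.5
t 61.9 tcp [580.42 156.98 167.46] rpy [ 3.1327e+00 -2.5000e-03  1.4749e+00] F [ 0.9 -0.9 -0.5] w 21.5 j6 -1.34
  xyz units [-0.046 -0.084 -1.873] ang units [-0.016  0.086  0.135]
```

View pics/w12.png

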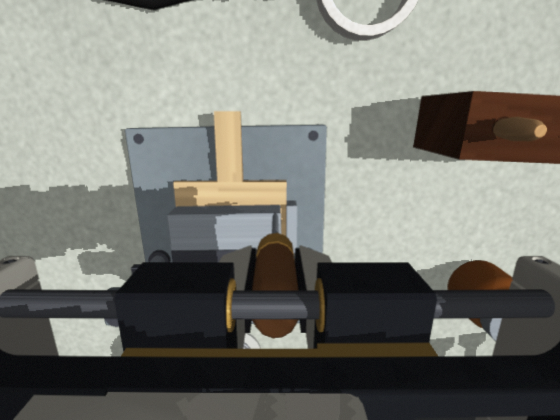

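View pics/s12c.png

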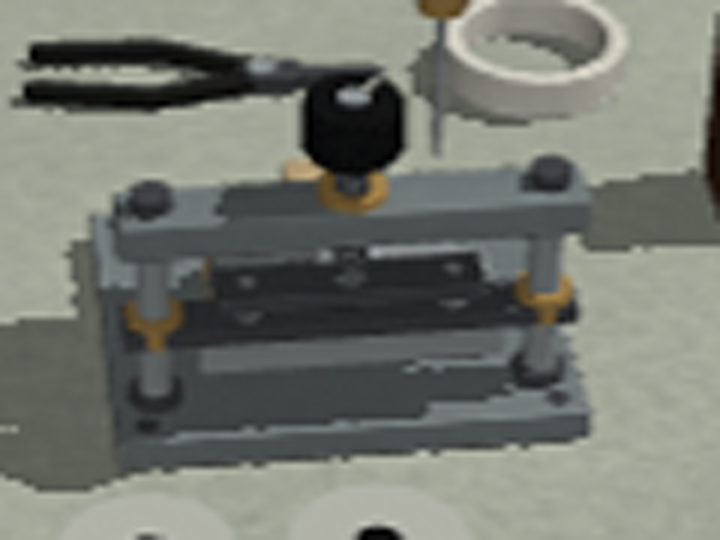

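Run:
```python
from h import *
im,c=ld("s12"); o=bot.get_obs()
Rm=R.from_euler('xyz',o['tcp_rot']).as_matrix()
print(proj([o['tool_pos']+Rm@[0,0,91.3]],c), cr([(437,155)],260,190,6))
im,c=ld("w12"); crop(im,120,105,335,265,3.6,"b13")
```

```text
[[332.27755161 216.26817081]] [[332.41666667 215.41666667]]
```

View pics/b13.png

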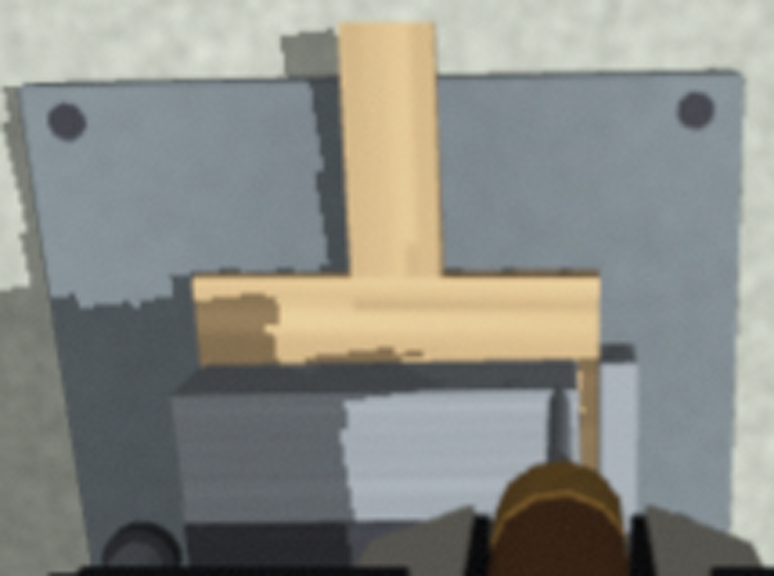

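Run:
```python
from h import *
im,c=ld("w12"); g=im.astype(float)
K,dd,r,t=c
# subpixel edge along columns: find max |grad| near expected row for given channel combos
def edge(x0,x1,yf,half,ch):
    pts=[]
    for x in range(x0,x1):
        yc=int(round(yf(x))); col=ch[yc-half:yc+half+1,x]; d=np.abs(np.diff(col)); 
        w=d**2; pts.append((x,(yc-half+.5)+(w*np.arange(len(d))).sum()/w.sum()))
    p=np.array(pts); k=np.polyfit(p[:,0],p[:,1],1)
    for _ in range(3):
        res=p[:,1]-np.polyval(k,p[:,0]); m=np.abs(res)<0.5; k=np.polyfit(p[m,0],p[m,1],1)
    return k,m.mean(),res[m].std()
sat=g[:,:,2]-g[:,:,0]  # R-B : wood high
def L(a,b): # crop pts->line
    a,b=cr([a,b],120,105,3.6); s=(b[1]-a[1])/(b[0]-a[0]); return lambda x:a[1]+s*(x-a[0]),int(a[0])+3,int(b[0])-3
J=(613.9,107.2,-.0825)
def rep(name,a,b,z,ch,half=3):
    f,x0,x1=L(a,b); 
    k,m,s=edge(x0,x1,f,half,ch)
    P=unproj([(x0,np.polyval(k,x0)),(x1,np.polyval(k,x1))],[z,z],c); d=P[1]-P[0]
    # direction should be jig +y => angle-90deg
    n=np.arctan2(d[1],d[0])-np.pi/2
    q=P[:,:2]-np.array(J[:2]); cs,sn=np.cos(J[2]),np.sin(J[2])
    print(name,"yaw",n.round(4),"jig x",(q[:,0]*cs+q[:,1]*sn).round(2),"jig y",(-q[:,0]*sn+q[:,1]*cs).round(1),m.round(2),s.round(2))
rep("top blank front",(193,275),(345,274),27,sat); rep("top blank front R",(445,273),(598,272),27,sat)
rep("top front all",(193,275),(598,272),27,sat)
gr=g.mean(2)
rep("stem end",(342,24),(432,24),27,gr)
rep("bed front",(440,76),(740,72),15,gr); rep("bed front all",(30,85),(335,78),15,gr)
rep("bar low edge",(270,366),(575,360),27,sat)
rep("bar top edge",(345,393),(545,389),56,gr)
```

```text
top blank front yaw -0.0971 jig x [-54.72 -54.21] jig y [-49.8 -14.9] 1.0 0.07
top blank front R yaw -0.0917 jig x [-53.89 -53.57] jig y [18.  52.8] 1.0 0.08
top front all yaw -0.0935 jig x [-54.62 -53.49] jig y [-49.8  52.8] 0.91 0.17
stem end yaw -0.09 jig x [-118.62 -118.49] jig y [-5.6 11.7] 1.0 0.22
bed front yaw -0.0809 jig x [-105.15 -105.27] jig y [17.2 91.7] 1.0 0.16
bed front all yaw -0.08 jig x [-104.86 -105.05] jig y [-92.4 -16.3] 0.9 0.18
bar low edge yaw -0.0855 jig x [-29.38 -29.15] jig y [-31.7  46.7] 1.0 0.18
bar top edge yaw -0.0585 jig x [-29.42 -30.5 ] jig y [-5.8 39.4] 0.9 0.23
```

Run:
```python
from h import *
im,c=ld("w12"); g=im.astype(float)
J=(613.9,107.2,-.0825);cs,sn=np.cos(J[2]),np.sin(J[2])
for x in (180,200,255,270,283):
    print(x,[tuple(int(v) for v in im[y,x]) for y in range(177,187)])
def jig(uv,z):
    P=unproj(uv,[z]*len(uv),c)[:,:2]-J[:2]; return np.c_[P[:,0]*cs+P[:,1]*sn,-P[:,0]*sn+P[:,1]*cs]
W=lambda o:[cs*o[0]-sn*o[1]+J[0],sn*o[0]+cs*o[1]+J[1],o[2]]
print(proj([W([-52,-50,27]),W([-52,52,27]),W([-52,-50,15]),W([-52,52,15])],c).round(1))
```

```text
180 [(146, 139, 128), (145, 139, 129), (136, 131, 123), (104, 109, 110), (89, 116, 133), (125, 170, 196), (147, 196, 225), (148, 197, 225), (145, 193, 223), (144, 190, 219)]
200 [(140, 135, 125), (137, 131, 120), (112, 108, 100), (81, 89, 92), (87, 115, 132), (128, 172, 200), (151, 199, 227), (150, 198, 227), (147, 197, 224), (145, 194, 221)]
255 [(142, 136, 126), (143, 136, 126), (130, 129, 125), (97, 109, 117), (80, 107, 126), (128, 172, 199), (153, 202, 229), (155, 204, 230), (153, 202, 228), (150, 198, 225)]
270 [(145, 140, 129), (144, 139, 129), (121, 124, 122), (87, 103, 115), (78, 105, 125), (128, 173, 200), (154, 204, 229), (155, 205, 230), (151, 202, 228), (148, 198, 226)]
283 [(143, 137, 127), (141, 136, 126), (120, 122, 121), (87, 103, 113), (79, 106, 125), (129, 173, 201), (154, 205, 230), (156, 206, 231), (156, 204, 229), (151, 199, 226)]
[[176.1 183.4]
 [281.1 181.8]
 [179.7 180.8]
 [280.9 179.2]]
```

Run:
```python
from h import *
im,c=ld("w12"); g=im.astype(float)
J=(613.9,107.2,-.0825);cs,sn=np.cos(J[2]),np.sin(J[2])
def jig(uv,z):
    P=unproj(uv,[z]*len(uv),c)[:,:2]-J[:2]; return np.c_[P[:,0]*cs+P[:,1]*sn,-P[:,0]*sn+P[:,1]*cs]
print("blank front",jig([(180,181.73),(230,181.73),(283,181.73)],27).round(2).tolist())
# bar low edge: G channel transition wood->dark, cols
for x in (180,190,200,225,250,265,275):
    col=g[198:212,x,1]; print(x,col.astype(int).tolist())
# stem sides: rows, R-B
s=g[:,:,2]-g[:,:,0]
for y in (114,125,140,155,170,178):
    r=s[y,205:255]; th=r.max()/2; i=np.where(r>th)[0]; a,b=i[0],i[-1]
    l=205+a-1+(th-r[a-1])/(r[a]-r[a-1]); rr=205+b+(r[b]-th)/(r[b]-r[b+1]); print(y,round(l,2),round(rr,2),jig([(l,y),(rr,y)],27).round(2).tolist())
```

```text
blank front [[-53.6, -46.03], [-52.84, 2.49], [-52.08, 53.8]]
180 [114, 110, 110, 111, 111, 109, 110, 104, 83, 70, 66, 70, 68, 69]
190 [116, 112, 110, 110, 111, 110, 112, 103, 86, 70, 69, 69, 69, 68]
200 [190, 188, 186, 185, 185, 184, 184, 157, 107, 72, 68, 68, 68, 68]
225 [195, 192, 185, 151, 119, 111, 109, 88, 68, 68, 68, 69, 69, 68]
250 [193, 192, 192, 190, 187, 186, 170, 121, 81, 75, 76, 76, 75, 76]
265 [194, 194, 191, 189, 189, 184, 155, 107, 78, 77, 75, 76, 76, 74]
275 [196, 194, 192, 190, 188, 185, 146, 94, 75, 75, 74, 76, 76, 74]
114 213.41 240.34 [[-115.89, -9.03], [-115.49, 15.47]]
125 213.85 240.66 [[-106.2, -9.31], [-105.81, 15.31]]
140 214.81 240.93 [[-92.68, -9.4], [-92.3, 14.92]]
155 215.57 241.47 [[-78.79, -9.67], [-78.4, 14.78]]
170 216.26 242.15 [[-64.5, -10.02], [-64.12, 14.77]]
178 216.77 242.35 [[-56.71, -10.08], [-56.33, 14.61]]
```

```bash
python3 -m jog '{"xyz":[[0,0,0.9],[0,0.3,0.9],[0,0.8,0.9],[0,1,0.5],[0,1,0],[-0.1,1,0],[-0.1,1,0],[-0.1,1,0],[-0.2,1,0],[-0.2,1,0]],"angular":[[0,0.08,-0.5],[0,0,-1],[0,0,-1],[0,0,-1],[0,0,-1],[0,0,-1],[0,0,-1],[0,0,-1],[0,0,-1],[0,0,-1]]}' && python3 -m jog '{"xyz":[[-0.4,1,0],[-0.4,1,0],[-0.3,0.7,0],[-0.2,0.3,0],[0,0,0],[0,0,0],[0,0,0]],"angular":[[0,0,-1],[0,0,-1],[0,0,-1],[0,0,-1],[0,0,-1],[0,0,-0.7],[0,0,0]]}'
python3 - <<'E'
from h import *
need(535.42,385.82,190,-0.134)
E
```

```text
time: 63.0
tool_pos: [570.1, 322.6, 246.3]
tcp_rot: [3.132, -0.017, 0.432]
contact_force: [0.6, 0.9, -1.9]
grip_width: 21.1
time: 63.7
tool_pos: [542.9, 389.8, 253.3]
tcp_rot: [3.137, -0.026, -0.19]
contact_force: [0.1, -0.7, -0.7]
grip_width: 21.3
t 63.7 tcp [542.88 389.8  253.29] rpy [ 3.1372 -0.0258 -0.1898] F [ 0.1 -0.7 -0.7] w 21.3 j6 0.71
  xyz units [-0.373 -0.199 -3.164] ang units [0.081 0.237 0.533]
```

```bash
python3 -m jog '{"xyz":[[-0.37,-0.2,-0.4],[0,0,-0.8],[0,0,-0.7],[0,0,-0.3],[0,0,0]],"angular":[[0.08,0.24,0.5],[0,0,0],[0,0,0],[0,0,0],[0,0,0]]}'
python3 - <<'E'
from h import *
need(535.42,385.82,190,-0.134)
E
```

```text
time: 64.2
tool_pos: [536.5, 385.9, 212.2]
tcp_rot: [-3.137, -0.005, -0.127]
contact_force: [-0.3, -0.1, -2.4]
grip_width: 21.4
t 64.2 tcp [536.52 385.91 212.23] rpy [-3.1372 -0.0045 -0.1268] F [-0.3 -0.1 -2.4] w 21.4 j6 0.63
  xyz units [-0.055 -0.005 -1.112] ang units [-0.036  0.048 -0.069]
```

```bash
python3 -m jog '{"xyz":[[-0.05,0,-0.5],[0,0,-0.5],[0,0,-0.2],[0,0,0]],"angular":[[-0.035,0.05,-0.07],[0,0,0],[0,0,0],[0,0,0]]}'
python3 - <<'E'
from h import *
need(535.42,385.82,182,-0.134)
E
```

```text
time: 64.6
tool_pos: [536.1, 386.2, 188.0]
tcp_rot: [-3.14, -0.002, -0.134]
contact_force: [-0.6, 0.6, -0.5]
grip_width: 21.5
t 64.6 tcp [536.12 386.21 187.97] rpy [-3.1403e+00 -1.6000e-03 -1.3350e-01] F [-0.6  0.6 -0.5] w 21.5 j6 0.64
  xyz units [-0.035 -0.019 -0.299] ang units [-0.01   0.016 -0.005]
```

```bash
python3 -m jog '{"xyz":[[-0.03,-0.02,-0.5],[0,0,-0.7],[0,0,-0.7],[0,0,-0.6],[0,0,0]],"angular":[[-0.01,0.016,0],[0,0,0],[0,0,0],[0,0,0],[0,0,0]]}'
python3 - <<'E'
from h import *
need(535.42,385.82,101.3,-0.134)
E
```

```text
time: 65.1
tool_pos: [535.5, 385.9, 135.1]
tcp_rot: [-3.141, -0.001, -0.133]
contact_force: [0.4, -0.4, -1.4]
grip_width: 21.5
t 65.1 tcp [535.48 385.86 135.12] rpy [-3.141e+00 -8.000e-04 -1.331e-01] F [ 0.4 -0.4 -1.4] w 21.5 j6 0.64
  xyz units [-0.003 -0.002 -1.691] ang units [-0.004  0.008 -0.008]
```

```bash
python3 -m jog '{"xyz":[[0,0,-0.6],[0,0,-0.5],[0,0,-0.35],[0,0,-0.15],[0,0,0]],"angular":[[0,0,0],[0,0,0],[0,0,0],[0,0,0],[0,0,0]]}'
python3 - <<'E'
from h import *
need(535.42,385.82,101.3,-0.134)
E
```

```text
time: 65.6
tool_pos: [536.0, 386.2, 101.3]
tcp_rot: [-3.14, -0.002, -0.133]
contact_force: [0.0, -0.4, -1.5]
grip_width: 21.9
t 65.6 tcp [536.05 386.21 101.3 ] rpy [-3.1399e+00 -2.3000e-03 -1.3300e-01] F [ 0.  -0.4 -1.5] w 21.9 j6 0.64
  xyz units [-0.031 -0.02   0.   ] ang units [-0.013  0.024 -0.009]
```

```bash
python3 -m jog '{"xyz":[[0,0,0],[0,0,0],[0,0,0]],"angular":[[0,0,0],[0,0,0],[0,0,0]]}' 0.1 && python3 -m jog '{"xyz":[[0,0,0.3],[0,0,0.8],[0,0,1],[0,0,1],[0,0,1],[0.4,-0.4,0.6],[0.4,-1,0.2],[0.4,-1,0],[0.4,-1,0],[0.4,-1,0]],"angular":[[0,0,0],[0,0,0],[0,0,0],[0,0,0],[0,0,0],[0,0,0],[0,0,-0.5],[0,0,-0.5],[0,0,-0.5],[0,0,-0.5]]}' -1 && python3 -m jog '{"xyz":[[0.4,-1,0],[0.4,-1,0],[0.4,-1,0],[0.4,-1,0],[0.4,-1,0],[0.4,-1,0],[0.4,-1,0],[0.4,-0.9,0],[0.4,-0.3,0],[0.3,0,0]],"angular":[[0,0,-0.4],[0,0,-0.4],[0,0,-0.4],[0,0,-0.4],[0,0,-0.4],[0,0,-0.4],[0,0,0],[0,0,0],[0,0,0],[0,0,0]]}'
python3 - <<'E'
from h import *
need(647.6,104.5,138.5,-0.6)
E
```

```text
time: 65.9
tool_pos: [536.6, 386.5, 102.4]
tcp_rot: [-3.139, -0.004, -0.133]
contact_force: [-0.2, 0.8, 1.1]
grip_width: 39.6
time: 66.9
tool_pos: [576.9, 299.1, 212.0]
tcp_rot: [-3.133, -0.01, -0.344]
contact_force: [-0.1, -0.5, -0.1]
grip_width: 91.6
time: 67.9
tool_pos: [659.1, 125.9, 220.6]
tcp_rot: [-3.126, -0.018, -0.611]
contact_force: [-0.1, -0.1, -0.9]
grip_width: 92.0
t 67.9 tcp [659.13 125.88 220.61] rpy [-3.1262 -0.0179 -0.6113] F [-0.1 -0.1 -0.9] w 92.0 j6 0.69
  xyz units [-0.576 -1.069 -4.105] ang units [-0.023  0.224  0.106]
```

```bash
python3 -m jog '{"xyz":[[-0.5,-0.7,-0.1],[-0.07,-0.3,-0.8],[0,0,-0.8],[0,0,-0.7],[0,0,-0.2],[0,0,0]],"angular":[[-0.02,0.22,0.1],[0,0,0],[0,0,0],[0,0,0],[0,0,0],[0,0,0]]}'
python3 - <<'E'
from h import *
need(647.6,104.5,138.5,-0.6)
E
```

```text
time: 68.5
tool_pos: [649.5, 111.0, 169.0]
tcp_rot: [-3.137, -0.002, -0.596]
contact_force: [-0.1, 0.6, -0.1]
grip_width: 91.7
t 68.5 tcp [649.48 111.01 168.99] rpy [-3.1374e+00 -1.5000e-03 -5.9600e-01] F [-0.1  0.6 -0.1] w 91.7 j6 0.65
  xyz units [-0.094 -0.326 -1.525] ang units [-0.025  0.034 -0.039]
```

```bash
python3 -m jog '{"xyz":[[-0.1,-0.32,-0.3],[0,0,-0.6],[0,0,-0.45],[0,0,-0.1],[0,0,0]],"angular":[[-0.025,0.034,0],[0,0,0],[0,0,0],[0,0,0],[0,0,0]]}' -0.2
python3 - <<'E'
from h import *
need(647.6,104.5,138.5,-0.6)
E
```

```text
time: 69.0
tool_pos: [648.0, 105.2, 139.3]
tcp_rot: [-3.14, -0.002, -0.595]
contact_force: [0.0, -0.4, -0.4]
grip_width: 57.7
t 69.0 tcp [648.01 105.2  139.26] rpy [-3.1403e+00 -1.8000e-03 -5.9480e-01] F [ 0.  -0.4 -0.4] w 57.7 j6 0.64
  xyz units [-0.021 -0.035 -0.038] ang units [-0.001  0.021 -0.049]
```

```bash
python3 -m jog '{"xyz":[[-0.02,-0.035,-0.04],[0,0,0],[0,0,0],[0,0,0],[0,0,0]],"angular":[[0,0.02,0],[0,0,0],[0,0,0],[0,0,0],[0,0,0]]}' 1 >/dev/null; python3 -c "from h import *;st()"; python3 -m jog '{"xyz":[[0,0,0.02],[0,0,0.02],[0,0,0.02],[0,0,0.02],[0,0,0.02],[0,0,0.02],[0,0,0.02],[0,0,0.02],[0,0,0.02],[0,0,0.02]],"angular":[[0,0,0.8],[0,0,1],[0,0,1],[0,0,1],[0,0,1],[0,0,1],[0,0,1],[0,0,1],[0,0,1],[0,0,1]]}' >/dev/null;python3 -m jog '{"xyz":[[0,0,0.02],[0,0,0.01]],"angular":[[0,0,1],[0,0,0.5]]}' >/dev/null;python3 -c "from h import *;st()"
```

```text
t 69.5 tcp [647.56 104.65 138.8 ] rpy [-3.1413e+00  2.0000e-04 -5.9490e-01] F [-0.55  1.26 -1.75] M [-0.117  0.071  0.026] w 39.58 q [0.043 0.654 1.25  0.    1.238 0.638]
t 70.7 tcp [647.43 104.65 143.48] rpy [-3.1401e+00  1.0000e-04  6.3310e-01] F [-0.48  0.55 -2.03] M [ 0.034  0.011 -0.217] w 39.56 q [ 4.300e-02  6.500e-01  1.243e+00  1.000e-03  1.249e+00 -5.910e-01]
```

```bash
python3 -m jog '{"xyz":[[0,0,0],[0,0,0.1],[0,0,0.8],[0,0,1],[0,0,0.9],[-0.6,0,0.2],[-1,-0.2,0],[-1,-0.2,0],[-1,-0.2,0],[-1,-0.2,0]],"angular":[[0,0,0],[0,0,0],[0,0,0],[0,0,0],[0,0,0],[0,0,1],[0,0,1],[0,0,1],[0,0,1],[0,0,1]]}' -0.6 && python3 -m jog '{"xyz":[[-0.8,-0.1,-0.2],[-0.2,0,-0.5],[0,0,-0.8],[0,0,-0.8],[0,0,-0.8],[0,0,-0.5],[0,0,0]],"angular":[[0,0,1],[0,0,1],[0,0,0.9],[0,0,0],[0,0,0],[0,0,0],[0,0,0]]}' 1
python3 - <<'E'
from h import *
need(531.4,80.9,60,1.489)
E
```

```text
time: 71.7
tool_pos: [555.8, 88.0, 208.5]
tcp_rot: [3.136, -0.004, 1.163]
contact_force: [-0.0, -0.3, -0.7]
grip_width: 73.4
time: 72.4
tool_pos: [534.5, 85.4, 139.4]
tcp_rot: [3.127, -0.005, 1.474]
contact_force: [0.5, -0.3, 0.2]
grip_width: 21.9
t 72.4 tcp [534.51  85.4  139.38] rpy [ 3.1266 -0.0052  1.4739] F [ 0.5 -0.3  0.2] w 21.9 j6 -1.46
  xyz units [-0.155 -0.225 -3.969] ang units [-0.037  0.147  0.145]
```

```bash
python3 -m jog '{"xyz":[[-0.15,-0.22,-0.3],[0,0,-0.8],[0,0,-0.8],[0,0,-0.8],[0,0,-0.6],[0,0,-0.2],[0,0,0]],"angular":[[-0.03,0.14,0.14],[0,0,0],[0,0,0],[0,0,0],[0,0,0],[0,0,0],[0,0,0]]}'
python3 - <<'E'
from h import *
need(531.4,80.9,18,1.489)
E
```

```text
time: 73.1
tool_pos: [534.3, 79.4, 70.4]
tcp_rot: [3.136, 0.0, 1.491]
contact_force: [-0.3, -1.0, 0.0]
grip_width: 0.6
t 73.1 tcp [534.29  79.41  70.44] rpy [3.1358 0.     1.4905] F [-0.3 -1.   0. ] w 0.6 j6 -1.48
  xyz units [-0.144  0.075 -2.622] ang units [ 0.005  0.056 -0.014]
```

```bash
python3 -m jog '{"xyz":[[-0.14,0.07,-0.4],[-0.02,0,-0.8],[-0.02,0,-0.6],[-0.02,0,-0.4],[0,0,-0.1],[0,0,0]],"angular":[[0,0.05,0],[0,0,0],[0,0,0],[0,0,0],[0,0,0],[0,0,0]]}'
python3 - <<'E'
from h import *
need(531.4,80.9,18,1.489)
snap("wrist","w14")
E
```

```text
time: 73.7
tool_pos: [531.5, 81.1, 24.1]
tcp_rot: [3.137, 0.0, 1.491]
contact_force: [-0.7, -0.5, 0.1]
grip_width: 0.7
t 73.7 tcp [531.49  81.14  24.05] rpy [3.1374e+00 2.0000e-04 1.4910e+00] F [-0.7 -0.5  0.1] w 0.7 j6 -1.48
  xyz units [-0.004 -0.012 -0.303] ang units [ 0.005  0.04  -0.019]
```

View pics/w14.png

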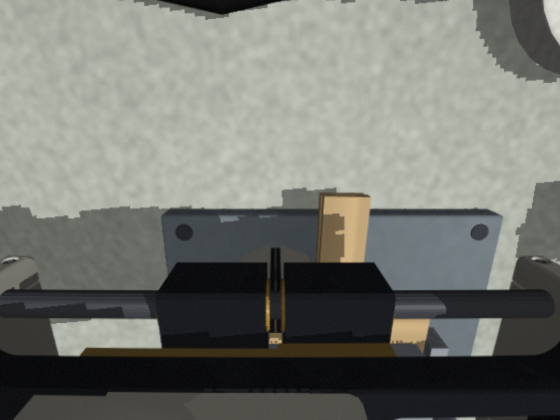

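```bash
python3 -m jog '{"xyz":[[0.1,-0.01,-0.2],[0.12,-0.01,-0.1],[0.1,-0.01,0]],"angular":[[0,0.04,0],[0,0,0],[0,0,0]]}' >/dev/null; python3 -c "
from h import *
need(549,79.5,18,1.489)"; python3 -m jog '{"xyz":[[0.08,-0.01,0],[0.06,0,0],[0.05,0,0]],"angular":[[0,0,0],[0,0,0],[0,0,0]]}' >/dev/null; python3 -c "
from h import *
need(549,79.5,18,1.489)"
```

```text
t 74.05 tcp [539.13  80.54  18.88] rpy [3.1396e+00 3.0000e-04 1.4910e+00] F [-0.2 -0.2  0.9] w 0.6 j6 -1.48
  xyz units [ 0.493 -0.052 -0.044] ang units [ 0.005  0.019 -0.019]
t 74.35 tcp [543.9   80.21  19.19] rpy [3.1387e+00 3.0000e-04 1.4908e+00] F [-0.5  0.5  0.3] w 0.6 j6 -1.48
  xyz units [ 0.255 -0.036 -0.059] ang units [ 0.005  0.028 -0.018]
```

```bash
python3 -m jog '{"xyz":[[0.06,0,-0.03],[0.06,0,-0.01],[0.05,0,0]],"angular":[[0,0.02,-0.01],[0,0,0],[0,0,0]]}' >/dev/null; python3 -c "
from h import *
need(549,79.5,18,1.489)"; python3 -m jog '{"xyz":[[0.05,0,0],[0.04,0,0],[0.04,0,0]],"angular":[[0,0,0],[0,0,0],[0,0,0]]}' >/dev/null; python3 -c "
from h import *
need(549,79.5,18,1.489)"
```

```text
t 74.65 tcp [547.54  80.21  18.46] rpy [3.1410e+00 4.0000e-04 1.4897e+00] F [-0.3 -0.2 -0.2] w 0.5 j6 -1.48
  xyz units [ 0.073 -0.035 -0.023] ang units [ 0.005  0.006 -0.007]
t 74.95 tcp [548.26  80.24  18.16] rpy [-3.1376e+00  9.0000e-04  1.4899e+00] F [-4.6 -0.   3.2] w 0.5 j6 -1.48
  xyz units [ 0.037 -0.037 -0.008] ang units [ 0.006 -0.039 -0.009]
```

```bash
python3 -m jog '{"xyz":[[0.07,0,0.01],[0.07,0,0],[0.07,0,0]],"angular":[[0,-0.04,0],[0,-0.02,0],[0,-0.02,0]]}' >/dev/null; python3 -c "
from h import *
need(549,79.5,18,1.489)"; python3 -m jog '{"xyz":[[0.08,0,0],[0.08,0,0],[0.08,0,0]],"angular":[[0,-0.02,0],[0,-0.02,0],[0,-0.02,0]]}' >/dev/null; python3 -c "
from h import *
need(549,79.5,18,1.489)"
```

```text
t 75.25 tcp [548.3   80.31  17.87] rpy [-3.1369e+00  1.3000e-03  1.4904e+00] F [-6.2 -0.3  4. ] w 0.6 j6 -1.48
  xyz units [ 0.035 -0.04   0.006] ang units [ 0.008 -0.046 -0.013]
t 75.55 tcp [548.27  80.36  17.51] rpy [-3.1329e+00  1.9000e-03  1.4909e+00] F [-6.7 -0.1  5.8] w 0.4 j6 -1.48
  xyz units [ 0.037 -0.043  0.024] ang units [ 0.012 -0.085 -0.018]
```

```bash
python3 -m jog '{"xyz":[[-0.4,0,0.05],[-0.1,-0.5,0],[0,-0.9,0],[0,-0.8,0],[0.3,-0.3,0],[0.6,-0.1,0],[0.5,0,0],[0,0,0]],"angular":[[0,-0.08,0],[0,0,0],[0,0,0],[0,0,0],[0,0,0],[0,0,0],[0,0,0],[0,0,0]]}'; python3 -c "
from h import *
need(566.5,32.9,18.5,1.489)"
```

```text
time: 76.35
tool_pos: [572.9, 23.3, 19.6]
tcp_rot: [3.131, 0.001, 1.49]
contact_force: [0.5, 1.3, -0.2]
grip_width: 0.1
t 76.35 tcp [572.93  23.29  19.62] rpy [3.1311e+00 1.1000e-03 1.4898e+00] F [ 0.5  1.3 -0.2] w 0.1 j6 -1.58
  xyz units [-0.321  0.481 -0.056] ang units [ 0.019  0.099 -0.008]
```

```bash
python3 -m jog '{"xyz":[[-0.32,0.2,-0.04],[0,0.2,0],[0,0,0]],"angular":[[0.02,0.1,0],[0,0,0],[0,0,0]]}'; python3 -c "
from h import *
need(566.5,37.9,18.5,1.489)"
```

```text
time: 76.65
tool_pos: [565.6, 32.0, 18.4]
tcp_rot: [-3.14, -0.0, 1.49]
contact_force: [-0.1, 0.3, 0.4]
grip_width: 0.6
t 76.65 tcp [565.65  31.98  18.42] rpy [-3.1400e+00 -4.0000e-04  1.4896e+00] F [-0.1  0.3  0.4] w 0.6 j6 -1.57
  xyz units [0.043 0.296 0.004] ang units [-0.005 -0.015 -0.006]
```

```bash
python3 -m jog '{"xyz":[[0.04,0.1,0],[0,0.08,0],[0,0.06,0]],"angular":[[0,0,0],[0,0,0],[0,0,0]]}' >/dev/null; python3 -c "
from h import *
need(566.5,37.9,18.5,1.489)"; python3 -m jog '{"xyz":[[0,0.06,0],[0,0.05,0],[0,0.04,0]],"angular":[[0,0,0],[0,0,0],[0,0,0]]}' >/dev/null; python3 -c "
from h import *
need(566.5,37.9,18.5,1.489)"
```

```text
t 76.95 tcp [565.92  37.7   18.53] rpy [-3.1397e+00 -4.0000e-04  1.4905e+00] F [ 0.7 -0.8  0.6] w 0.4 j6 -1.56
  xyz units [ 0.029  0.01  -0.001] ang units [-0.005 -0.018 -0.015]
t 77.25 tcp [565.89  41.14  18.58] rpy [-3.1398e+00 -4.0000e-04  1.4909e+00] F [-0.7  0.2 -0.2] w 0.4 j6 -1.55
  xyz units [ 0.031 -0.162 -0.004] ang units [-0.005 -0.017 -0.018]
```

```bash
python3 -m jog '{"xyz":[[0.01,0.04,0],[0,0.04,0]],"angular":[[0,-0.02,-0.01],[0,0,0]]}' >/dev/null; python3 -c "
from h import *
need(566.5,37.9,18.5,1.489)"; python3 -m jog '{"xyz":[[0,0.04,0],[0,0.04,0]],"angular":[[0,0,0],[0,0,0]]}' >/dev/null; python3 -c "
from h import *
need(566.5,37.9,18.5,1.489)";python3 -m jog '{"xyz":[[0,0.04,0],[0,0.04,0]],"angular":[[0,0,0],[0,0,0]]}' >/dev/null; python3 -c "
from h import *
need(566.5,37.9,18.5,1.489)"
```

```text
t 77.45 tcp [566.15  42.81  18.59] rpy [ 3.1411e+00 -5.0000e-04  1.4897e+00] F [-0.4 -0.4 -0.5] w 0.7 j6 -1.55
  xyz units [ 0.017 -0.245 -0.004] ang units [-0.004  0.005 -0.007]
t 77.65 tcp [566.15  44.47  18.6 ] rpy [ 3.1411e+00 -5.0000e-04  1.4895e+00] F [-0.6  0.1  0.2] w 0.5 j6 -1.55
  xyz units [ 0.017 -0.329 -0.005] ang units [-0.005  0.006 -0.005]
t 77.85 tcp [566.14  46.17  18.59] rpy [ 3.1411e+00 -5.0000e-04  1.4894e+00] F [ 0.1 -0.2 -0.1] w 0.4 j6 -1.54
  xyz units [ 0.018 -0.414 -0.005] ang units [-0.005  0.005 -0.004]
```

```bash
python3 -m jog '{"xyz":[[0,0.05,0],[0,0.04,0]],"angular":[[0,0,0],[0,0,0]]}' >/dev/null; python3 -c "
from h import *
need(566.5,37.9,18.5,1.489)"; python3 -m jog '{"xyz":[[0,0.04,0],[0,0.04,0]],"angular":[[0,0,0],[0,0,0]]}' >/dev/null; python3 -c "
from h import *
need(566.5,37.9,18.5,1.489)";python3 -m jog '{"xyz":[[0,0.04,0],[0,0.04,0]],"angular":[[0,0,0],[0,0,0]]}' >/dev/null; python3 -c "
from h import *
need(566.5,37.9,18.5,1.489)"
```

```text
t 78.05 tcp [565.98  47.22  18.59] rpy [3.1415e+00 1.0000e-03 1.4900e+00] F [-0.7 -5.5  1.7] w 0.7 j6 -1.54
  xyz units [ 0.026 -0.466 -0.005] ang units [ 0.009  0.    -0.009]
t 78.25 tcp [565.77  47.21  18.61] rpy [-3.1412  0.0034  1.4903] F [-0.4 -5.9 -0. ] w 0.1 j6 -1.54
  xyz units [ 0.036 -0.466 -0.006] ang units [ 0.032 -0.006 -0.013]
t 78.45 tcp [565.62  47.28  18.66] rpy [-3.1409  0.0055  1.4903] F [-0.4 -5.5  1.4] w 0.3 j6 -1.53
  xyz units [ 0.044 -0.469 -0.008] ang units [ 0.052 -0.011 -0.012]
```

```bash
python3 -m jog '{"xyz":[[0,-0.5,0],[-0.3,-0.2,0],[-0.8,0,0],[-0.6,0.3,0],[-0.2,0.8,0],[0,0.9,0],[0,0.6,0],[0,0,0]],"angular":[[0.05,0,0],[0,0,0],[0,0,0],[0,0,0],[0,0,0],[0,0,0],[0,0,0],[0,0,0]]}'; python3 -c "
from h import *
need(543,79.5,18.5,1.489)"
```

```text
time: 79.25
tool_pos: [525.4, 87.2, 18.8]
tcp_rot: [-3.141, -0.003, 1.487]
contact_force: [0.7, 0.5, -0.0]
grip_width: 0.6
t 79.25 tcp [525.44  87.19  18.81] rpy [-3.1414e+00 -3.1000e-03  1.4865e+00] F [ 0.7  0.5 -0. ] w 0.6 j6 -1.47
  xyz units [ 0.878 -0.384 -0.015] ang units [-0.03   0.     0.023]
```

```bash
python3 -m jog '{"xyz":[[0.2,-0.4,0],[0.35,-0.02,0],[0.3,-0.02,0],[0.05,0,0],[0,0,0]],"angular":[[-0.03,0,0.02],[0,0,0],[0,0,0],[0,0,0],[0,0,0]]}'; python3 -c "
from h import *
need(548,78.5,18.5,1.489)"
```

```text
time: 79.75
tool_pos: [546.4, 76.4, 18.7]
tcp_rot: [3.14, 0.0, 1.488]
contact_force: [0.7, 0.2, 0.5]
grip_width: 0.2
t 79.75 tcp [546.36  76.42  18.74] rpy [3.1402e+00 4.0000e-04 1.4883e+00] F [0.7 0.2 0.5] w 0.2 j6 -1.49
  xyz units [ 0.082  0.104 -0.012] ang units [0.005 0.013 0.007]
```

```bash
python3 -m jog '{"xyz":[[0.06,0.03,0],[0.06,0,0],[0.06,0,0]],"angular":[[0,0,0],[0,0,0],[0,0,0]]}'>/dev/null; python3 -c "
from h import *
need(548,78.5,18.5,1.489)"; python3 -m jog '{"xyz":[[0.08,0,0],[0.08,0,0],[0.08,0,0]],"angular":[[0,-0.02,0],[0,-0.02,0],[0,-0.02,0]]}'>/dev/null; python3 -c "
from h import *
need(548,78.5,18.5,1.489)"
```

```text
t 80.05 tcp [548.03  76.76  18.35] rpy [-3.1381e+00  8.0000e-04  1.4878e+00] F [-5.4 -0.3  4.3] w 0.4 j6 -1.49
  xyz units [-0.002  0.087  0.008] ang units [ 0.005 -0.034  0.012]
t 80.35 tcp [547.98  76.87  17.89] rpy [-3.1338e+00  1.6000e-03  1.4886e+00] F [-6.1 -0.6  3.2] w 0.4 j6 -1.49
  xyz units [0.001 0.082 0.031] ang units [ 0.009 -0.075  0.004]
```

```bash
python3 -m jog '{"xyz":[[-0.4,0,0.05],[-0.1,0,0.3],[0,0,0.8],[0,0,1],[0,0,1],[0,0.2,1],[0.3,0.5,1],[0.7,0.5,1],[0.8,0.3,0.8],[0.5,0,0]],"angular":[[0,-0.05,0],[0,0,0],[0,0,0],[0,0,0],[0,0,0],[0,0,0],[0,0,0],[0,0,0],[0,0,0],[0,0,0]]}' -1; python3 -m jog '{"xyz":[[0,0,0],[0,0,0]],"angular":[[0,0,0],[0,0,0]]}';  python3 - <<'E'
from h import *
need(647.6,104.5,200,0.63)
im,c=snap("wrist","w15")
E
```

```text
time: 81.35
tool_pos: [584.5, 108.4, 167.5]
tcp_rot: [3.134, -0.0, 1.489]
contact_force: [0.5, 0.5, -0.2]
grip_width: 76.1
time: 81.55
tool_pos: [585.5, 108.7, 168.7]
tcp_rot: [3.13, -0.001, 1.489]
contact_force: [-0.0, -0.3, 0.6]
grip_width: 90.2
t 81.55 tcp [585.48 108.68 168.72] rpy [ 3.1305e+00 -1.0000e-03  1.4890e+00] F [-0.  -0.3  0.6] w 90.2 j6 -1.43
  xyz units [ 3.106 -0.209  1.564] ang units [ 0.045  0.1   -8.203]
```

View pics/w15.png

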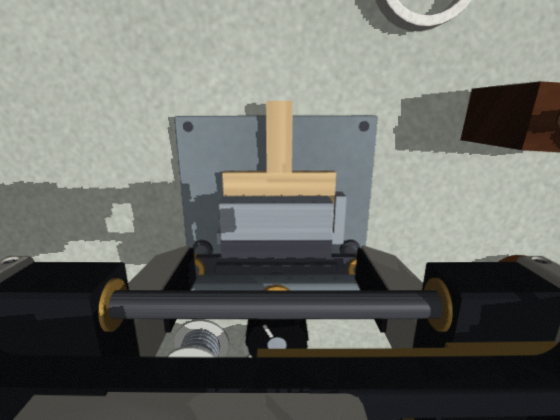

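Run:
```python
from h import *
im,c=ld("w15"); g=im.astype(float)
crop(im,170,90,385,265,3.6,"b15")
J=(613.8,107.2,-.0825);cs,sn=np.cos(J[2]),np.sin(J[2])
def jig(uv,z):
    P=unproj(uv,[z]*len(uv),c)[:,:2]-J[:2]; return np.c_[P[:,0]*cs+P[:,1]*sn,-P[:,0]*sn+P[:,1]*cs]
s=g[:,:,2]-g[:,:,0]
L=[];Rr=[]
for y in range(105,168,3):
    r=s[y,255:305]; th=r.max()/2; i=np.where(r>th)[0]; a,b=i[0],i[-1]
    l=255+a-1+(th-r[a-1])/(r[a]-r[a-1]); rr=255+b+(r[b]-th)/(r[b]-r[b+1]); L.append(jig([(l,y)],27)[0]);Rr.append(jig([(rr,y)],27)[0])
for n,q in (("L",L),("R",Rr)):
    q=np.array(q); k=np.polyfit(q[:,0],q[:,1],1); print(n,k.round(4),(q[:,1]-np.polyval(k,q[:,0])).std().round(2))
# front top edge: in G channel 50% between dark side and bright
F=[]
for x in list(range(228,262))+list(range(298,332)):
    col=g[166:182,x,1]; i=int(np.argmax(np.diff(col))) ; hi=col[i+2:i+5].max(); lo=col[max(0,i-2):i+1].min(); th=(hi+lo)/2
    j=next(j for j in range(max(0,i-2),i+4) if col[j]<th<=col[j+1]); F.append((x,166+j+(th-col[j])/(col[j+1]-col[j])))
F=np.array(F); q=jig(F,27); k=np.polyfit(q[:,1],q[:,0],1); res=q[:,0]-np.polyval(k,q[:,1]); m=abs(res)<.5; k=np.polyfit(q[m,1],q[m,0],1)
print("front x=",k.round(4),"yaw rel",-np.arctan(k[0]).round(4),m.mean())
# bed front edge at z15 : gray gradient
B=[]
gr=g.mean(2)
for x in list(range(182,262))+list(range(296,372)):
    col=gr[108:124,x]; d=np.abs(np.diff(col)); i=int(np.argmax(d)); w=d[max(0,i-1):i+2]; B.append((x,108+i+.5+(w*np.arange(-1,2)[:len(w)]).sum()/w.sum()))
q=jig(np.array(B),15); k=np.polyfit(q[:,1],q[:,0],1)
for _ in range(3):
    res=q[:,0]-np.polyval(k,q[:,1]); m=abs(res)<.6; k=np.polyfit(q[m,1],q[m,0],1)
print("bed front",k.round(4),"yaw rel",-np.arctan(k[0]).round(4),m.mean())
```

```text
L [ 1.20000e-03 -1.04687e+01] 0.08
R [1.00000e-04 1.33597e+01] 0.09
front x= [-5.00000e-04 -5.17206e+01] yaw rel 0.0005 1.0
bed front [-5.500000e-03 -1.047049e+02] yaw rel 0.0055 0.9294871794871795
```

View pics/b15.png

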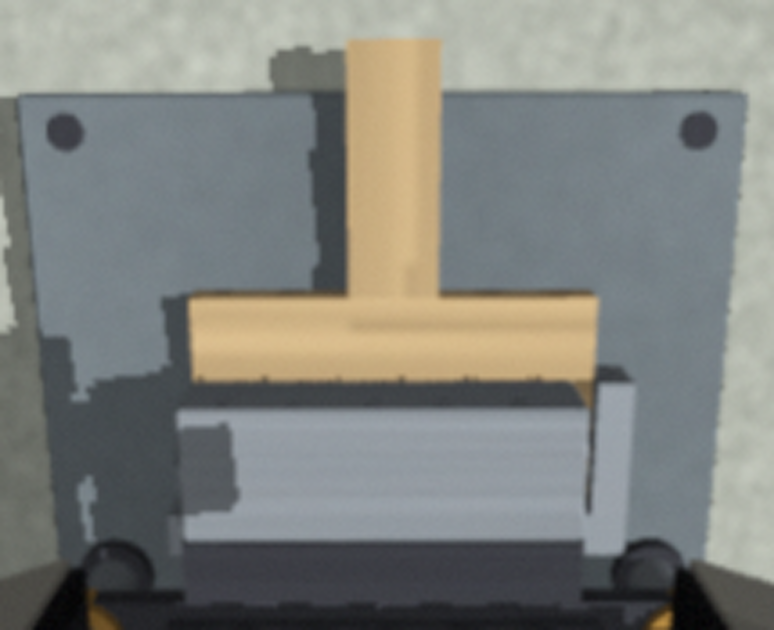

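```bash
python3 -m jog '{"xyz":[[0,0,0.8],[0,0,0.7],[0.8,0,0],[0.8,-0.05,0],[0.8,-0.05,0],[0.4,-0.05,0],[0.1,0,0],[0,0,0],[0,0,0],[0,0,0]],"angular":[[0.05,0.1,-0.5],[0,0,-1],[0,0,-1],[0,0,-1],[0,0,-1],[0,0,-1],[0,0,-1],[0,0,-1],[0,0,-0.6],[0,0,0]]}' -1
python3 - <<'E'
from h import *
need(647.6,104.5,143.5,0.65)
E
```

```text
time: 82.6
tool_pos: [637.6, 103.7, 195.0]
tcp_rot: [-3.131, 0.002, 0.604]
contact_force: [0.1, 0.2, 0.4]
grip_width: 91.7
t 82.6 tcp [637.58 103.72 195.01] rpy [-3.1306e+00  1.6000e-03  6.0380e-01] F [0.1 0.2 0.4] w 91.7 j6 -0.57
  xyz units [ 0.501  0.039 -2.576] ang units [-0.077 -0.074  0.441]
```

```bash
python3 -m jog '{"xyz":[[0.5,0.04,0],[0,0,-0.6],[0,0,-0.8],[0,0,-0.7],[0,0,-0.2],[0,0,0]],"angular":[[-0.07,-0.07,0.44],[0,0,0],[0,0,0],[0,0,0],[0,0,0],[0,0,0]]}' -0.4
python3 - <<'E'
from h import *
need(647.6,104.5,143.5,0.65)
E
```

```text
time: 83.2
tool_pos: [643.6, 103.9, 143.5]
tcp_rot: [-3.137, 0.005, 0.655]
contact_force: [-0.9, 1.3, -1.0]
grip_width: 64.1
t 83.2 tcp [643.6  103.91 143.53] rpy [-3.137   0.005   0.6551] F [-0.9  1.3 -1. ] w 64.1 j6 -0.61
  xyz units [ 0.2    0.03  -0.002] ang units [-0.006 -0.065 -0.048]
```

```bash
python3 -m jog '{"xyz":[[0.19,0.03,0],[0.02,0,0]],"angular":[[0,-0.065,0],[0,0,0]]}' -0.2
python3 - <<'E'
from h import *
need(647.6,104.5,143.5,0.65)
E
python3 -m jog '{"xyz":[[0,0,0],[0,0,0],[0,0,0],[0,0,0],[0,0,0]],"angular":[[0,0,0],[0,0,0],[0,0,0],[0,0,0],[0,0,0]]}' 1; python3 -c "from h import *;st()"
```

```text
time: 83.4
tool_pos: [647.9, 104.5, 143.9]
tcp_rot: [-3.141, -0.001, 0.655]
contact_force: [-0.1, 0.4, 0.4]
grip_width: 56.0
t 83.4 tcp [647.93 104.53 143.91] rpy [-3.1414e+00 -1.0000e-03  6.5500e-01] F [-0.1  0.4  0.4] w 56.0 j6 -0.61
  xyz units [-0.017 -0.001 -0.021] ang units [-0.007  0.007 -0.047]
time: 83.9
tool_pos: [647.9, 104.0, 145.1]
tcp_rot: [3.141, -0.001, 0.655]
contact_force: [0.4, -0.9, -0.8]
grip_width: 39.2
t 83.9 tcp [647.92 104.04 145.11] rpy [ 3.1408e+00 -1.1000e-03  6.5500e-01] F [ 0.43 -0.87 -0.84] M [-0.045  0.058  0.064] w 39.23 q [ 0.043  0.648  1.242  0.     1.25  -0.612]
```

```bash
python3 -m jog '{"xyz":[[0,0,-0.02],[0,0,-0.02],[0,0,-0.02],[0,0,-0.02],[0,0,-0.02],[0,0,-0.02],[0,0,-0.02],[0,0,-0.02],[0,0,-0.02],[0,0,-0.02]],"angular":[[0,0,-0.8],[0,0,-1],[0,0,-1],[0,0,-1],[0,0,-1],[0,0,-1],[0,0,-1],[0,0,-1],[0,0,-1],[0,0,-1]]}' >/dev/null;python3 -m jog '{"xyz":[[0,0,-0.02],[0,0,-0.01]],"angular":[[0,0,-1],[0,0,-0.7]]}' >/dev/null;python3 -c "from h import *;st()"
```

```text
t 85.1 tcp [647.15 104.01 140.43] rpy [ 3.139e+00 -1.000e-04 -5.936e-01] F [-1.4  -0.09 -1.85] M [-0.311  0.168  0.172] w 39.35 q [ 0.044  0.652  1.247 -0.002  1.243  0.638]
```

```bash
python3 -m jog '{"xyz":[[0,0,0],[0,0,0.1],[0,0,0.8],[0,0,1],[0,0,1],[0,0.2,0.9],[-0.3,0.8,0.2],[-0.4,1,0],[-0.4,1,0],[-0.4,1,0]],"angular":[[0,0,0],[0,0,0],[0,0,0],[0,0,0],[0,0,0],[0,0,0],[0,0,0.4],[0,0,0.4],[0,0,0.4],[0,0,0.4]]}' -1; python3 -m jog '{"xyz":[[-0.4,1,0],[-0.4,1,0],[-0.4,1,0],[-0.4,1,0],[-0.4,1,0],[-0.4,1,0],[-0.4,1,0],[-0.4,1,0],[-0.4,0.9,0],[-0.2,0.3,0]],"angular":[[0,0,0.4],[0,0,0.4],[0,0,0.4],[0,0,0.4],[0,0,0.4],[0,0,0.4],[0,0,0.3],[0,0,0],[0,0,0],[0,0,0]]}';  python3 - <<'E'
from h import *
need(535.6,385.9,180,-0.134)
E
```

```text
time: 86.1
tool_pos: [616.6, 187.3, 223.8]
tcp_rot: [-3.14, -0.002, -0.403]
contact_force: [0.2, 0.3, -0.7]
grip_width: 91.8
time: 87.1
tool_pos: [526.3, 390.3, 217.5]
tcp_rot: [-3.14, 0.007, -0.066]
contact_force: [0.4, 0.1, -0.3]
grip_width: 91.3
t 87.1 tcp [526.32 390.3  217.46] rpy [-3.1399  0.0066 -0.0663] F [ 0.4  0.1 -0.3] w 91.3 j6 0.58
  xyz units [ 0.464 -0.22  -1.873] ang units [-0.022 -0.062 -0.646]
```

```bash
python3 -m jog '{"xyz":[[0.46,-0.22,-0.2],[0,0,-0.7],[0,0,-0.6],[0,0,-0.2],[0,0,0]],"angular":[[-0.02,-0.06,-0.64],[0,0,0],[0,0,0],[0,0,0],[0,0,0]]}';  python3 - <<'E'
from h import *
need(535.6,385.9,101.3,-0.134)
E
```

```text
time: 87.6
tool_pos: [532.4, 387.9, 180.7]
tcp_rot: [3.141, 0.002, -0.124]
contact_force: [1.0, 0.2, -0.1]
grip_width: 91.9
t 87.6 tcp [532.39 387.88 180.69] rpy [ 3.1408e+00  1.6000e-03 -1.2410e-01] F [ 1.   0.2 -0.1] w 91.9 j6 0.64
  xyz units [ 0.16  -0.099 -3.969] ang units [ 0.005 -0.016 -0.095]
```

```bash
python3 -m jog '{"xyz":[[0.16,-0.1,-0.2],[0,0,-0.7],[0,0,-0.8],[0,0,-0.8],[0,0,-0.8],[0,0,-0.4],[0,0,0]],"angular":[[0,-0.01,-0.09],[0,0,0],[0,0,0],[0,0,0],[0,0,0],[0,0,0],[0,0,0]]}';  python3 - <<'E'
from h import *
need(535.6,385.9,101.3,-0.134)
E
```

```text
time: 88.3
tool_pos: [539.0, 384.8, 107.1]
tcp_rot: [-3.138, -0.006, -0.137]
contact_force: [-0.3, -1.2, -0.9]
grip_width: 92.2
t 88.3 tcp [539.05 384.82 107.07] rpy [-3.1383 -0.0058 -0.1365] F [-0.3 -1.2 -0.9] w 92.2 j6 0.64
  xyz units [-0.172  0.054 -0.289] ang units [-0.024  0.059  0.024]
```

```bash
python3 -m jog '{"xyz":[[-0.17,0.05,-0.2],[-0.02,0,-0.1],[0,0,0],[0,0,0],[0,0,0]],"angular":[[-0.02,0.06,0.02],[0,0,0],[0,0,0],[0,0,0],[0,0,0]]}' 0.2;  python3 - <<'E'
from h import *
need(535.6,385.9,101.3,-0.134)
E
```

```text
time: 88.8
tool_pos: [536.4, 386.6, 103.7]
tcp_rot: [-3.139, -0.003, -0.134]
contact_force: [-0.7, 0.5, 0.2]
grip_width: 56.8
t 88.8 tcp [536.43 386.61 103.7 ] rpy [-3.1385 -0.0033 -0.1343] F [-0.7  0.5  0.2] w 56.8 j6 0.64
  xyz units [-0.042 -0.035 -0.12 ] ang units [-0.025  0.036  0.003]
```

```bash
python3 -m jog '{"xyz":[[-0.05,-0.04,-0.13],[-0.01,0,-0.01],[0,0,0],[0,0,0],[0,0,0],[0,0,0]],"angular":[[-0.025,0.036,0],[0,0,0],[0,0,0],[0,0,0],[0,0,0],[0,0,0]]}' 1;  python3 - <<'E'
from h import *
need(535.6,385.9,101.3,-0.134)
E
```

```text
time: 89.4
tool_pos: [535.4, 385.9, 101.3]
tcp_rot: [-3.141, -0.001, -0.134]
contact_force: [0.5, 0.0, 1.1]
grip_width: 21.4
t 89.4 tcp [535.39 385.89 101.27] rpy [-3.1413e+00 -5.0000e-04 -1.3430e-01] F [0.5 0.  1.1] w 21.4 j6 0.64
  xyz units [0.011 0.    0.002] ang units [-0.002  0.005  0.003]
```

```bash
python3 -m jog '{"xyz":[[0,0,0.2],[0,0,0.5],[0,0,0.6],[0,0,0.6],[0,0,0.6],[0,0,0.6],[0,0,0.7],[0,0,0.8],[0,0,0.8],[0,0,0.6]],"angular":[[0,0,0],[0,0,0],[0,0,0],[0,0,0],[0,0,0],[0,0,0],[0,0,0],[0,0,0],[0,0,0],[0,0,0]]}'; python3 -m jog '{"xyz":[[0.3,-0.3,0.1],[0.4,-0.8,0],[0.3,-1,0],[0.2,-1,0],[0.1,-1,0],[0.1,-1,0],[0.1,-1,0],[0.1,-1,0],[0.1,-1,0],[0.1,-1,0]],"angular":[[0,0,1],[0,0,1],[0,0,1],[0,0,1],[0,0,1],[0,0,1],[0,0,1],[0,0,1],[0,0,1],[0,0,1]]}' && python3 -m jog '{"xyz":[[0.1,-1,0],[0.1,-0.8,0],[0.1,-0.3,0],[0,0,0],[0,0,0],[0,0,0]],"angular":[[0,0,1],[0,0,1],[0,0,1],[0,0,1],[0,0,0.6],[0,0,0]]}'
python3 - <<'E'
from h import *
need(579.5,155.3,160,1.489)
E
```

```text
time: 90.4
tool_pos: [534.9, 385.6, 232.4]
tcp_rot: [-3.14, -0.002, -0.134]
contact_force: [0.1, -0.1, -0.7]
grip_width: 21.9
time: 91.4
tool_pos: [572.1, 200.6, 248.5]
tcp_rot: [-3.138, -0.015, 0.96]
contact_force: [0.8, -0.4, -0.8]
grip_width: 21.1
time: 92.0
tool_pos: [579.0, 153.1, 255.3]
tcp_rot: [3.139, -0.017, 1.46]
contact_force: [-0.0, 0.6, -1.0]
grip_width: 22.0
t 92.0 tcp [579.   153.06 255.31] rpy [ 3.1388 -0.0169  1.4596] F [-0.   0.6 -1. ] w 22.0 j6 -1.34
  xyz units [ 0.025  0.112 -4.766] ang units [-0.158  0.042  0.281]
```

```bash
python3 -m jog '{"xyz":[[-0.05,0.1,-0.3],[-0.03,0,-0.8],[-0.03,0,-0.8],[-0.03,0,-0.8],[0,0,-0.8],[0,0,-0.6],[0,0,-0.3],[0,0,0]],"angular":[[-0.15,0.04,0.28],[0,0,0],[0,0,0],[0,0,0],[0,0,0],[0,0,0],[0,0,0],[0,0,0]]}'
python3 - <<'E'
from h import *
need(578.5,155.3,126,1.489)
E
```

```text
time: 92.8
tool_pos: [575.2, 157.6, 165.2]
tcp_rot: [3.139, 0.003, 1.49]
contact_force: [0.1, -0.7, -0.4]
grip_width: 21.4
t 92.8 tcp [575.22 157.59 165.23] rpy [3.1393e+00 2.9000e-03 1.4901e+00] F [ 0.1 -0.7 -0.4] w 21.4 j6 -1.35
  xyz units [ 0.164 -0.115 -1.962] ang units [ 0.03   0.019 -0.011]
```

```bash
python3 -m jog '{"xyz":[[0.05,-0.1,-0.3],[0,0,-0.5],[0,0,-0.5],[0,0,-0.4],[0,0,0]],"angular":[[0.03,0.02,0],[0,0,0],[0,0,0],[0,0,0],[0,0,0]]}'
python3 - <<'E'
from h import *
need(578.5,155.3,125,1.489)
im,c=snap("wrist","w16"); crop(im,120,105,335,265,3.6,"b16")
E
```

```text
time: 93.3
tool_pos: [577.2, 155.5, 129.8]
tcp_rot: [3.139, -0.001, 1.49]
contact_force: [-0.0, 0.8, -0.2]
grip_width: 21.5
t 93.3 tcp [577.16 155.47 129.82] rpy [ 3.1392e+00 -7.0000e-04  1.4898e+00] F [-0.   0.8 -0.2] w 21.5 j6 -1.36
  xyz units [ 0.067 -0.009 -0.241] ang units [-0.005  0.024 -0.008]
```

View pics/w16.png

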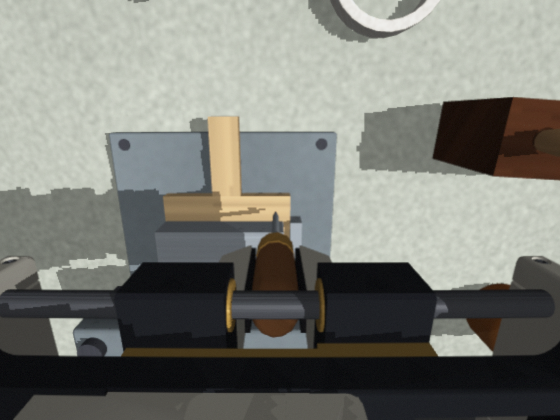

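```bash
python3 -m jog '{"xyz":[[0.07,-0.02,-0.15],[0.06,-0.01,-0.1],[0.05,0,0],[0.03,0,0]],"angular":[[0,0.02,0],[0,0,0],[0,0,0],[0,0,0]]}' >/dev/null; python3 -c "
from h import *
need(585.1,155.3,125,1.489)"; python3 -m jog '{"xyz":[[0.04,0,0],[0.04,0,0]],"angular":[[0,0,0],[0,0,0]]}' >/dev/null; python3 -c "
from h import *
need(585.1,155.3,125,1.489)"
```

```text
t 93.75 tcp [582.66 154.96 125.93] rpy [ 3.1388e+00 -1.0000e-03  1.4899e+00] F [ 0.1 -0.4 -1.4] w 21.5 j6 -1.36
  xyz units [ 0.122  0.017 -0.047] ang units [-0.007  0.027 -0.009]
t 93.95 tcp [584.61 155.03 126.31] rpy [ 3.1381e+00 -1.2000e-03  1.4900e+00] F [-0.6  0.3 -0. ] w 21.3 j6 -1.36
  xyz units [ 0.024  0.014 -0.066] ang units [-0.008  0.034 -0.009]
```

```bash
python3 -m jog '{"xyz":[[0.02,0,-0.05],[0.02,0,-0.02]],"angular":[[-0.01,0.035,0],[0,0,0]]}' >/dev/null; python3 -c "
from h import *
need(585.1,155.3,125,1.489)"; python3 -m jog '{"xyz":[[0.02,0,0],[0.02,0,0]],"angular":[[0,0,0],[0,0,0]]}' >/dev/null; python3 -c "
from h import *
need(585.1,155.3,125,1.489)"; python3 -m jog '{"xyz":[[0.02,0,0],[0.02,0,0]],"angular":[[0,0,0],[0,0,0]]}' >/dev/null; python3 -c "
from h import *
need(585.1,155.3,125,1.489)"
```

```text
t 94.15 tcp [585.66 155.03 125.1 ] rpy [3.1414e+00 2.0000e-04 1.4899e+00] F [-1.2  0.2  0.2] w 21.7 j6 -1.36
  xyz units [-0.028  0.013 -0.005] ang units [ 0.002  0.001 -0.009]
t 94.35 tcp [586.48 155.07 124.99] rpy [-3.1416e+00  2.0000e-04  1.4900e+00] F [ 0.5 -0.8 -0.6] w 21.8 j6 -1.36
  xyz units [-0.069  0.012  0.   ] ang units [ 0.002 -0.    -0.009]
t 94.55 tcp [586.9  155.06 124.9 ] rpy [-3.1404e+00  4.0000e-04  1.4900e+00] F [-1.7  0.5  1.5] w 21.6 j6 -1.36
  xyz units [-0.09   0.012  0.005] ang units [ 0.003 -0.011 -0.01 ]
```

```bash
python3 -m jog '{"xyz":[[0.02,0,0],[0.02,0,0]],"angular":[[0,0,0],[0,0,0]]}' >/dev/null; python3 -c "
from h import *
need(585.1,155.3,125,1.489)"
python3 - <<'E'
from h import *
im,c=snap("wrist","w17"); crop(im,150,150,350,260,3.9,"b17")
E
```

```text
t 94.75 tcp [587.1  155.09 124.83] rpy [-3.1389e+00  6.0000e-04  1.4901e+00] F [-1.1 -0.5  0.3] w 21.3 j6 -1.36
  xyz units [-0.1    0.011  0.009] ang units [ 0.003 -0.026 -0.01 ]
```

View pics/b17.png

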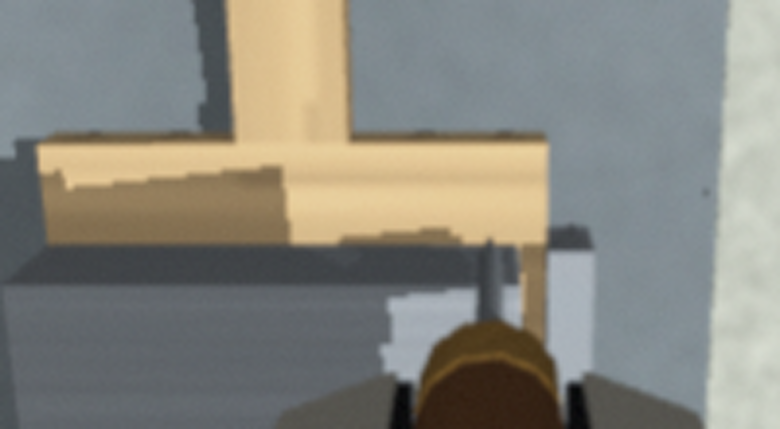

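```bash
python3 -m jog '{"xyz":[[-0.08,0,0.02],[0.02,0.2,0],[0.03,0.25,0],[0.01,0.15,0],[0,0,0]],"angular":[[0,-0.025,0],[0,0,0],[0,0,0],[0,0,0],[0,0,0]]}' >/dev/null; python3 -c "
from h import *
need(587.6,166.9,119.5,1.489)"
```

```text
t 95.3 tcp [587.79 168.37 125.52] rpy [ 3.1386e+00 -3.0000e-04  1.4900e+00] F [ 0.6  1.  -0.6] w 21.7 j6 -1.34
  xyz units [-0.01  -0.073 -0.301] ang units [-0.001  0.029 -0.01 ]
```

```bash
python3 -m jog '{"xyz":[[-0.02,-0.09,-0.1],[0,0,-0.05],[0,0,-0.03]],"angular":[[0,0.03,0],[0,0,0],[0,0,0]]}' >/dev/null; python3 -c "
from h import *
need(587.6,166.6,119.5,1.489)"
```

```text
t 95.6 tcp [587.47 166.57 121.6 ] rpy [-3.1414e+00  1.0000e-04  1.4905e+00] F [ 0.3 -0.3 -0.1] w 21.5 j6 -1.34
  xyz units [ 0.007  0.002 -0.105] ang units [ 0.001 -0.002 -0.014]
```

```bash
python3 -m jog '{"xyz":[[0,0,-0.05],[0,0,-0.03]],"angular":[[0,0,0],[0,0,0]]}' >/dev/null; python3 -c "
from h import *
need(587.6,166.6,118.3,1.489)"; python3 -m jog '{"xyz":[[0,0,-0.03],[0,0,-0.03]],"angular":[[0,0,0],[0,0,0]]}' >/dev/null; python3 -c "
from h import *
need(587.6,166.6,118.3,1.489)"
```

```text
t 95.8 tcp [587.46 166.29 119.74] rpy [-3.1413e+00  2.0000e-04  1.4901e+00] F [ 0.8 -0.1 -0.1] w 21.2 j6 -1.34
  xyz units [ 0.007  0.015 -0.072] ang units [ 0.001 -0.003 -0.011]
t 96.0 tcp [587.46 166.19 118.41] rpy [-3.1412e+00  2.0000e-04  1.4900e+00] F [ 0.5  0.4 -0.9] w 21.7 j6 -1.34
  xyz units [ 0.007  0.021 -0.006] ang units [ 0.002 -0.004 -0.009]
```

```bash
python3 -m jog '{"xyz":[[0,0.02,-0.03]],"angular":[[0,0,0]]}' >/dev/null; python3 -c "
from h import *
need(587.6,166.6,118.3,1.489)"; python3 -m jog '{"xyz":[[0,0.01,-0.03],[0,0,-0.03]],"angular":[[0,0,0],[0,0,0]]}' >/dev/null; python3 -c "
from h import *
need(587.6,166.6,118.3,1.489)"
```

```text
t 96.1 tcp [587.5  166.47 117.83] rpy [-3.1413e+00  3.0000e-04  1.4899e+00] F [ 0.  -1.5  1.3] w 21.7 j6 -1.34
  xyz units [0.005 0.007 0.024] ang units [ 0.003 -0.003 -0.008]
t 96.3 tcp [587.75 166.51 117.51] rpy [3.1409e+00 6.0000e-04 1.4900e+00] F [-0.5  0.   4.5] w 21.8 j6 -1.34
  xyz units [-0.008  0.004  0.039] ang units [ 0.006  0.007 -0.01 ]
```

```bash
python3 -m jog '{"xyz":[[0.003,-0.06,-0.015],[0.003,-0.1,-0.015],[0.002,-0.1,-0.015],[0.002,-0.1,-0.015],[0.002,-0.1,-0.015]],"angular":[[0,0,0],[0,0,0],[0,0,0],[0,0,0],[0,0,0]]}' >/dev/null
python3 - <<'E'
from h import *
need(587.6,166.6,117.6,1.489)
p=bot.get_obs()['tool_pos']; d=p[:2]-[613.8,107.2]; print("jig",d[0]*.9966-d[1]*.0824,d[0]*.0824+d[1]*.9966)
E
```

```text
t 96.8 tcp [588.64 161.42 117.59] rpy [ 3.1381 -0.0085  1.4895] F [-1.   9.3  3.9] w 21.8 j6 -1.35
  xyz units [-0.052  0.259  0.001] ang units [-0.078  0.04  -0.004]
jig -29.546073671822572 51.960155116025035
```

```bash
python3 -m jog '{"xyz":[[-0.02,0.05,0.05],[-0.07,0.03,0.02],[0,0,0]],"angular":[[-0.04,0.02,0],[-0.04,0.02,0],[0,0,0]]}' >/dev/null
python3 - <<'E'
from h import *
need(587.6,166.6,117.6,1.489)
p=bot.get_obs()['tool_pos']; d=p[:2]-[613.8,107.2]; print("jig",d[0]*.9966-d[1]*.0824,d[0]*.0824+d[1]*.9966)
E
```

```text
t 97.1 tcp [586.2  162.37 117.8 ] rpy [-3.1397e+00  1.9000e-03  1.4896e+00] F [0.2 1.2 1.7] w 21.5 j6 -1.34
  xyz units [ 0.07   0.211 -0.01 ] ang units [ 0.016 -0.019 -0.006]
jig -32.051762551276134 52.71180450894685
```

```bash
python3 -m jog '{"xyz":[[0.035,0,-0.02],[-0.002,-0.06,-0.015],[-0.005,-0.1,-0.015],[-0.006,-0.1,-0.015]],"angular":[[0.016,-0.02,0],[0,0,0],[0,0,0],[0,0,0]]}' >/dev/null
python3 - <<'E'
from h import *
need(587.6,166.6,117.6,1.489)
p=bot.get_obs()['tool_pos']; d=p[:2]-[613.8,107.2]; print("jig",d[0]*.9966-d[1]*.0824,d[0]*.0824+d[1]*.9966)
E
```

```text
t 97.5 tcp [586.95 158.09 117.59] rpy [ 3.1401e+00 -2.9000e-03  1.4894e+00] F [-1.2  3.7  2.8] w 21.4 j6 -1.35
  xyz units [0.033 0.426 0.001] ang units [-0.027  0.016 -0.004]
jig -30.95377456596093 48.502421445378985
```

```bash
cat > j.py <<'E'
from h import *
need(587.6,166.6,117.6,1.489)
p=bot.get_obs()['tool_pos']; d=p[:2]-[613.8,107.2]; print("jig",d[0]*.9966-d[1]*.0824,d[0]*.0824+d[1]*.9966)
E
python3 -m jog '{"xyz":[[-0.006,-0.1,-0.015],[-0.006,-0.1,-0.015],[-0.006,-0.1,-0.015],[-0.006,-0.1,-0.015],[-0.006,-0.1,-0.015]],"angular":[[-0.027,0.016,0],[0,0,0],[-0.01,0,0],[0,0,0],[-0.01,0,0]]}' >/dev/null; python3 j.py
```

```text
t 98.0 tcp [586.49 150.34 117.48] rpy [ 3.1404 -0.0035  1.4887] F [-1.5  5.9  5.6] w 21.6 j6 -1.37
  xyz units [0.055 0.813 0.006] ang units [-0.032  0.014  0.003]
jig -30.768275085926813 40.74450976491296
```

```bash
python3 -m jog '{"xyz":[[-0.008,-0.11,-0.008],[-0.008,-0.11,-0.008],[-0.008,-0.11,-0.008],[-0.008,-0.11,-0.008],[-0.008,-0.11,-0.008],[-0.008,-0.11,-0.008],[-0.008,-0.11,-0.008],[-0.008,-0.11,-0.008]],"angular":[[-0.03,0.014,0],[-0.01,0,0],[-0.01,0,0],[-0.01,0,0],[-0.01,0,0],[-0.01,0,0],[-0.01,0,0],[-0.01,0,0]]}' >/dev/null; python3 j.py
```

```text
t 98.8 tcp [585.17 134.99 117.54] rpy [3.1400e+00 1.1000e-03 1.4882e+00] F [-0.8  4.5  4.6] w 21.5 j6 -1.39
  xyz units [0.121 1.58  0.003] ang units [0.012 0.014 0.008]
jig -30.819456075218675 25.33991720293772
```

```bash
python3 -m jog '{"xyz":[[-0.008,-0.11,-0.007],[-0.008,-0.11,-0.007],[-0.008,-0.11,-0.007],[-0.008,-0.11,-0.007],[-0.008,-0.11,-0.007],[-0.008,-0.11,-0.007],[-0.008,-0.11,-0.007],[-0.008,-0.11,-0.007],[-0.008,-0.11,-0.007],[-0.008,-0.11,-0.007]],"angular":[[0.005,0.014,0],[0,0,0],[-0.005,0,0],[-0.005,0,0],[-0.005,0,0],[-0.005,0,0],[-0.005,0,0],[-0.005,0,0],[-0.005,0,0],[-0.005,0,0]]}' >/dev/null; python3 j.py; python3 -c "
from h import *
im,c=snap('wrist','w18'); crop(im,150,150,350,260,3.9,'b18')"
```

```text
t 99.8 tcp [583.51 114.57 117.51] rpy [ 3.1401e+00 -1.3000e-03  1.4872e+00] F [-1.2  4.8  6.1] w 21.2 j6 -1.42
  xyz units [0.205 2.601 0.005] ang units [-0.011  0.015  0.017]
jig -30.79641745016893 4.849107150734395
```

View pics/b18.png

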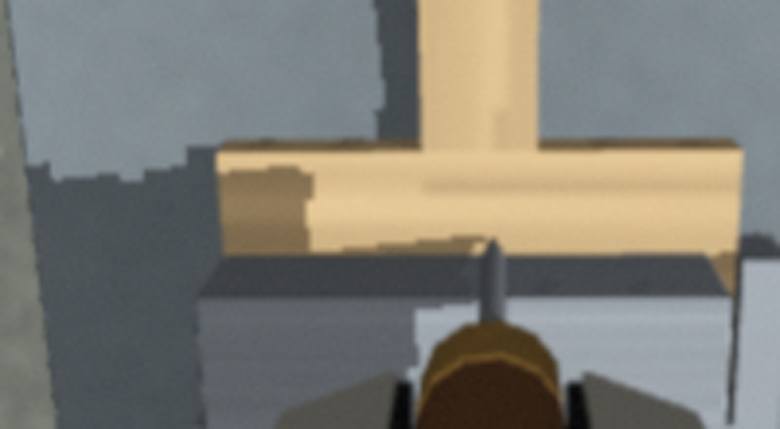

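```bash
python3 -m jog '{"xyz":[[-0.008,-0.11,-0.005],[-0.008,-0.11,-0.005],[-0.008,-0.11,-0.005],[-0.008,-0.11,-0.005],[-0.008,-0.11,-0.005],[-0.008,-0.11,-0.005],[-0.008,-0.11,-0.005],[-0.008,-0.11,-0.005],[-0.008,-0.11,-0.005],[-0.008,-0.11,-0.005]],"angular":[[-0.01,0.014,0.015],[0,0,0],[-0.005,0,0],[-0.005,0,0],[-0.005,0,0],[-0.005,0,0],[-0.005,0,0],[-0.005,0,0],[-0.005,0,0],[-0.005,0,0]]}' >/dev/null; python3 j.py
```

```text
t 100.85 tcp [581.81  93.25 117.49] rpy [ 3.1408e+00 -1.0000e-04  1.4885e+00] F [-0.5  4.3  4.9] w 21.4 j6 -1.46
  xyz units [0.29  3.667 0.006] ang units [-0.     0.008  0.005]
jig -30.734006643624724 -16.53371609722599
```

```bash
python3 -m jog '{"xyz":[[-0.008,-0.11,-0.006],[-0.008,-0.11,-0.006],[-0.008,-0.11,-0.006],[-0.008,-0.11,-0.006],[-0.008,-0.11,-0.006],[-0.008,-0.11,-0.006],[-0.008,-0.11,-0.006],[-0.008,-0.11,-0.006],[-0.008,-0.11,-0.006],[-0.008,-0.11,-0.006]],"angular":[[-0.01,0.014,0],[0,0,0],[-0.005,0,0],[-0.005,0,0],[-0.005,0,0],[-0.005,0,0],[-0.005,0,0],[-0.005,0,0],[-0.005,0,0],[-0.005,0,0]]}' >/dev/null; python3 j.py
```

```text
t 101.85 tcp [580.15  72.28 117.49] rpy [3.1414e+00 6.0000e-04 1.4880e+00] F [-1.8  4.7  5.5] w 21.6 j6 -1.49
  xyz units [0.372 4.716 0.005] ang units [0.006 0.002 0.009]
jig -30.654210059732286 -37.57119199519107
```

```bash
python3 -m jog '{"xyz":[[-0.009,-0.11,-0.005],[-0.009,-0.11,-0.005],[-0.009,-0.11,-0.005],[-0.009,-0.11,-0.005],[-0.009,-0.11,-0.005],[-0.009,-0.1,-0.005]],"angular":[[0,0,0],[0,0,0],[0,0,0],[0,0,0],[0,0,0],[0,0,0]]}' >/dev/null; python3 j.py;  python3 -c "
from h import *
im,c=snap('wrist','w19'); crop(im,180,150,380,260,3.9,'b19')"
```

```text
t 102.45 tcp [579.06  59.41 117.5 ] rpy [ 3.1410e+00 -1.5000e-03  1.4878e+00] F [-1.4  4.8  4. ] w 21.4 j6 -1.52
  xyz units [4.270e-01 5.359e+00 5.000e-03] ang units [-0.014  0.007  0.011]
jig -30.68632282925549 -50.487923906907206
```

View pics/b19.png

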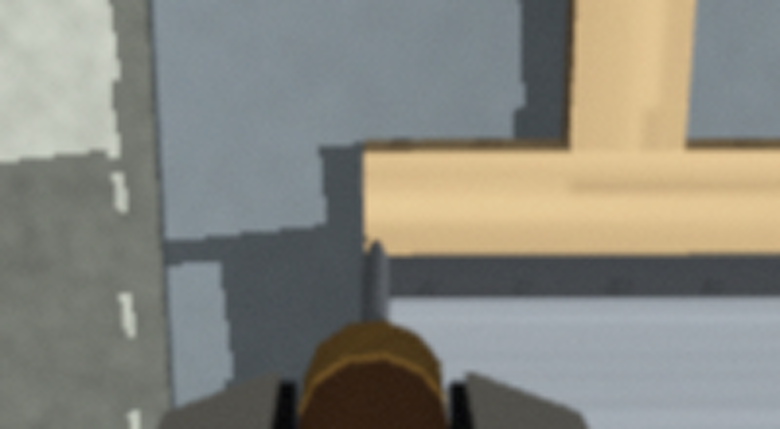

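```bash
python3 -m jog '{"xyz":[[-0.009,-0.1,-0.004],[-0.009,-0.06,-0.002]],"angular":[[-0.01,0.005,0],[0,0,0]]}' >/dev/null; python3 j.py
```

```text
t 102.7 tcp [578.01  53.37 116.14] rpy [-3.1398  0.0044  1.4885] F [ 0.2  0.1 -0.1] w 21.5 j6 -1.52
  xyz units [0.479 5.661 0.073] ang units [ 0.041 -0.021  0.005]
jig -31.23194939727327 -56.59531280501446
```

```bash
python3 -m jog '{"xyz":[[-0.02,-0.1,0.3],[0,0,0.8],[0,0,1],[0,0,1],[0,0,1],[0,0.3,1],[0,0.8,0.8],[0,1,0.2],[0,1,0],[0,1,0]],"angular":[[0.04,-0.02,0],[0,0,0],[0,0,0],[0,0,0],[0,0,-0.5],[0,0,-1],[0,0,-1],[0,0,-1],[0,0,-1],[0,0,-1]]}' && python3 -m jog '{"xyz":[[0,1,0],[0,1,0],[0,1,0],[-0.1,1,0],[-0.2,1,0],[-0.3,1,0],[-0.3,1,0],[-0.3,1,0],[-0.3,1,0],[-0.3,1,0]],"angular":[[0,0,-1],[0,0,-1],[0,0,-1],[0,0,-1],[0,0,-1],[0,0,-1],[0,0,-1],[0,0,-1],[0,0,-1],[0,0,-0.5]]}'
python3 - <<'E'
from h import *
need(535.42,385.85,220,-0.134)
E
```

```text
time: 103.7
tool_pos: [575.6, 126.7, 242.7]
tcp_rot: [-3.138, 0.004, 0.885]
contact_force: [-0.8, 0.6, -1.4]
grip_width: 21.6
time: 104.7
tool_pos: [539.0, 328.3, 242.9]
tcp_rot: [3.139, 0.006, -0.158]
contact_force: [-0.8, -0.8, -1.4]
grip_width: 21.4
t 104.7 tcp [538.97 328.35 242.89] rpy [ 3.1391  0.0064 -0.1579] F [-0.8 -0.8 -1.4] w 21.4 j6 0.58
  xyz units [-0.177  2.875 -1.144] ang units [ 0.015 -0.064  0.229]
```

```bash
python3 -m jog '{"xyz":[[-0.05,0.9,0],[-0.05,0.9,0],[-0.05,0.8,0],[0,0.2,-0.3],[0,0,-0.4],[0,0,0]],"angular":[[0.01,-0.06,0.22],[0,0,0],[0,0,0],[0,0,0],[0,0,0],[0,0,0]]}'
python3 - <<'E'
from h import *
need(535.42,385.85,195,-0.134)
E
```

```text
time: 105.3
tool_pos: [536.0, 386.9, 226.9]
tcp_rot: [3.138, -0.001, -0.122]
contact_force: [-0.0, -0.6, 0.3]
grip_width: 21.2
t 105.3 tcp [535.95 386.92 226.89] rpy [ 3.1385e+00 -7.0000e-04 -1.2170e-01] F [-0.  -0.6  0.3] w 21.2 j6 0.63
  xyz units [-0.027 -0.054 -1.595] ang units [ 0.03   0.003 -0.118]
```

```bash
python3 -m jog '{"xyz":[[-0.027,-0.054,-0.5],[0,0,-0.7],[0,0,-0.5],[0,0,0]],"angular":[[0.03,0,-0.11],[0,0,0],[0,0,0],[0,0,0]]}'
python3 - <<'E'
from h import *
need(535.42,385.85,185,-0.134)
im,c=snap("scene","s20"); crop(im,360,130,450,240,6,"s20c")
o=bot.get_obs(); Rm=R.from_euler('xyz',o['tcp_rot']).as_matrix()
print((proj([o['tool_pos']+Rm@[0,0,91.3],o['tool_pos']+Rm@[0,0,20]],c)-[360,130])*6)
E
```

```text
time: 105.7
tool_pos: [536.0, 382.4, 189.9]
tcp_rot: [3.14, 0.001, -0.137]
contact_force: [0.5, 0.4, -1.5]
grip_width: 21.3
t 105.7 tcp [535.96 382.35 189.9 ] rpy [ 3.1403e+00  5.0000e-04 -1.3710e-01] F [ 0.5  0.4 -1.5] w 21.3 j6 0.64
  xyz units [-0.027  0.175 -0.245] ang units [ 0.011 -0.006  0.029]
[[302.24878128 366.54555263]
 [322.46313361 224.05417182]]
```

View pics/s20c.png

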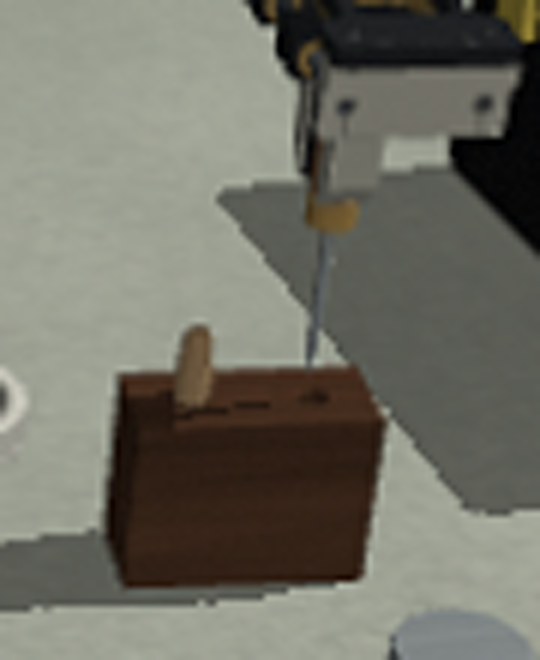

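```bash
python3 -m jog '{"xyz":[[-0.027,0.17,-0.05],[0,0,0],[0,0,0]],"angular":[[0.01,0,0.03],[0,0,0],[0,0,0]]}'
python3 - <<'E'
from h import *
need(535.42,385.85,185,-0.134)
im,c=snap("scene","s21"); crop(im,360,130,450,240,6,"s21c")
o=bot.get_obs(); Rm=R.from_euler('xyz',o['tcp_rot']).as_matrix()
print((proj([o['tool_pos']+Rm@[0,0,91.3],o['tool_pos']+Rm@[0,0,20],[535.4,385.9,85]],c)-[360,130])*6+2.5)
E
```

```text
time: 106.05
tool_pos: [536.5, 386.2, 191.2]
tcp_rot: [-3.139, -0.002, -0.134]
contact_force: [0.6, -0.8, -0.5]
grip_width: 21.7
t 106.05 tcp [536.49 386.24 191.23] rpy [-3.1395e+00 -2.4000e-03 -1.3420e-01] F [ 0.6 -0.8 -0.5] w 21.7 j6 0.64
  xyz units [-0.053 -0.019 -0.311] ang units [-0.017  0.026  0.002]
[[313.71563503 367.67755208]
 [333.66005691 225.01675649]
 [307.27962494 395.08144713]]
```

View pics/s21c.png

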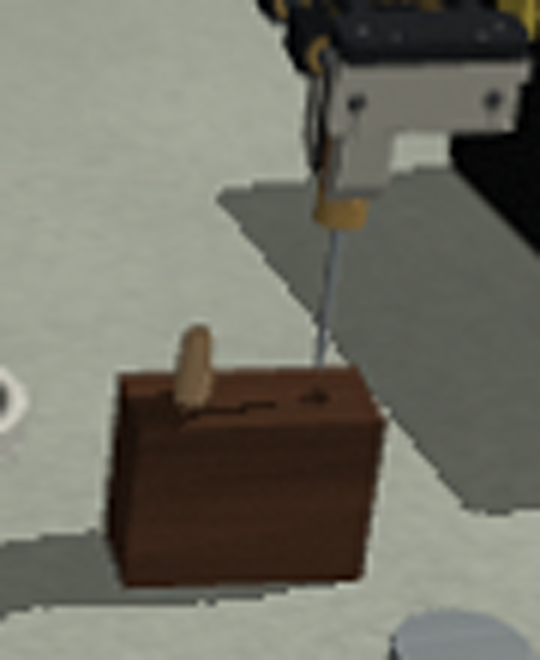

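```bash
python3 -m jog '{"xyz":[[-0.053,-0.02,-0.3],[0,0,-0.4],[0,0,-0.3],[0,0,0]],"angular":[[-0.017,0.026,0],[0,0,0],[0,0,0],[0,0,0]]}'
python3 - <<'E'
from h import *
need(535.42,385.85,101.3,-0.134)
E
```

```text
time: 106.5
tool_pos: [535.1, 386.0, 169.7]
tcp_rot: [-3.142, -0.0, -0.134]
contact_force: [0.5, -0.3, -0.9]
grip_width: 21.1
t 106.5 tcp [535.14 385.98 169.7 ] rpy [-3.1415 -0.     -0.1338] F [ 0.5 -0.3 -0.9] w 21.1 j6 0.64
  xyz units [ 0.014 -0.007 -3.42 ] ang units [-0.001  0.    -0.002]
```

In the hole mouth (tip ≈ 78 mm) without force; continue down.

```bash
python3 -m jog '{"xyz":[[0.01,0,-0.4],[0,0,-0.6],[0,0,-0.6],[0,0,-0.6],[0,0,-0.4],[0,0,0]],"angular":[[0,0,0],[0,0,0],[0,0,0],[0,0,0],[0,0,0],[0,0,0]]}'
python3 - <<'E'
from h import *
need(535.42,385.85,101.3,-0.134)
E
```

```text
time: 107.1
tool_pos: [534.6, 385.5, 111.5]
tcp_rot: [3.14, 0.002, -0.134]
contact_force: [-0.8, 0.2, -0.9]
grip_width: 21.4
t 107.1 tcp [534.56 385.45 111.47] rpy [ 3.140e+00  2.100e-03 -1.339e-01] F [-0.8  0.2 -0.9] w 21.4 j6 0.64
  xyz units [ 0.043  0.02  -0.508] ang units [ 0.012 -0.022 -0.001]
```

```bash
python3 -m jog '{"xyz":[[0.04,0.02,-0.25],[0,0,-0.15],[0,0,-0.08],[0,0,0]],"angular":[[0.012,-0.022,0],[0,0,0],[0,0,0],[0,0,0]]}'
python3 - <<'E'
from h import *
need(535.42,385.85,101.3,-0.134)
E
```

```text
time: 107.5
tool_pos: [535.9, 386.1, 101.7]
tcp_rot: [-3.141, -0.001, -0.134]
contact_force: [-0.2, -0.6, -0.6]
grip_width: 21.1
t 107.5 tcp [535.94 386.14 101.67] rpy [-3.1406e+00 -1.3000e-03 -1.3400e-01] F [-0.2 -0.6 -0.6] w 21.1 j6 0.64
  xyz units [-0.026 -0.014 -0.019] ang units [-0.008  0.013 -0.   ]
```

```bash
python3 -m jog '{"xyz":[[-0.02,-0.01,-0.03],[0,0,-0.02]],"angular":[[-0.008,0.013,0],[0,0,0]]}' && python3 -m jog '{"xyz":[[0,0,0],[0,0,0],[0,0,0],[0,0,0]],"angular":[[0,0,0],[0,0,0],[0,0,0],[0,0,0]]}' 0.1 && python3 -c "from h import *;st()" && python3 -m jog '{"xyz":[[0,0,0.2],[0,0,0.7],[0,0,1],[0,0,1],[0,0,1],[0.1,-0.5,0.6],[0.2,-1,0.2],[0.2,-1,0],[0.2,-1,0],[0.2,-1,0]],"angular":[[0,0,0],[0,0,0],[0,0,0],[0,0,0],[0,0,0],[0,0,0],[0,0,-0.7],[0,0,-0.7],[0,0,-0.7],[0,0,-0.7]]}' -1 && python3 -m jog '{"xyz":[[0.1,-1,0],[0.1,-1,0],[0,-1,0],[0,-1,0],[0,-0.9,0],[0,-0.5,0],[0,0,0],[0,0,0]],"angular":[[0,0,-0.7],[0,0,-0.7],[0,0,-0.7],[0,0,-0.7],[0,0,-0.7],[0,0,-0.7],[0,0,-0.7],[0,0,0]]}'
python3 - <<'E'
from h import *
st(); im,c=snap("wrist","w22"); im,c=snap("top","t22")
im,c=snap("scene","s22"); crop(im,260,130,460,290,4,"s22c")
E
```

```text
time: 107.7
tool_pos: [535.9, 386.1, 101.3]
tcp_rot: [-3.141, -0.001, -0.134]
contact_force: [0.5, 0.2, -1.4]
grip_width: 21.3
time: 108.1
tool_pos: [536.3, 386.4, 102.3]
tcp_rot: [-3.14, -0.002, -0.134]
contact_force: [-0.9, -0.1, -0.3]
grip_width: 41.0
t 108.1 tcp [536.28 386.41 102.28] rpy [-3.1398e+00 -2.4000e-03 -1.3390e-01] F [-0.9  -0.09 -0.32] M [-0.09   0.079 -0.025] w 41.04 q [ 0.509  0.696  1.277 -0.     1.166  0.642]
time: 109.1
tool_pos: [554.6, 293.6, 208.4]
tcp_rot: [-3.136, -0.008, -0.433]
contact_force: [0.3, -0.5, 0.1]
grip_width: 91.9
time: 109.9
tool_pos: [559.1, 171.8, 213.8]
tcp_rot: [-3.134, -0.012, -0.976]
contact_force: [0.3, -0.2, -0.4]
grip_width: 92.1
t 109.9 tcp [559.1  171.77 213.79] rpy [-3.134  -0.0122 -0.9757] F [ 0.32 -0.17 -0.4 ] M [-0.144  0.174  0.014] w 92.13 q [ 0.171  0.456  1.384 -0.008  1.29   1.149]
```

View pics/w22.png

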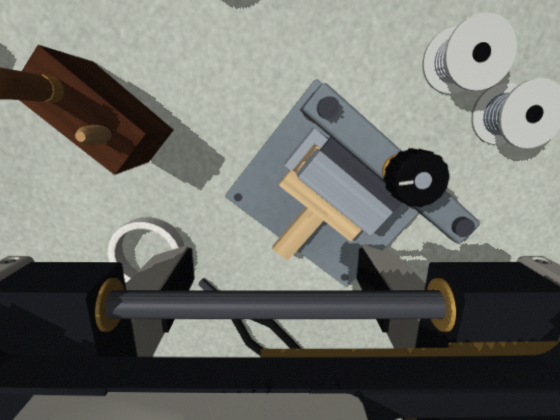

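View pics/s22c.png

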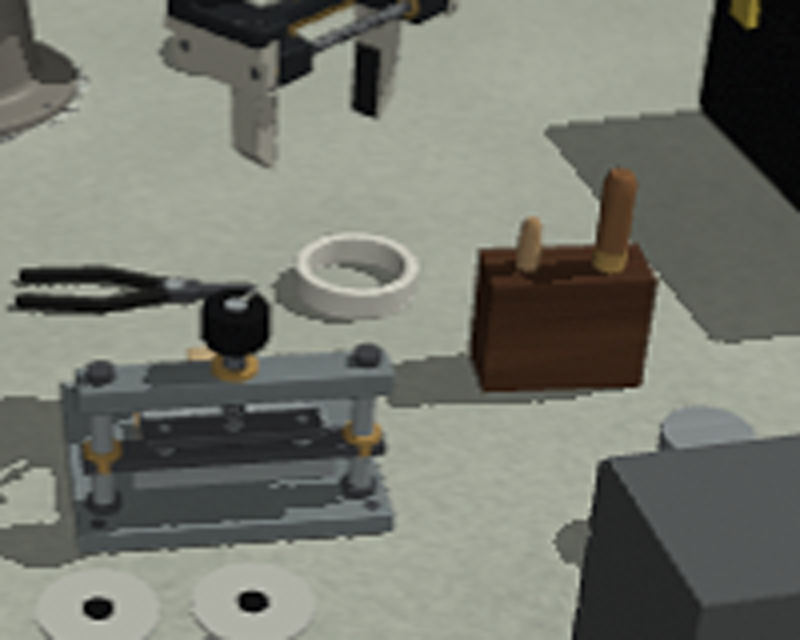

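Run:
```python
from h import *
im,c=ld("w22");crop(im,220,75,400,290,3.6,"b22")
```

```text
(no output)
```

View pics/b22.png

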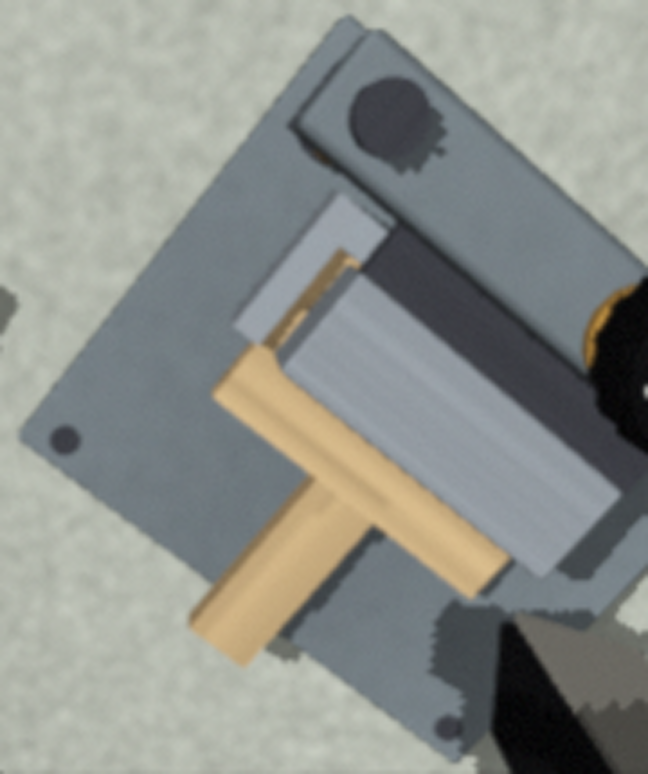

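View pics/t22.png

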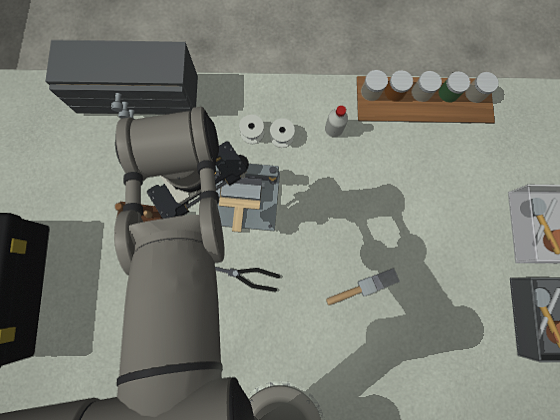

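```bash
python3 -c "
from h import *
st(); print(bot.close_job())"
```

```text
t 110.05 tcp [559.1  172.64 213.49] rpy [-3.1341 -0.012  -0.9722] F [-0.07 -0.14  0.18] M [-0.064  0.137  0.01 ] w 91.68 q [ 0.173  0.456  1.383 -0.008  1.29   1.147]
the job is handed in; nothing more can be done
None
```

I finished the job and handed it in at about 110 s. Both blanks on the bench (the third was absent) are stacked and clamped, the line is scratched and the awl is back upright in its hole.

- **Clamp:** I raised the knob to its upper hard stop, which gave a known angle of 7.3 rad. The final angle is about 2.38 rad by measured turns, about 0.76 rad past contact with the pack, or about 2.9 mm of spring.
- **Stacking:** A first check after clamping showed the top blank turned about 0.8° off the fence. I put the awl back, loosened the clamp about 1.2 rad, pressed the pack against the fence and the left stop with about 6 N, and clamped again. A picture before re-clamping showed the top blank parallel to the jig within about 0.1–0.3° and its front edge within about 0.3 mm of its place. The bottom blank's edge I could not measure separately.
- **Scratch:** I drew it left to right at about 20 mm/s with roughly 3–6 N on the point, the shank against the bar for almost the whole length. It started about 1 mm inside the left end and ran off the right end.
- **Flaw in the scratch:** In the first 5 mm, left of the bar's end, the awl drifted about 1.3 mm towards the fence and caught the bar's corner with about 9 N. I eased it back, overshooting to about 1 mm in front of the line, and carried on along the edge. The point may have stayed on the wood while I did this, so there may be a small kink there. The pictures do not show the scratch itself, so I could not inspect it.
- **Last pictures:** They show the pack clamped and snug in the corner, the awl seated upright, and the bystanders in view where they were. The arm hid the tape and jar in the top view, but the tape and the jar's lid show in the scene picture.

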